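# Load the pad-bonding turntable and send it to the cure lamp

### The arm

A 6-joint arm with a two-finger parallel gripper is mounted at the origin on the work surface. World frame = base frame: x ahead of the robot, y to its left, z up, the work surface at z = 0. Lengths are in m, angles in degrees, forces in N, time in s.
With the tool pointing down it reaches from about 0.4 to 0.825 m from the base axis. Payload 7 kg.
Tool frame: the origin (TCP) lies midway between the tips of the shut fingers; the grasp point (between the pads) lies 19 mm behind it (r.grasp_offset is the distance from the TCP to the grasp point, in m); z points along the fingers, x is the direction in which the jaws open and shut, and the axes are right-handed (so a half turn about z gives the same grasp; the last joint's range is limited). The gripper opens to 88 mm and grips with 3 to 60 N. Pads are 19 mm wide; open, the fingers measure 130 mm over their backs; the gripper's body (78 mm by 193 mm) begins 47 mm behind the grasp point.
Start: joints at [90.877, 20.546, 0.682, 0, -70.136, -16.507], TCP at [0.182, 0.65, 0.227] pointing down, gripper open.
Joint ranges: [-176.03, 176.03], [-82.01, 121.73], [-58.28, 71.71], [-173.87, 95.51], [-174.79, -0.11], [-173.66, 173.66]. Speed limits (degrees/s): [136.94, 136.94, 172.46, 180, 180, 180].

### API

Orientations are given as [roll, pitch, yaw] about the fixed x, y, z axes, in that order (R = Rz(yaw) Ry(pitch) Rx(roll)).
In Python, from plant import r gives the robot as it stands.
- The arm moves only by the tool step_arm, never from a script. Its argument "deltas" is a list of rows, each a list of 7 numbers: the turn, a rotation vector about the tool's x, y, z in rad, then the shift along the tool's x, y, z in mm, then the opening, from -1 (shut) to 1 (fully open), so that 0 is half open. In form: [[ax, ay, az, x, y, z, grip], ...]. A call has 1 to 10 rows; each row shifts and turns the pose as measured when the row begins, along the tool's axes as they then stand; what a row does not reach is not made up. A row lasts 1/10 s, in which the tool goes at most 50 mm and 8.59 degrees, less where a joint would pass 70% of its speed; a pose out of reach is approached as far as the arm can. A call with a gripper value outside its range is refused whole. The fingers move at their own pace and stop on an object; "squeeze" is the grip in N (left out, the last holds). Time passes only in rows, so rows that do not move let the fingers close. It gives the time, the measured TCP pose, the force and the opening at its end, in the units of the state.
- r.get_state(): the state, without advancing time (a new reading comes with each control period).
- r.capture(name): name is "side" or "top" or "wrist"; returns the picture (480x640x3 uint8, red, green, blue); there is no depth.
- r.camera_info(name): a dict with "vertical_fov" (degrees; the focal length in pixels is half the picture's height over the tangent of half this angle, whatever the lens; pixels are square), "cx", "cy" (the principal point, pixels), "k1" (the pictures are not rectified: a ray, as slopes to the right and down, at radius r is drawn at 1 + k1 r^2 times it, then the intrinsics apply), "view" (4x4, takes a point from world to camera coordinates). Camera axes: x right, y down, z forward; pixel columns grow to the right and rows downward; lengths in m; the calibration is good to about 2 mm. A picture is of the moment at which its call begins: read the wrist's pose just before it. camera_info takes no time and is no camera call; for the wrist camera it gives the pose at the moment of the call.
- r.close_job(): hands the job in, once; it reports no verdict.
The state is a dict: "time_s": time; "joints": joint angles; "qd": joint speeds; "joint_torque": joint torques, N m; "tcp_pos": TCP position; "eef_rot": TCP orientation; "contact_force": force on the tool from outside, world axes, zero at the start; "moment": the same for the moment, N m; "gripper_width": finger opening in m.
Only numpy, scipy, OpenCV 4.12 (cv2) and the standard library are available. Lean on these libraries where they do the work, as an engineer would, in place of code of your own. Each camera call takes 0.05 s, during which the arm holds its last target.

### The job

Turn the bonding turntable by its wooden handle post until it clicks into its loading stop, with the upright steel plate on the robot's side. There, move every sprung clip from the parking rack onto the top edge of that plate, pushed fully down and gripping, and slide every white reel hub over the centre spindle until it lies flat on the deck or on the other hub. Then turn the loaded table a quarter turn clockwise (seen from above) until it clicks with the plate facing the lamp, and leave the other things on the bench where they are.

Things in the scene. Friction and masses are not known exactly. Their poses are not given: they have to be found in the camera images.
- turntable (a joint): Angle of the 300 mm round turntable on its grey base, rad, growing clockwise from above. 0 = loading stop (plate on the robot's side), 1.571 = cure stop (plate facing the lamp). At each a sprung ball clicks between two rim bumps and centres it from within 0.04 rad; passing a bump takes 5 to 8 N at the handle; elsewhere it stays where left. Starts at -0.95 to -0.5; ends at -1.2 and 1.75.
- deck_centre (a point): Turntable axis at the deck's top face (the deck is 30 mm above the bench). Its axes turn with the table: z up, +x points to the handle, -x to the upright plate.
- handle_top (a point): Centre of the top of the upright wooden handle post on the deck: 18 mm diameter, 65 mm tall, 120 mm from the axis, on the side opposite the plate. Pinch it from above and lead it round the axis.
- spindle_top (a point): Tip of the steel centre spindle: 20 mm diameter, 68 mm tall above the deck, its last 8 mm tapering to 8 mm diameter.
- plate_edge (a point): Middle of the top edge of the upright steel plate, felt-faced near its top: 180 mm long (along y), 4 mm thick (along x), top edge 55 mm above the deck and 85 mm above the bench. It stands across the deck, 100 mm from the axis. Axes turn with the table: +x towards the axis, z up.
- lamp_face (a point): Middle of the white face of the low grey cure lamp fixed to the turntable base, 200 mm from the turntable's axis; it shows where the plate goes at the cure stop.
- rack_edge (a point): Middle of the top edge of the parking rack's upright aluminium rail: 260 mm long (along y), 4 mm thick (along x), top edge 75 mm above the bench, on a wooden foot 60 mm wide and 10 mm tall. It does not move.
- clip0_mid (a point): Sprung steel clip astride the rack rail, jaws down, or absent: 82 mm tall, 26 mm wide along the edge (its y). Point half-way up, 9 mm above the pivot barrel's axis and 14 mm above the edge when fully down (the 10 mm barrel sits on the edge). Jaws end 41 mm below it. Two handles rise to 38 mm above it, spread along x, 50 mm across at the top; squeeze them along x, pads about 26 mm above the point.
- clip1_mid (a point): Sprung steel clip astride the rack rail, jaws down, or absent: 82 mm tall, 26 mm wide along the edge (its y). Point half-way up, 9 mm above the pivot barrel's axis and 14 mm above the edge when fully down (the 10 mm barrel sits on the edge). Jaws end 41 mm below it. Two handles rise to 38 mm above it, spread along x, 50 mm across at the top; squeeze them along x, pads about 26 mm above the point.
- clip2_mid (a point): Sprung steel clip astride the rack rail, jaws down, or absent: 82 mm tall, 26 mm wide along the edge (its y). Point half-way up, 9 mm above the pivot barrel's axis and 14 mm above the edge when fully down (the 10 mm barrel sits on the edge). Jaws end 41 mm below it. Two handles rise to 38 mm above it, spread along x, 50 mm across at the top; squeeze them along x, pads about 26 mm above the point.
- clip3_mid (a point): Sprung steel clip astride the rack rail, jaws down, or absent: 82 mm tall, 26 mm wide along the edge (its y). Point half-way up, 9 mm above the pivot barrel's axis and 14 mm above the edge when fully down (the 10 mm barrel sits on the edge). Jaws end 41 mm below it. Two handles rise to 38 mm above it, spread along x, 50 mm across at the top; squeeze them along x, pads about 26 mm above the point.
- clip0_jaw (a joint): Jaw angle of that clip, rad: 0 gripping a 4 mm edge, -0.10 shut on nothing, 0.50 squeezed fully. About 9 N on the handles starts it and 14 N finishes it; then the handles are parallel, 26 mm across, and the jaw tips about 20 mm apart. It springs shut when let go.
- clip1_jaw (a joint): Jaw angle of that clip, rad: 0 gripping a 4 mm edge, -0.10 shut on nothing, 0.50 squeezed fully. About 9 N on the handles starts it and 14 N finishes it; then the handles are parallel, 26 mm across, and the jaw tips about 20 mm apart. It springs shut when let go.
- clip2_jaw (a joint): Jaw angle of that clip, rad: 0 gripping a 4 mm edge, -0.10 shut on nothing, 0.50 squeezed fully. About 9 N on the handles starts it and 14 N finishes it; then the handles are parallel, 26 mm across, and the jaw tips about 20 mm apart. It springs shut when let go.
- clip3_jaw (a joint): Jaw angle of that clip, rad: 0 gripping a 4 mm edge, -0.10 shut on nothing, 0.50 squeezed fully. About 9 N on the handles starts it and 14 N finishes it; then the handles are parallel, 26 mm across, and the jaw tips about 20 mm apart. It springs shut when let go.
- hub0_mid (a point): White nylon reel hub, or absent: plain ring 60 mm outside diameter, 26 mm bore, 30 mm tall, lying flat on the mat with the bore upright. The point is its centre, half-way up; z is the bore.
- hub1_mid (a point): White nylon reel hub, or absent: plain ring 60 mm outside diameter, 26 mm bore, 30 mm tall, lying flat on the mat with the bore upright. The point is its centre, half-way up; z is the bore.
- wand: Red demagnetizer wand, 170 mm, lying at the far side; leave it alone. Origin under its middle.
- gauge: Flat aluminium belt gauge, 140 x 35 x 5 mm; leave it alone. Origin at underside centre.
- spring_plate: Chrome cassette spring plate lying flat, 80 x 50 mm, 9 mm tall; leave it alone. Origin at underside centre.
- driver: Black-handled screwdriver lying on the mat; leave it alone. Origin near its middle.
- cassette: Grey cassette, 100 x 64 x 12 mm, lying flat; leave it alone. Origin at underside centre.
- cleaner: Clear bottle, 52 mm diameter, 140 mm tall; leave it alone. Origin at underside centre.
- tub: Grey plastic bowl, 90 mm diameter, 50 mm tall; leave it alone. Origin at underside centre.
Mind the look-alikes: they are no part of the job. Leave any red look-alike of the part that bears clip2_mid alone.

How it is judged:
By the outcome, as a careful person would: the job done as asked, in the order asked, and still so for the second after the job is handed in, with the robot touching nothing.
Of clip0, clip1, clip2, clip3 only 3 to 4 are there at a start; the rules pass over those that are not, and their reading is None.
Of hub0, hub1 only 1 to 2 are there at a start; the rules pass over those that are not, and their reading is None.
At some moment in a run one of hub0, hub1 may be knocked a few centimetres aside while the robot is not near it.
It also fails if it takes over 210 s, if anything falls off the work surface, if the arm or the gripper's body presses on something with over 40 N, if the wrist force passes 120 N, or if a joint passes its speed limit or range.

## Working session

There is one attempt and no reset: what is moved stays moved. The work goes in short steps, Python scripts to look and compute and a tool call to move; the robot and the scene stay as the last step left them, time stands still between calls to the robot, and variables do not carry over. Pictures are saved under pics/ and viewed, and the job is handed in when it is done.

Besides the shell and the picture viewer there is one more tool, called after ">>>" as name(argument=value, ...), one argument or row to a line, values as JSON. step_arm: Moves the arm, as the interface text tells. Its arguments: {"type":"object","properties":{"deltas":{"type":"array","items":{"type":"array","items":{"type":"number"}}},"squeeze":{"type":"number"}},"required":["deltas"]}

```bash
ls; mkdir -p pics; python3 - <<'E'
from plant import r
import cv2
print(r.get_state())
for n in ("side","top","wrist"):
    print(n,r.camera_info(n))
    cv2.imwrite(f"pics/{n}0.png",cv2.cvtColor(r.capture(n),cv2.COLOR_RGB2BGR))
E
```

```text
pics
{'time_s': 0.0, 'joints': array([ 9.08756104e+01,  2.05923177e+01,  6.32719839e-01, -2.33064209e-02,
       -7.01353879e+01, -1.65089562e+01]), 'qd': array([-0.08924249, -0.02898556,  0.01038438, -0.00990926, -0.05214006,
        0.00863208]), 'joint_torque': array([-4.08408696e-04, -5.82718670e+01,  2.93047410e+01,  6.99748859e+00,
        6.86637824e-03, -1.49787202e-04]), 'tcp_pos': array([0.18175043, 0.64954559, 0.2255947 ]), 'eef_rot': array([-1.79994011e+02, -9.72965247e-02, -1.05641289e+02]), 'contact_force': array([-0.85883389,  0.01727153,  0.53172102]), 'moment': array([-0.00454848,  0.01671545, -0.05290363]), 'gripper_width': 0.08773568990259209}
side {'vertical_fov': 48.274072625271984, 'cx': 314.34184328612065, 'cy': 241.91089233659554, 'k1': -0.051650929996498056, 'view': array([[ 0.8746825 , -0.48445809,  0.01519473, -0.53129249],
       [-0.28922442, -0.54683371, -0.7856985 ,  0.25570891],
       [ 0.38894699,  0.68284204, -0.61842299,  1.00445887],
       [ 0.        ,  0.        ,  0.        ,  1.        ]])}
top {'vertical_fov': 57.40321264973254, 'cx': 320.6821483872188, 'cy': 243.32665439704024, 'k1': -0.08988148485811341, 'view': array([[ 0.01799753, -0.99942779, -0.02863864, -0.02937924],
       [-0.99942411, -0.01715859, -0.02927517,  0.57145927],
       [ 0.02876702,  0.02914902, -0.99916104,  1.03310722],
       [ 0.        ,  0.        ,  0.        ,  1.        ]])}
wrist {'vertical_fov': 68.93918028597719, 'cx': 322.1721784962137, 'cy': 242.09721499610552, 'k1': -0.018220458133190474, 'view': array([[-2.69075226e-01, -9.63119092e-01,  3.70029738e-04,
         6.73852204e-01],
       [-9.20131129e-01,  2.57178757e-01,  2.95326584e-01,
        -3.61701267e-02],
       [-2.84529836e-01,  7.91245916e-02, -9.55396290e-01,
         3.90758352e-01],
       [ 0.00000000e+00,  0.00000000e+00,  0.00000000e+00,
         1.00000000e+00]])}
```

View pics/top0.png

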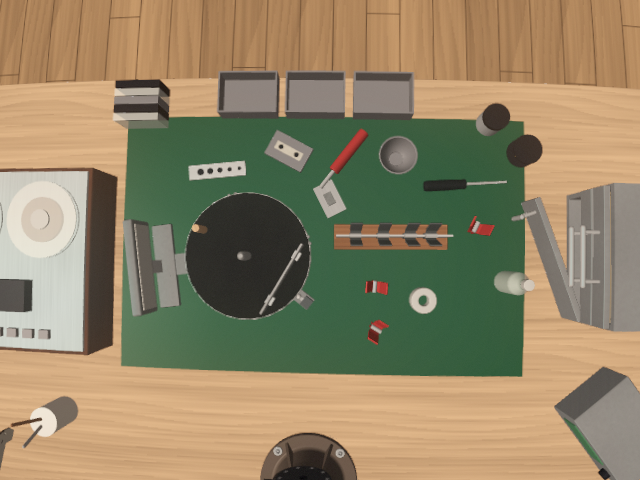

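View pics/side0.png

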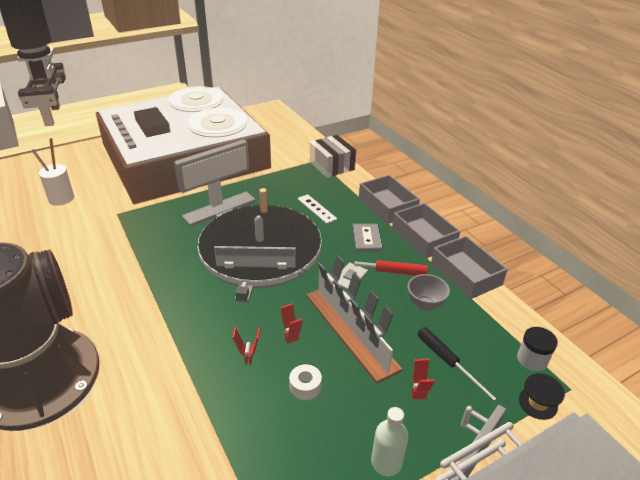

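View pics/wrist0.png

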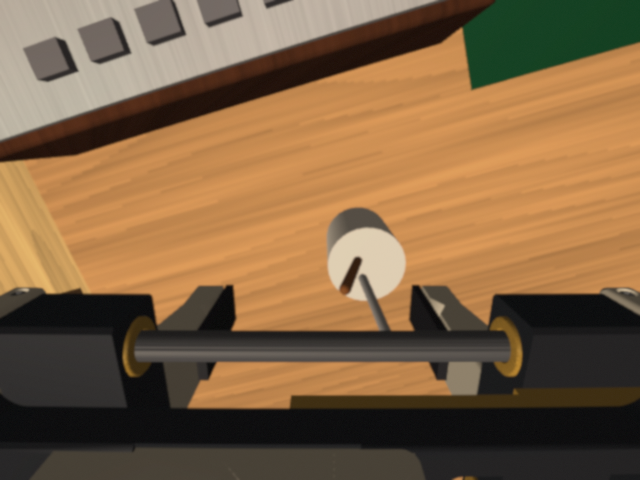

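```bash
cat > h.py <<'E'
import numpy as np, cv2
from plant import r
def K(ci):
    f=240/np.tan(np.radians(ci['vertical_fov']/2)); return f
def proj(ci,P):
    P=np.atleast_2d(P); V=np.array(ci['view']); c=P@V[:3,:3].T+V[:3,3]
    s=c[:,:2]/c[:,2:]; r2=(s**2).sum(1,keepdims=True); s=s*(1+ci['k1']*r2)
    return s*K(ci)+[ci['cx'],ci['cy']]
def ray(ci,uv):
    d=(np.array(uv,float)-[ci['cx'],ci['cy']])/K(ci); s=d.copy()
    for _ in range(20): s=d/(1+ci['k1']*(s@s))
    V=np.array(ci['view']); R=V[:3,:3]
    return -R.T@V[:3,3], R.T@np.array([s[0],s[1],1])
def unz(ci,uv,z):
    o,d=ray(ci,uv); return o+d*(z-o[2])/d[2]
def tri(c1,uv1,c2,uv2):
    A=np.zeros((3,3));b=np.zeros(3);os=[]
    for c,u in((c1,uv1),(c2,uv2)):
        o,d=ray(c,u);d/=np.linalg.norm(d);M=np.eye(3)-np.outer(d,d);A+=M;b+=M@o;os.append((o,M))
    p=np.linalg.solve(A,b); return p,[np.linalg.norm(M@(p-o)) for o,M in os]
def save(name,img,crop=None,sc=1):
    if crop: x0,y0,x1,y1=crop; img=img[y0:y1,x0:x1]
    img=cv2.resize(img,None,fx=sc,fy=sc,interpolation=cv2.INTER_CUBIC)
    cv2.imwrite(f"pics/{name}.png",cv2.cvtColor(img,cv2.COLOR_RGB2BGR))
E
python3 - <<'E'
import cv2
a=cv2.imread("pics/top0.png")
cv2.imwrite("pics/t_a.png",cv2.resize(a[180:340,320:520],None,fx=4,fy=4,interpolation=cv2.INTER_CUBIC)[:600])
cv2.imwrite("pics/t_b.png",cv2.resize(a[180:330,175:325],None,fx=4,fy=4,interpolation=cv2.INTER_CUBIC))
b=cv2.imread("pics/side0.png")
cv2.imwrite("pics/s_a.png",cv2.resize(b[250:400,290:440],None,fx=4,fy=4,interpolation=cv2.INTER_CUBIC))
cv2.imwrite("pics/s_b.png",cv2.resize(b[170:320,180:340],None,fx=4,fy=4,interpolation=cv2.INTER_CUBIC))
E
```

```text
(no output)
```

View pics/t_a.png

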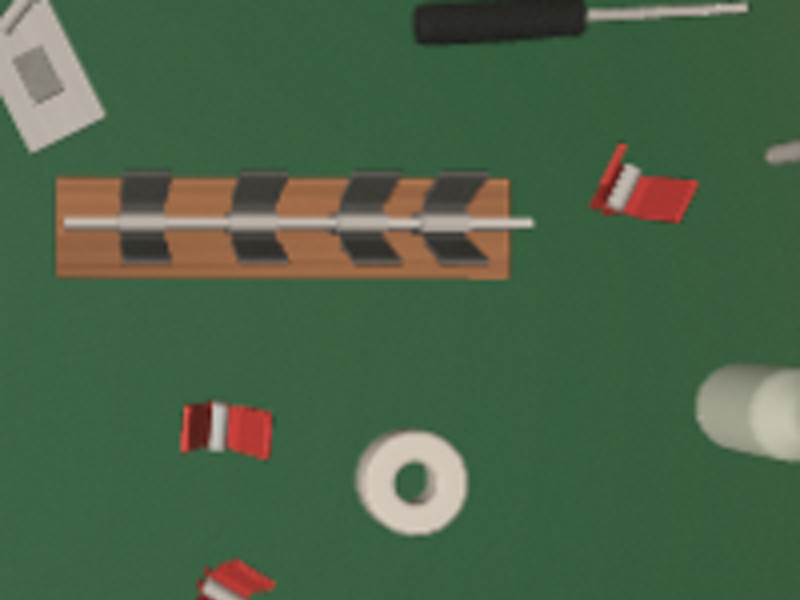

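View pics/t_b.png

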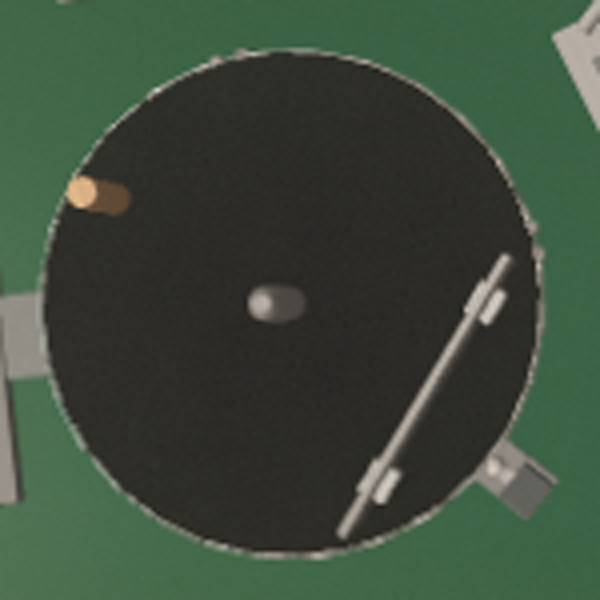

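View pics/s_a.png

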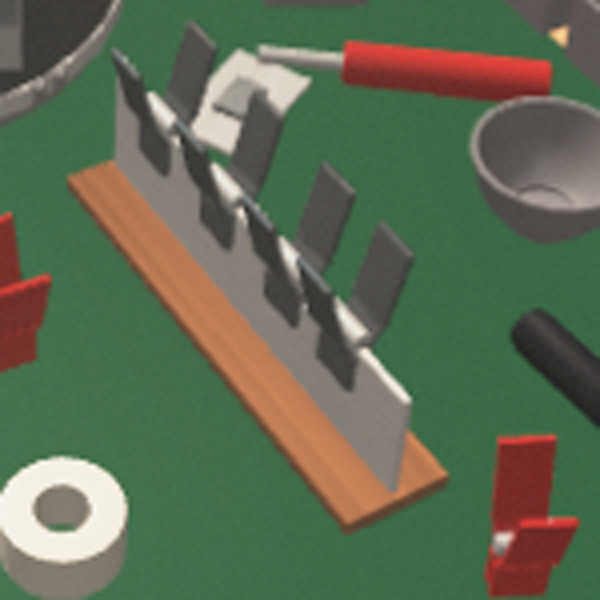

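View pics/s_b.png

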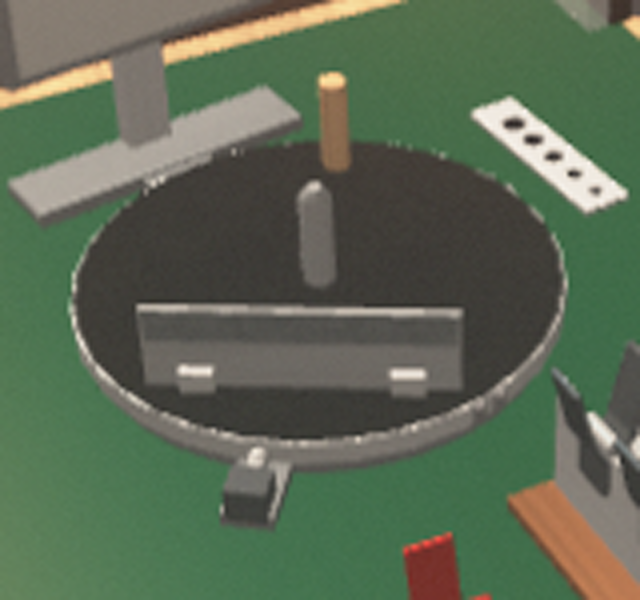

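```bash
python3 - <<'E'
from h import *
np.set_printoptions(precision=4,suppress=True)
T=r.camera_info('top');S=r.camera_info('side')
print('handle',tri(T,(195.75,227.75),S,(263,190)), unz(T,(195.75,227.75),.095))
print('spindle',tri(T,(240.5,255.75),S,(258.5,216.5)),unz(T,(240.5,255.75),.098))
pa=(175+505/4,180+258/4);pb=(175+344/4,180+533/4)
print('plate',unz(T,pa,.085),unz(T,pb,.085), tri(T,pa,S,(295.5,248)),tri(T,pb,S,(215,246.5)))
print('rail',unz(T,(336.25,235.6),.075),unz(T,(453.25,235.8),.075),tri(T,(453.25,235.8),S,(392,350)),tri(T,(336.25,235.6),S,(319.5,270)))
for x in (355.6,384.6,410.25,431.5): print('clip',unz(T,(x,235.4),.082))
print('hub top',unz(T,(320+413/4+.0,180+482/4),.03))
# hub outline check
E
```

```text
handle (array([0.599 , 0.2557, 0.0941]), [np.float64(0.00014344003333363625), np.float64(0.00014344003333368753)]) [0.5991 0.2553 0.095 ]
spindle (array([0.5396, 0.1529, 0.0965]), [np.float64(0.0005568118956223595), np.float64(0.0005568118956224932)]) [0.5391 0.1529 0.098 ]
plate [0.5663 0.0212 0.085 ] [0.4131 0.1074 0.085 ] (array([0.5677, 0.0204, 0.0851]), [np.float64(0.0015683590380109955), np.float64(0.0015683590380108669)]) (array([0.4133, 0.1072, 0.0858]), [np.float64(0.00012637865070586857), np.float64(0.00012637865070576842)])
rail [ 0.5877 -0.0556  0.075 ] [ 0.5917 -0.3157  0.075 ] (array([ 0.5922, -0.3156,  0.0766]), [np.float64(0.000626259583304801), np.float64(0.0006262595833047868)]) (array([ 0.588 , -0.0556,  0.0709]), [np.float64(7.060719470291206e-05), np.float64(7.060719470271234e-05)])
clip [ 0.5885 -0.0981  0.082 ]
clip [ 0.5896 -0.162   0.082 ]
clip [ 0.5906 -0.2185  0.082 ]
clip [ 0.5914 -0.2655  0.082 ]
hub top [ 0.4429 -0.2599  0.03  ]
```

```bash
python3 - <<'E'
from h import *
np.set_printoptions(precision=4,suppress=True)
T=r.camera_info('top')
c=np.array([.5395,.153])
for n,uv,z in (('b1a',(214,62),.025),('b1b',(241,53),.025),('b2a',(531,226),.025),('b2b',(540,252),.025),('ball',(492,463),.03)):
    p=unz(T,(175+uv[0]/4,180+uv[1]/4),z)[:2]-c; print(n,np.degrees(np.arctan2(p[1],p[0])),np.hypot(*p))
for a,b in (((152,226.5),(165,307)),((172,225),(178,303))):
    pa,pb=unz(T,a,.01),unz(T,b,.01); d=pa-pb; print(np.degrees(np.arctan2(d[1],d[0])),pa,pb)
img=cv2.imread('pics/top0.png'); cv2.imwrite('pics/l.png',cv2.resize(img[210:330,110:230],None,fx=5,fy=5,interpolation=cv2.INTER_CUBIC))
E
```

```text
b1a 18.64364570369314 0.1493620037656089
b1b 12.160239691407993 0.15041944542812105
b2a -71.5917525411216 0.1499472262054708
b2b -77.70012826724792 0.15130200720555737
ball -126.61622739345428 0.15255341223129448
10.96335231919923 [0.6057 0.392  0.01  ] [0.4114 0.3543 0.01  ]
5.965707080732555 [0.6101 0.3417 0.01  ] [0.422  0.3221 0.01  ]
```

View pics/l.png

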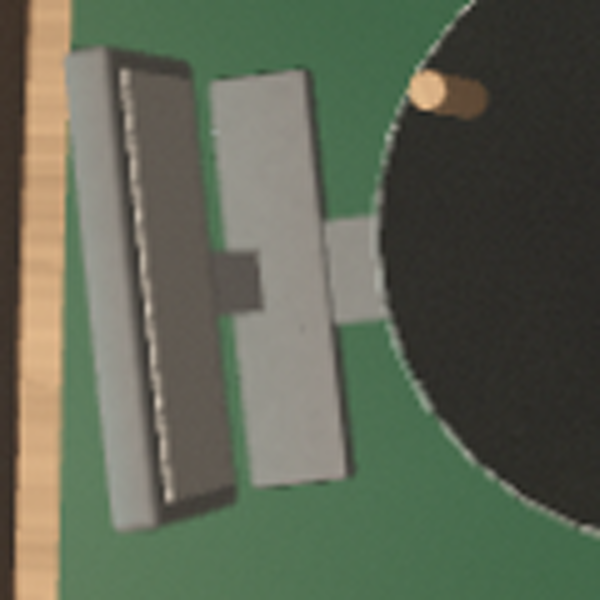

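```bash
cat >> h.py <<'E'
from scipy.spatial.transform import Rotation as Ro
def plan(p,yaw,n=None):
    s=r.get_state(); R=Ro.from_euler('xyz',s['eef_rot'],degrees=True)
    G=Ro.from_euler('xyz',[180,0,yaw],degrees=True)
    d=R.inv().apply(np.array(p)-s['tcp_pos'])*1000; w=(R.inv()*G).as_rotvec()
    np.set_printoptions(precision=3,suppress=True)
    dg=G.inv().apply(np.array(p)-s['tcp_pos'])*1000
    m=max(np.linalg.norm(d)/45,np.linalg.norm(w)/.145)
    print('t',round(s['time_s'],2),'now',s['tcp_pos'],s['eef_rot'],'F',s['contact_force'],'w',s['gripper_width'])
    print('rotvec',w,'shift tool',d.round(1),'shift in goal frame',dg.round(1),'rows>=',m)
E
python3 - <<'E'
from h import *
T=r.camera_info('top');S=r.camera_info('side')
print(tri(T,(124,221),S,(177,160)),tri(T,(148,211.5+.5),S,(247,146)))
plan((.599,.2557,.23),-30)
E
```

```text
(array([0.52678545, 0.43693113, 0.11489904]), [np.float64(0.08723044424828484), np.float64(0.08723044424828479)]) (array([0.61184159, 0.33757264, 0.17590555]), [np.float64(0.014844351348102674), np.float64(0.014844351348102813)])
t 0.15 now [0.182 0.65  0.226] [-179.992   -0.072 -105.632] F [-0.46   0.308  0.696] w 0.08742502032920438
rotvec [ 0.001 -0.001 -1.32 ] shift tool [ 267.  -507.9   -3.8] shift in goal frame [558.3 132.6  -4.2] rows>= 12.752131718682795
```

>>> step_arm(
  deltas=[
    [0,0,-0.132,0,0,-7,1],
    [0,0,-0.132,0,0,-7,1],
    [0,0,-0.132,0,0,-7,1],
    [0,0,-0.132,0,0,-7,1],
    [0,0,-0.132,0,0,-7,1],
    [0,0,-0.132,0,0,-7,1],
    [0,0,-0.132,0,0,-7,1],
    [0,0,-0.132,0,0,-7,1],
    [0,0,-0.132,0,0,-7,1],
    [0,0,-0.132,0,0,-7,1],
  ],
)

```text
time_s: 1.15
tcp_pos: [0.1812, 0.6475, 0.2926]
eef_rot: [179.4, -0.2, -27.1]
contact_force: [-0.4, 0.3, 0.2]
gripper_width: 0.0874
```

>>> step_arm(
  deltas=[
    [0,0,0,42,10,0,1],
    [0,0,0,42,10,0,1],
    [0,0,0,42,10,0,1],
    [0,0,0,42,10,0,1],
    [0,0,0,42,10,0,1],
    [0,0,0,42,10,0,1],
    [0,0,0,42,10,0,1],
    [0,0,0,42,10,0,1],
    [0,0,0,42,10,0,1],
    [0,0,0,42,10,0,1],
  ],
)

```text
time_s: 2.15
tcp_pos: [0.5177, 0.362, 0.2928]
eef_rot: [179.2, -0.2, -26.2]
contact_force: [0.4, 0.6, -0.2]
gripper_width: 0.0873
```

```bash
python3 - <<'E'
from h import *
plan((.599,.2557,.23),-30)
E
```

```text
t 2.15 now [0.518 0.362 0.293] [179.173  -0.155 -26.249] F [ 0.387  0.552 -0.233] w 0.0873416404475727
rotvec [ 0.014 -0.003  0.065] shift tool [119.7  58.5  64. ] shift in goal frame [123.5  51.4  62.8] rows>= 3.285103629293456
```

>>> step_arm(
  deltas=[
    [0.014,-0.003,0.065,30,14,0,1],
    [0,0,0,31,13,10,1],
    [0,0,0,31,13,25,1],
    [0,0,0,31,13,30,1],
    [0,0,0,0,0,0,1],
  ],
)

```text
time_s: 2.65
tcp_pos: [0.6053, 0.2469, 0.2248]
eef_rot: [180.0, 0.0, -30.4]
contact_force: [0.1, -0.3, -0.5]
gripper_width: 0.0876
```

```bash
python3 - <<'E'
from h import *
plan((.599,.2557,.06),-30)
ci=r.camera_info('wrist'); im=r.capture('wrist'); save('w1',im)
print(proj(ci,[[.599,.2557,.095],[.5395,.153,.098]]))
E
```

```text
t 2.65 now [0.605 0.247 0.225] [179.958   0.012 -30.445] F [ 0.077 -0.343 -0.504] w 0.08763610433111595
rotvec [ 0.001  0.    -0.008] shift tool [ -9.9  -4.5 164.8] shift in goal frame [ -9.9  -4.5 164.8] rows>= 3.669486038067109
[[309.966 226.847]
 [311.905 349.4  ]]
```

View pics/w1.png

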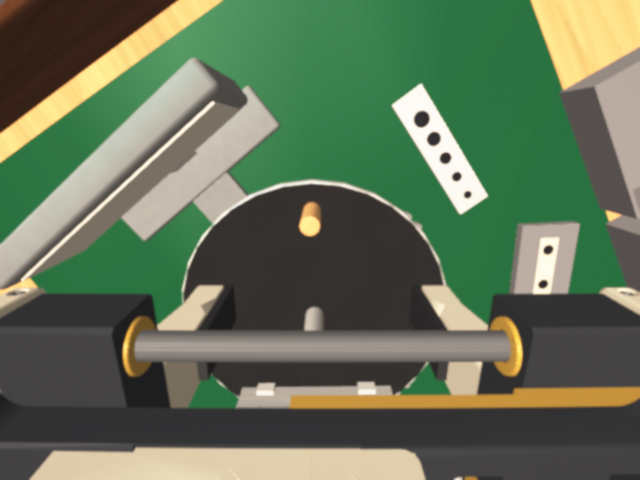

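>>> step_arm(
  deltas=[
    [0,0,-0.12,-5,-2,5,1],
    [0,0,-0.12,-5,-2,0,1],
    [0,0,-0.117,0,0,0,1],
    [0,0,0,0,0,0,1],
  ],
)

```text
time_s: 3.1
tcp_pos: [0.5986, 0.2587, 0.2241]
eef_rot: [-179.9, -0.2, -9.2]
contact_force: [-1.0, 0.0, 0.5]
gripper_width: 0.0879
```

```bash
python3 - <<'E'
from h import *
plan((.599,.2557,.065),-10)
E
```

```text
t 3.1 now [0.599 0.259 0.224] [-179.855   -0.235   -9.21 ] F [-0.974  0.02   0.488] w 0.08787789757065985
rotvec [-0.003 -0.004  0.014] shift tool [  0.2   3.3 159.1] shift in goal frame [  0.9   2.9 159.1] rows>= 3.5370895665074613
```

>>> step_arm(
  deltas=[
    [-0.003,-0.004,0.014,0,3,30,0.3],
    [0,0,0,0,0,40,0],
    [0,0,0,0,0,45,0],
    [0,0,0,0,0,38,0],
    [0,0,0,0,0,6,0],
  ],
)

```text
time_s: 3.6
tcp_pos: [0.6016, 0.262, 0.0684]
eef_rot: [-179.4, -0.6, -10.8]
contact_force: [0.5, -0.3, 0.4]
gripper_width: 0.0532
```

```bash
python3 - <<'E'
from h import *
plan((.599,.2557,.065),-10)
E
```

```text
t 3.6 now [0.602 0.262 0.068] [-179.441   -0.589  -10.837] F [ 0.478 -0.288  0.395] w 0.053171302475179115
rotvec [-0.01  -0.01  -0.015] shift tool [-1.4  6.7  3.3] shift in goal frame [-1.5  6.7  3.4] rows>= 0.16947871678895468
```

>>> step_arm(
  deltas=[
    [-0.01,-0.01,-0.015,-1.5,7,3,0],
    [0,0,0,0,0,0,-1],
    [0,0,0,0,0,0,-1],
    [0,0,0,0,0,0,-1],
    [0,0,0,0,0,0,-1],
    [0,0,0,0,0,0,-1],
  ],
  squeeze=40,
)

```text
time_s: 4.2
tcp_pos: [0.6012, 0.2577, 0.072]
eef_rot: [-179.7, -0.3, -10.1]
contact_force: [1.3, 1.6, -11.6]
gripper_width: 0.0169
```

```bash
python3 - <<'E'
from h import *
plan((.599,.2557,.065),-10)
E
```

```text
t 4.2 now [0.601 0.258 0.072] [-179.75    -0.292  -10.081] F [  1.285   1.619 -11.623] w 0.01694228606352
rotvec [-0.004 -0.005 -0.001] shift tool [-1.9  2.4  7. ] shift in goal frame [-1.8  2.4  7. ] rows>= 0.1702011257992532
```

>>> step_arm(
  deltas=[
    [0,0,0.05,5.6,2.3,1,-1],
    [0,0,0.1,11.05,4.67,1,-1],
    [0,0,0.1,11.05,4.67,0,-1],
    [0,0,0.1,11.05,4.67,0,-1],
    [0,0,0.1,11.05,4.67,0,-1],
  ],
)

```text
time_s: 4.7
tcp_pos: [0.6405, 0.2208, 0.072]
eef_rot: [-179.6, -0.2, -36.6]
contact_force: [0.6, -1.1, -1.0]
gripper_width: 0.0172
```

```bash
cat >> h.py <<'E'
def hd(load=8.2):
    s=r.get_state(); p=s['tcp_pos'][:2]-[.5395,.153]
    a=np.degrees(np.arctan2(p[1],p[0])); print('t',s['time_s'],'handle dir',a,'theta deg',load-a,'rad',np.hypot(*p),'yaw',s['eef_rot'],'F',s['contact_force'],'z',s['tcp_pos'][2])
E
python3 - <<'E'
from h import *
hd()
E
```

```text
t 4.7 handle dir 33.866328908759016 theta deg -25.666328908759017 rad 0.1216104071771337 yaw [-1.79637045e+02 -1.77614037e-01 -3.65518797e+01] F [ 0.58134795 -1.07578713 -0.96697273] z 0.07195582541186737
```

>>> step_arm(
  deltas=[
    [0,0,0.1,11.05,4.67,0,-1],
    [0,0,0.1,11.05,4.67,0,-1],
    [0,0,0.1,11.05,4.67,0,-1],
  ],
)

```text
time_s: 5.0
tcp_pos: [0.6565, 0.1866, 0.072]
eef_rot: [-179.6, -0.1, -54.4]
contact_force: [-1.3, -1.2, -2.0]
gripper_width: 0.0174
```

```bash

python3 - <<'E'
from h import *
hd()
im=r.capture('top'); save('t2',im,(175,180,325,330),4)
E
```

```text
t 5.0 handle dir 16.040534707528476 theta deg -7.840534707528477 rad 0.12170406867688727 yaw [-1.79622133e+02 -9.82232309e-02 -5.44216814e+01] F [-1.31742236 -1.20584934 -1.96224568] z 0.07196147808625905
```

View pics/t2.png

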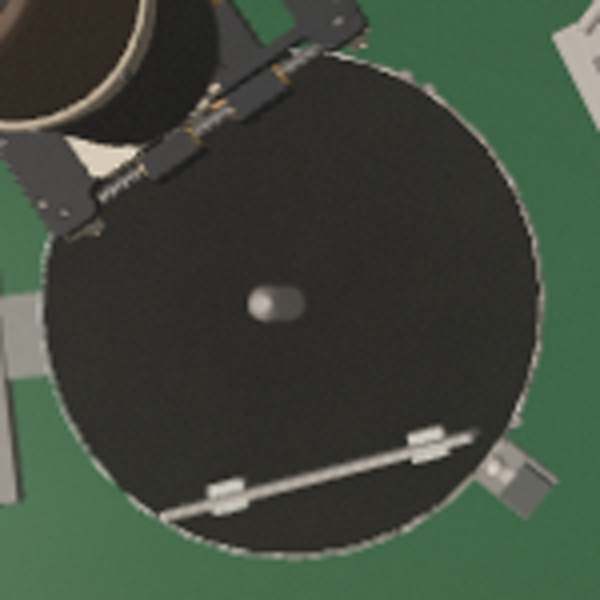

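>>> step_arm(
  deltas=[
    [0,0,0.04,4.4,1.9,0,-1],
    [0,0,0.04,4.4,1.9,0,-1],
  ],
)

```text
time_s: 5.25
tcp_pos: [0.6589, 0.1768, 0.072]
eef_rot: [-179.5, 0.0, -59.6]
contact_force: [1.0, 1.9, -3.0]
gripper_width: 0.0168
```

>>> step_arm(
  deltas=[
    [0,0,0.03,3.4,1.4,0,-1],
  ],
)

```text
time_s: 5.35
tcp_pos: [0.6595, 0.1731, 0.072]
eef_rot: [-179.5, 0.0, -61.4]
contact_force: [1.5, -1.7, -4.7]
gripper_width: 0.0172
```

```bash

python3 - <<'E'
from h import *
hd()
im=r.capture('top'); save('t3',im,(255,230,325,330),6)
hd()
E
```

```text
t 5.35 handle dir 9.495070728531607 theta deg -1.2950707285316074 rad 0.12171719907837611 yaw [-1.79490387e+02  3.87105201e-02 -6.13580574e+01] F [ 1.45734535 -1.70101636 -4.6913862 ] z 0.07198409653704901
t 5.4 handle dir 9.00632264945652 theta deg -0.8063226494565203 rad 0.12164104164449684 yaw [-1.79525369e+02 -3.69458521e-03 -6.14695261e+01] F [ 4.96570836 -7.05642668 -5.61067319] z 0.0719768933773757
```

View pics/t3.png

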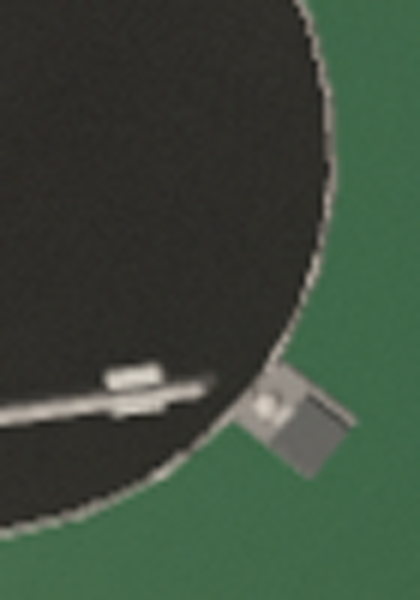

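>>> step_arm(
  deltas=[
    [0,0,0.012,1.5,0.5,0,-1],
    [0,0,0,0,0,0,-1],
  ],
)

```text
time_s: 5.6
tcp_pos: [0.66, 0.1697, 0.072]
eef_rot: [-179.5, -0.0, -62.2]
contact_force: [1.6, 0.9, -3.7]
gripper_width: 0.0173
```

```bash

python3 - <<'E'
from h import *
hd()
E
```

```text
t 5.6 handle dir 7.8697618775262255 theta deg 0.3302381224737738 rad 0.12167943910448159 yaw [-1.79546342e+02 -2.57668486e-02 -6.21983369e+01] F [ 1.62123709  0.85590863 -3.65939013] z 0.07195737624475904
```

>>> step_arm(
  deltas=[
    [0,0,0,0,0,0,0.2],
    [0,0,0,0,0,0,0.5],
    [0,0,0,0,0,-20,0.8],
    [0,0,0,0,0,-40,1],
    [0,0,0,0,0,-40,1],
    [0,0,0.14,0,0,-20,1],
    [0,0,0.14,0,0,0,1],
    [0,0,0.14,0,0,0,1],
    [0,0,0.14,0,0,0,1],
    [0,0,0.14,0,0,0,1],
  ],
)

```text
time_s: 6.6
tcp_pos: [0.66, 0.1718, 0.2026]
eef_rot: [-179.3, 0.6, -103.4]
contact_force: [0.6, -0.6, 0.2]
gripper_width: 0.0865
```

>>> step_arm(
  deltas=[
    [0,0,0.14,0,0,0,1],
    [0,0,0.14,0,0,0,1],
    [0,0,0.14,0,0,0,1],
    [0,0,0.14,0,0,0,1],
    [0,0,0.14,0,0,0,1],
    [0,0,0.14,0,0,0,1],
    [0,0,0.14,0,0,0,1],
    [0,0,0.14,0,0,0,1],
    [0,0,0.14,0,0,0,1],
  ],
)

```text
time_s: 7.5
tcp_pos: [0.6605, 0.1745, 0.2081]
eef_rot: [179.4, 1.2, -178.5]
contact_force: [0.4, -0.1, -0.1]
gripper_width: 0.0876
```

```bash

python3 - <<'E'
from h import *
plan((.5885,-.0981,.18),-179.1)
T=r.camera_info('top')
im=r.capture('top'); save('t4',im,(175,180,325,330),4)
E
```

```text
t 7.5 now [0.66  0.175 0.208] [ 179.394    1.218 -178.506] F [ 0.417 -0.111 -0.095] w 0.08755540773636068
rotvec [0.011 0.021 0.01 ] shift tool [  79.7 -270.9   23.6] shift in goal frame [  76.3 -271.4   28.1] rows>= 6.296843047843961
```

View pics/t4.png

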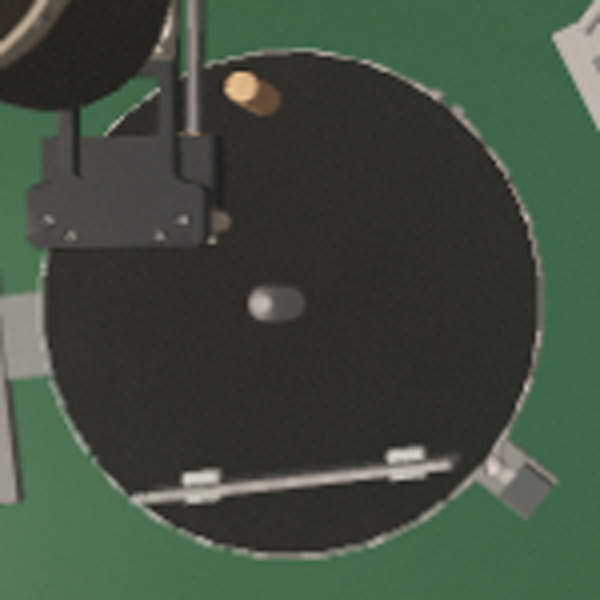

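```bash

python3 - <<'E'
from h import *
T=r.camera_info('top')
a=unz(T,(175+134/4,180+500/4),.085);b=unz(T,(175+453/4,180+463/4),.085);h=unz(T,(175+240/4,180+86/4),.095)
d=a-b;m=(a+b)/2
print(a,b,np.hypot(*d[:2]),'mid',m,'yaw y',np.degrees(np.arctan2(d[1],d[0]))-90,h, np.degrees(np.arctan2(h[1]-.153,h[0]-.5395)))
E
```

```text
[0.42821675 0.22546198 0.085     ] [0.45308455 0.04771715 0.085     ] 0.17947599132245576 mid [0.44065065 0.13658956 0.085     ] yaw y 7.96440115350056 [0.65835675 0.16870586 0.095     ] 7.527516727707874
```

>>> step_arm(
  deltas=[
    [0.011,0.021,0.01,12,-44,0,1],
    [0,0,0,13,-45,3,1],
    [0,0,0,13,-45,5,1],
    [0,0,0,13,-45,5,1],
    [0,0,0,12,-45,5,1],
    [0,0,0,12,-45,5,1],
    [0,0,0,0,0,0,1],
  ],
)

```text
time_s: 8.25
tcp_pos: [0.5886, -0.1013, 0.186]
eef_rot: [180.0, 0.3, -178.0]
contact_force: [1.0, 0.1, 0.2]
gripper_width: 0.0879
```

```bash

python3 - <<'E'
from h import *
plan((.5885,-.0981,.096),-179.1)
ci=r.camera_info('wrist'); im=r.capture('wrist'); save('w2',im)
print(proj(ci,[[.5885,-.0981,.08],[.5885,-.0981,.127]]))
E
```

```text
t 8.25 now [ 0.589 -0.101  0.186] [ 179.953    0.28  -177.972] F [1.04  0.13  0.237] w 0.08790419468005477
rotvec [0.001 0.005 0.02 ] shift tool [ 0.4  3.1 90. ] shift in goal frame [ 0.   3.2 90. ] rows>= 2.000272170541455
[[322.988 244.731]
 [322.703 266.312]]
```

View pics/w2.png

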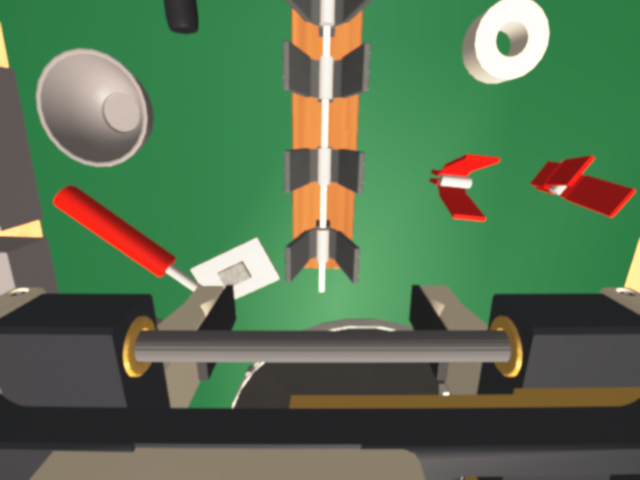

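>>> step_arm(
  deltas=[
    [0.001,0.005,0.02,0,3,25,1],
    [0,0,0,0,0,30,1],
    [0,0,0,0,0,25,1],
    [0,0,0,0,0,8,1],
    [0,0,0,0,0,0,1],
  ],
)

```text
time_s: 8.8
tcp_pos: [0.594, -0.0937, 0.1]
eef_rot: [180.0, 0.6, -178.4]
contact_force: [-0.1, 0.1, 0.2]
gripper_width: 0.0873
```

```bash

python3 - <<'E'
from h import *
plan((.5885,-.0981,.096),-179.1)
E
```

```text
t 8.8 now [ 0.594 -0.094  0.1  ] [ 179.977    0.552 -178.423] F [-0.109  0.115  0.19 ] w 0.08733681989710132
rotvec [0.    0.01  0.012] shift tool [ 5.6 -4.3  4. ] shift in goal frame [ 5.6 -4.3  4. ] rows>= 0.18020763551443697
```

>>> step_arm(
  deltas=[
    [0,0.01,0.012,5.6,-4.3,4,1],
    [0,0,0,0,0,0,1],
  ],
)

```text
time_s: 9.0
tcp_pos: [0.5896, -0.0974, 0.0976]
eef_rot: [180.0, 0.1, -179.0]
contact_force: [-0.1, -0.0, -0.2]
gripper_width: 0.0872
```

```bash

python3 - <<'E'
from h import *
plan((.5885,-.0981,.096),-179.1)
E
```

```text
t 9.0 now [ 0.59  -0.097  0.098] [ 179.978    0.059 -179.   ] F [-0.149 -0.026 -0.179] w 0.08721160092166298
rotvec [0.    0.001 0.002] shift tool [ 1.1 -0.7  1.6] shift in goal frame [ 1.1 -0.7  1.6] rows>= 0.045391168064117034
```

>>> step_arm(
  deltas=[
    [0,0,0,1.2,-0.7,2,0],
    [0,0,0,0,0,0,-0.3],
    [0,0,0,0,0,0,-1],
    [0,0,0,0,0,0,-1],
    [0,0,0,0,0,0,-1],
    [0,0,0,0,0,0,-1],
    [0,0,0,0,0,0,-1],
  ],
  squeeze=30,
)

```text
time_s: 9.7
tcp_pos: [0.5907, -0.0986, 0.1007]
eef_rot: [-180.0, 0.4, -178.9]
contact_force: [-3.2, 1.0, 12.2]
gripper_width: 0.0373
```

```bash

python3 - <<'E'
from h import *
plan((.5885,-.0981,.096),-179.1)
E
```

```text
t 9.7 now [ 0.591 -0.099  0.101] [-179.978    0.441 -178.917] F [-3.228  0.992 12.171] w 0.03733926308661878
rotvec [-0.     0.008  0.003] shift tool [2.2 0.6 4.6] shift in goal frame [2.2 0.6 4.7] rows>= 0.11498858540021929
```

>>> step_arm(
  deltas=[
    [0,0,0,0,0,0,-1],
    [0,0,0,0,0,0,-1],
    [0,0,0,0,0,0,-1],
    [0,0,0,0,0,0,-1],
  ],
)

```text
time_s: 10.1
tcp_pos: [0.5913, -0.0989, 0.1032]
eef_rot: [-179.9, 0.6, -178.9]
contact_force: [0.3, 0.2, -0.3]
gripper_width: 0.0258
```

```bash

python3 - <<'E'
from h import *
plan((.5885,-.0981,.096),-179.1)
save('s5',r.capture('side'),(250,200,450,350),4)
save('w5',r.capture('wrist'))
E
```

```text
t 10.1 now [ 0.591 -0.099  0.103] [-179.947    0.578 -178.873] F [ 0.259  0.168 -0.31 ] w 0.02578816239864851
rotvec [-0.001  0.01   0.004] shift tool [2.9 0.8 7.1] shift in goal frame [2.8 0.8 7.2] rows>= 0.17223575992769863
```

View pics/s5.png

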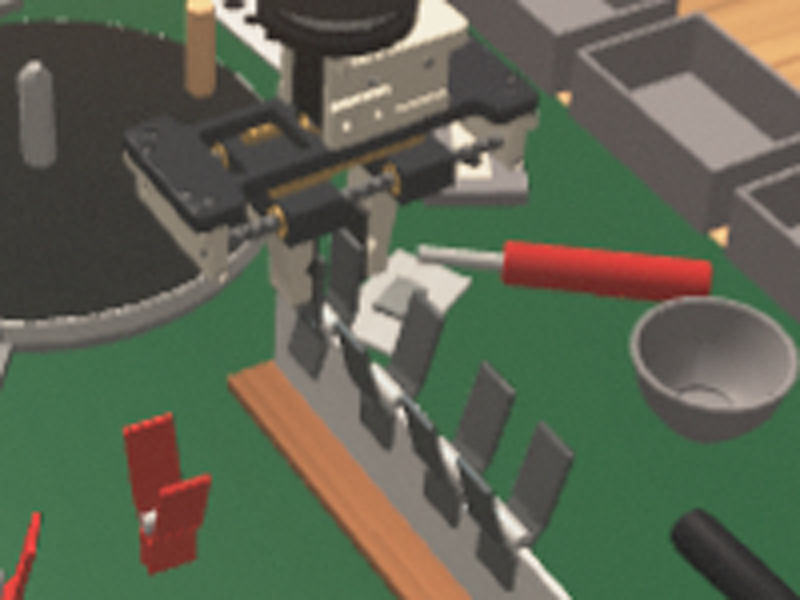

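View pics/w5.png

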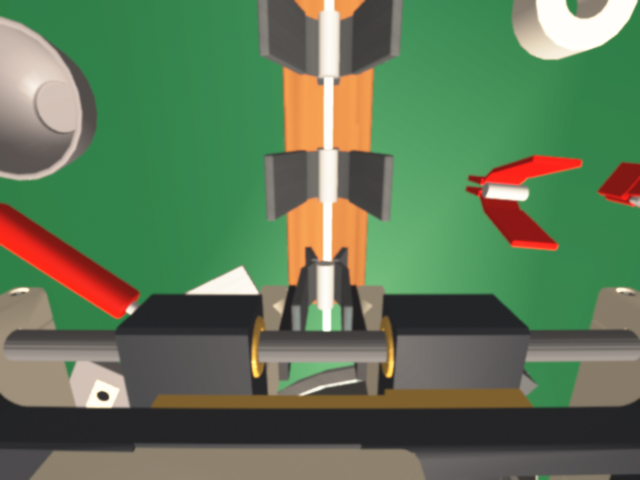

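>>> step_arm(
  deltas=[
    [0,0,0,0,0,-10,-1],
    [0,0,0,0,0,-20,-1],
    [0,0,0,0,0,-30,-1],
    [0,0,0,0,0,-25,-1],
    [0,0,0,0,0,0,-1],
  ],
)

```text
time_s: 10.7
tcp_pos: [0.5898, -0.0991, 0.1916]
eef_rot: [-179.9, 0.4, -178.9]
contact_force: [1.1, -0.2, -0.4]
gripper_width: 0.0261
```

```bash

python3 - <<'E'
from h import *
plan((.45,.11,.18),-172)
save('s6',r.capture('side'),(220,160,420,310),4)
E
```

```text
t 10.7 now [ 0.59  -0.099  0.192] [-179.893    0.353 -178.871] F [ 1.133 -0.199 -0.402] w 0.026127327912702093
rotvec [-0.002  0.006 -0.12 ] shift tool [135.7 211.8  10.4] shift in goal frame [109.3 226.5  11.6] rows>= 5.5950682301576
```

View pics/s6.png

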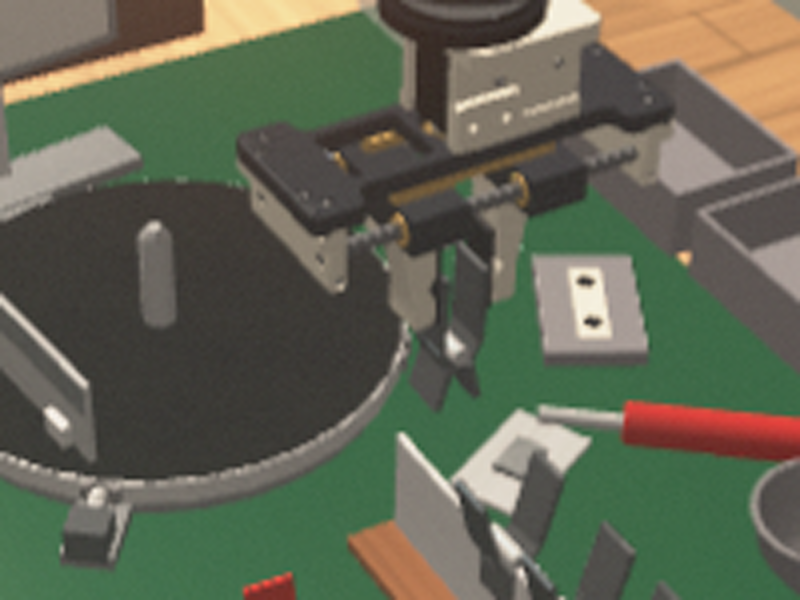

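```bash

python3 - <<'E'
from h import *
S=r.camera_info('side')
for uv in ((333.75,246.25),(220+440/4,160+408/4),(220+477/4,160+397/4),(220+490/4,160+270/4)):
    o,d=ray(S,uv); print(o+d*(.59-o[0])/d[0], o+d*(-.0985-o[1])/d[1])
# predicted: barrel centre for clip nominal pads 26 above / 33 above
t=r.get_state()['tcp_pos']
for g in (26,30,34):
    zb=t[2]+.019-(g+9)/1000; print(g,proj(S,[[t[0],t[1],zb],[t[0],t[1]-.013,zb]]))
E
```

```text
[ 0.59       -0.10513115  0.17054189] [ 0.59419732 -0.0985      0.16427817]
[ 0.59       -0.09371975  0.1212177 ] [ 0.58702289 -0.0985      0.1259927 ]
[ 0.59       -0.12759346  0.15372922] [ 0.60902732 -0.0985      0.1246107 ]
[ 0.59       -0.13244234  0.23464244] [ 0.61235893 -0.0985      0.20451833]
26 [[331.76656795 243.36349139]
 [335.12705636 247.00309531]]
30 [[331.69524304 244.94663148]
 [335.04718609 248.59097594]]
34 [[331.62423456 246.52239932]
 [334.96767234 250.17139065]]
```

```bash

python3 - <<'E'
from h import *
plan((.4317,.2004,.18),-172)
E
```

```text
t 10.75 now [ 0.589 -0.099  0.19 ] [-179.918    0.242 -178.889] F [ 1.288  0.578 -0.635] w 0.026052745983282898
rotvec [-0.002  0.004 -0.12 ] shift tool [151.5 302.4   8.8] shift in goal frame [114.1 318.3   9.9] rows>= 7.517423818897559
```

>>> step_arm(
  deltas=[
    [0,0.004,-0.12,14,38,0,-1],
    [0,0,0,14,40,0,-1],
    [0,0,0,14,40,0,-1],
    [0,0,0,14,40,0,-1],
    [0,0,0,14,40,0,-1],
    [0,0,0,14,40,2,-1],
    [0,0,0,14,40,4,-1],
    [0,0,0,14,36,4,-1],
    [0,0,0,0,0,0,-1],
  ],
)

```text
time_s: 11.65
tcp_pos: [0.4292, 0.2057, 0.1729]
eef_rot: [-179.8, -0.5, -172.1]
contact_force: [0.0, -0.0, -0.5]
gripper_width: 0.0255
```

```bash

python3 - <<'E'
from h import *
plan((.4317,.2004,.14),-172)
ci=r.camera_info('wrist'); save('w7',r.capture('wrist'))
u=np.array([-.139,.990,0]);m=np.array([.4405,.138,.085])
print(proj(ci,[m-.09*u,m,m+.09*u]))
save('s7',r.capture('side'),(170,120,370,270),4)
E
```

```text
t 11.65 now [0.429 0.206 0.173] [-179.802   -0.521 -172.065] F [ 0.046 -0.042 -0.494] w 0.02548522244451766
rotvec [-0.003 -0.009 -0.001] shift tool [-2.  -5.5 32.9] shift in goal frame [-1.7 -5.6 32.9] rows>= 0.7429117097363579
[[318.012   2.673]
 [318.518 153.267]
 [318.946 275.343]]
```

View pics/w7.png

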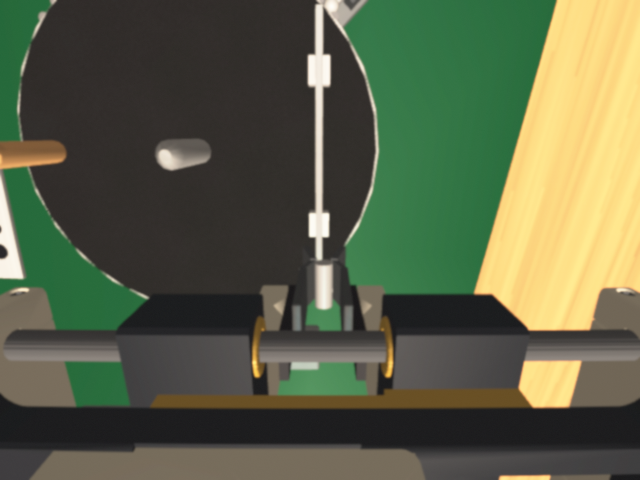

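View pics/s7.png

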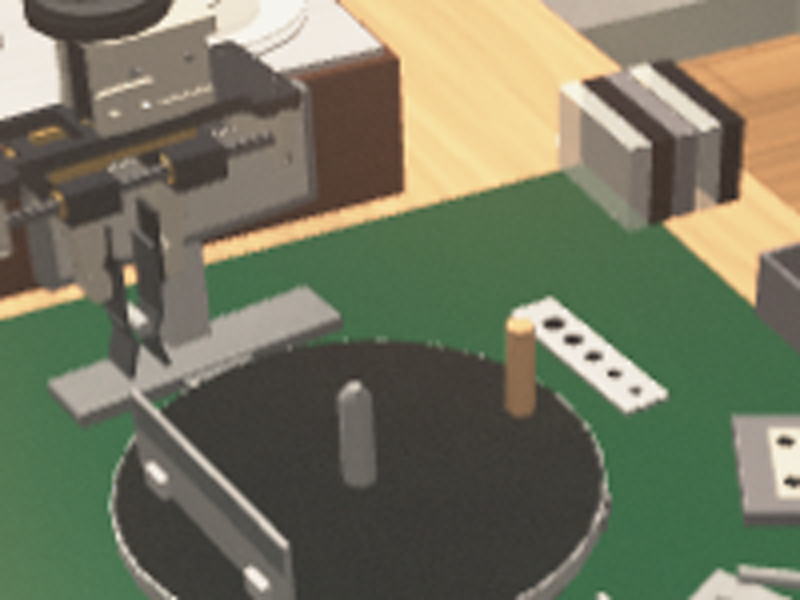

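>>> step_arm(
  deltas=[
    [-0.003,-0.009,0,-2,-6,10,-1],
    [0,0,0,0,0,12,-1],
    [0,0,0,0,0,12,-1],
  ],
)

```text
time_s: 12.05
tcp_pos: [0.4347, 0.1963, 0.1386]
eef_rot: [-180.0, 0.1, -172.2]
contact_force: [-0.4, 0.5, -1.1]
gripper_width: 0.0256
```

```bash

python3 - <<'E'
from h import *
plan((.4317,.2004,.11),-172)
E
```

```text
t 12.05 now [0.435 0.196 0.139] [-179.987    0.089 -172.247] F [-0.399  0.463 -1.072] w 0.025631898869231073
rotvec [-0.     0.002 -0.004] shift tool [ 2.5  4.5 28.6] shift in goal frame [ 2.4  4.5 28.6] rows>= 0.6466482294092935
```

>>> step_arm(
  deltas=[
    [0,0.002,-0.004,2,4,6,-1],
    [0,0,0,0,0,8,-1],
    [0,0,0,0,0,6,-1],
  ],
)

```text
time_s: 12.35
tcp_pos: [0.4322, 0.1977, 0.1157]
eef_rot: [-179.9, -0.2, -172.2]
contact_force: [0.1, 0.1, -1.0]
gripper_width: 0.0258
```

```bash

python3 - <<'E'
from h import *
plan((.4317,.2004,.108),-172)
save('s8',r.capture('side'),(170,120,370,270),4)
save('w8',r.capture('wrist'))
E
```

```text
t 12.35 now [0.432 0.198 0.116] [-179.87    -0.196 -172.23 ] F [ 0.096  0.129 -1.049] w 0.025751893461576837
rotvec [-0.002 -0.003 -0.004] shift tool [0.1 2.7 7.7] shift in goal frame [0.1 2.7 7.7] rows>= 0.1817228366493154
```

View pics/s8.png

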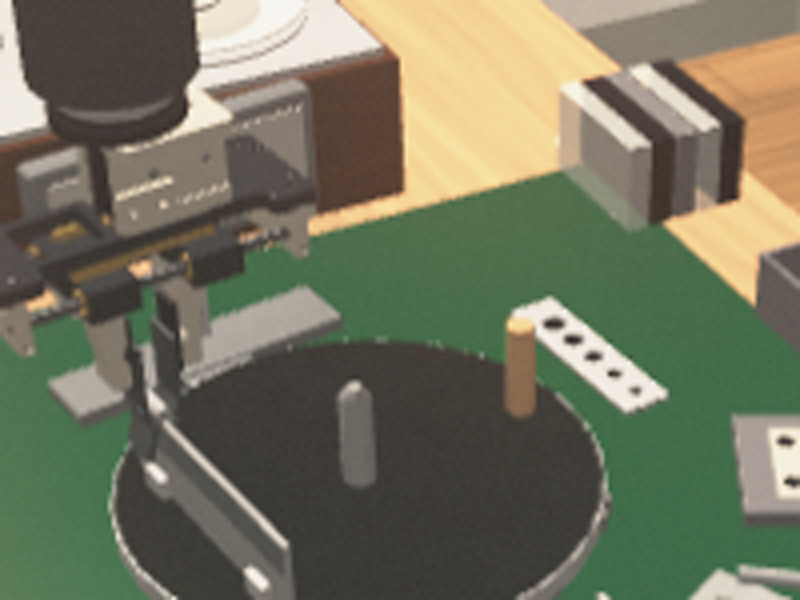

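View pics/w8.png

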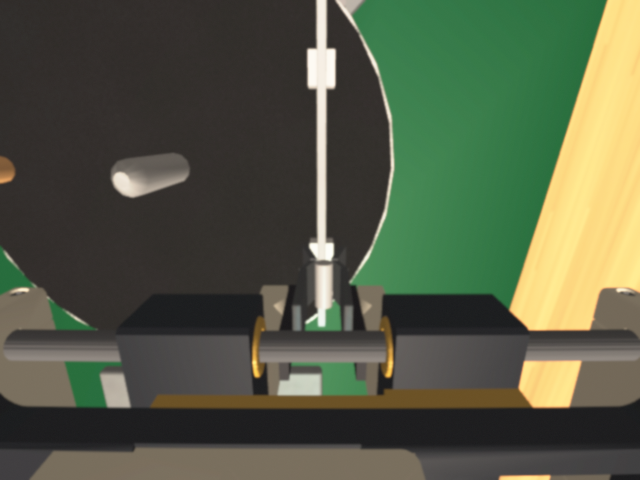

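>>> step_arm(
  deltas=[
    [0,0,0,0,2.5,4,-1],
    [0,0,0,0,0,2,-1],
    [0,0,0,0,0,2,-1],
  ],
)

```text
time_s: 12.75
tcp_pos: [0.4322, 0.2002, 0.1125]
eef_rot: [-179.8, -0.1, -172.1]
contact_force: [-12.1, -2.3, 24.0]
gripper_width: 0.0253
```

>>> step_arm(
  deltas=[
    [0,0,0,0,0,2.5,-1],
    [0,0,0,0,0,2.5,-1],
  ],
)

```text
time_s: 12.95
tcp_pos: [0.4321, 0.2002, 0.1125]
eef_rot: [-179.7, -0.0, -172.0]
contact_force: [-11.3, -2.9, 28.2]
gripper_width: 0.0257
```

>>> step_arm(
  deltas=[
    [0,0,0,0,0,0,-0.4],
    [0,0,0,0,0,0,0],
    [0,0,0,0,0,0,0.5],
    [0,0,0,0,0,0,1],
    [0,0,0,0,0,-5,1],
    [0,0,0,0,0,-20,1],
    [0,0,0,0,0,-40,1],
    [0,0,0,0,0,-20,1],
  ],
)

```text
time_s: 13.75
tcp_pos: [0.4312, 0.2001, 0.1991]
eef_rot: [-179.6, -0.3, -172.0]
contact_force: [0.7, 0.7, -0.7]
gripper_width: 0.0763
```

```bash

python3 - <<'E'
from h import *
plan((.5896,-.162,.19),-179.1)
save('s9',r.capture('side'),(170,120,370,270),4)
save('w9',r.capture('wrist'))
E
```

```text
t 13.75 now [0.431 0.2   0.199] [-179.562   -0.256 -171.967] F [ 0.705  0.657 -0.683] w 0.0763256367560063
rotvec [-0.008 -0.004  0.125] shift tool [-106.3 -380.6   11.5] shift in goal frame [-152.7 -364.5    9.1] rows>= 8.785605689609163
```

View pics/s9.png

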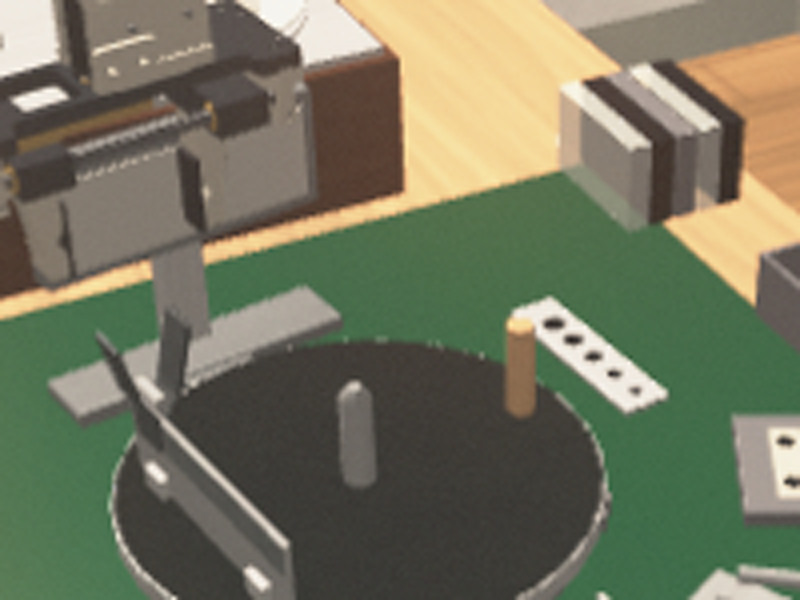

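View pics/w9.png

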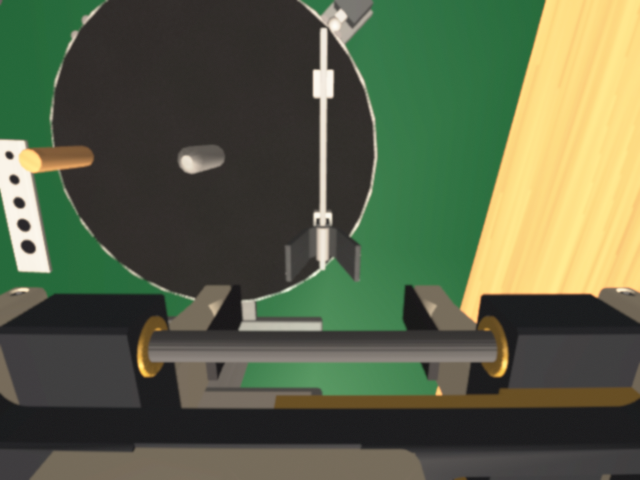

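>>> step_arm(
  deltas=[
    [-0.008,-0.004,0.125,-10,-40,0,1],
    [0,0,0,-18,-41,0,1],
    [0,0,0,-18,-41,0,1],
    [0,0,0,-18,-41,0,1],
    [0,0,0,-18,-41,0,1],
    [0,0,0,-18,-41,0,1],
    [0,0,0,-18,-40,3,1],
    [0,0,0,-18,-40,5,1],
    [0,0,0,-17,-38,5,1],
    [0,0,0,0,0,0,1],
  ],
)

```text
time_s: 14.85
tcp_pos: [0.6012, -0.171, 0.1819]
eef_rot: [179.8, 0.1, -179.0]
contact_force: [-0.6, 0.1, -0.2]
gripper_width: 0.0874
```

```bash

python3 - <<'E'
from h import *
plan((.5896,-.162,.140),-179.1)
ci=r.camera_info('wrist'); save('w10',r.capture('wrist'))
print(proj(ci,[[.5896,-.162,.082],[.5906,-.2185,.082],[.5914,-.2655,.082]]))
E
```

```text
t 14.85 now [ 0.601 -0.171  0.182] [ 179.758    0.116 -179.035] F [-0.617  0.075 -0.189] w 0.0873984852840469
rotvec [0.004 0.002 0.001] shift tool [11.5  9.1 42. ] shift in goal frame [11.4  9.2 41.9] rows>= 0.9877400735953744
[[337.286 254.051]
 [338.25  181.316]
 [339.176 113.27 ]]
```

View pics/w10.png

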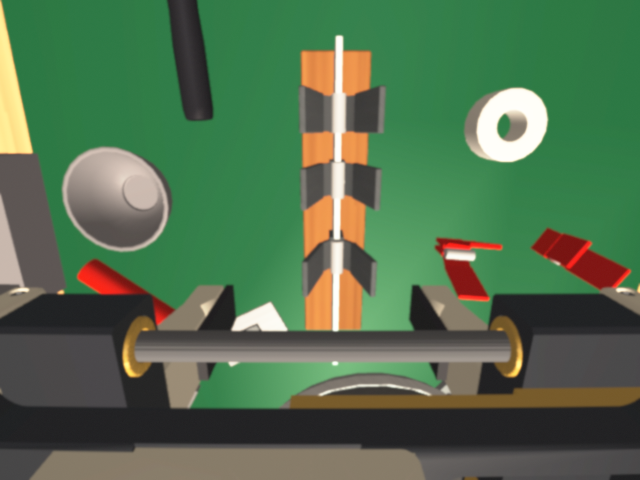

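>>> step_arm(
  deltas=[
    [0.004,0.002,0.001,11.5,9,12,1],
    [0,0,0,0,0,20,1],
    [0,0,0,0,0,20,1],
    [0,0,0,0,0,20,1],
    [0,0,0,0,0,5,1],
  ],
)

```text
time_s: 15.4
tcp_pos: [0.5876, -0.1582, 0.1026]
eef_rot: [180.0, 0.0, -179.1]
contact_force: [-0.7, -0.3, -0.7]
gripper_width: 0.0878
```

```bash

python3 - <<'E'
from h import *
plan((.5896,-.162,.096),-179.1)
E
```

```text
t 15.4 now [ 0.588 -0.158  0.103] [ 179.952    0.019 -179.078] F [-0.725 -0.348 -0.738] w 0.08784270300346618
rotvec [0.001 0.    0.   ] shift tool [-1.9 -3.8  6.6] shift in goal frame [-1.9 -3.8  6.6] rows>= 0.17479966096553112
```

>>> step_arm(
  deltas=[
    [0,0,0,-2,-4,8,0.6],
    [0,0,0,0,0,2,0],
    [0,0,0,0,0,0,-0.5],
    [0,0,0,0,0,0,-1],
    [0,0,0,0,0,0,-1],
    [0,0,0,0,0,0,-1],
    [0,0,0,0,0,0,-1],
    [0,0,0,0,0,0,-1],
    [0,0,0,0,0,0,-1],
    [0,0,0,0,0,0,-1],
  ],
)

```text
time_s: 16.4
tcp_pos: [0.592, -0.1621, 0.099]
eef_rot: [-179.9, 0.4, -178.9]
contact_force: [-0.2, -0.3, -0.9]
gripper_width: 0.0256
```

```bash

python3 - <<'E'
from h import *
plan((.5896,-.162,.096),-179.1)
E
```

```text
t 16.4 now [ 0.592 -0.162  0.099] [-179.937    0.404 -178.914] F [-0.179 -0.28  -0.866] w 0.025649035133759542
rotvec [-0.001  0.007  0.003] shift tool [2.4 0.2 3. ] shift in goal frame [2.4 0.1 3. ] rows>= 0.08583087924758205
```

>>> step_arm(
  deltas=[
    [0,0,0,0,0,-10,-1],
    [0,0,0,0,0,-25,-1],
    [0,0,0,0,0,-30,-1],
    [0,0,0,0,0,-20,-1],
  ],
)

```text
time_s: 16.8
tcp_pos: [0.5893, -0.162, 0.1844]
eef_rot: [-180.0, -0.0, -178.9]
contact_force: [0.1, -0.4, -0.9]
gripper_width: 0.0256
```

```bash

python3 - <<'E'
from h import *
plan((.4376,.1588,.175),-172)
E
```

```text
t 16.8 now [ 0.589 -0.162  0.184] [-179.959   -0.022 -178.95 ] F [ 0.128 -0.353 -0.889] w 0.02563423922073124
rotvec [-0.001 -0.    -0.121] shift tool [145.8 323.5   9.2] shift in goal frame [105.5 338.8   9.4] rows>= 7.8883252483303
```

>>> step_arm(
  deltas=[
    [0,0,-0.12,17,38,-3,-1],
    [0,0,0,13,42,0,-1],
    [0,0,0,13,42,0,-1],
    [0,0,0,13,42,0,-1],
    [0,0,0,13,42,0,-1],
    [0,0,0,13,42,0,-1],
    [0,0,0,13,42,3,-1],
    [0,0,0,12,40,5,-1],
    [0,0,0,0,0,0,-1],
  ],
)

```text
time_s: 17.7
tcp_pos: [0.4403, 0.1622, 0.1883]
eef_rot: [179.9, 0.8, -172.0]
contact_force: [-0.2, -0.2, -0.4]
gripper_width: 0.0257
```

```bash

python3 - <<'E'
from h import *
plan((.4376,.1588,.115),-172)
E
```

```text
t 17.7 now [0.44  0.162 0.188] [ 179.921    0.834 -171.968] F [-0.248 -0.196 -0.419] w 0.025691961801360866
rotvec [0.001 0.015 0.001] shift tool [ 4.2 -3.1 73.3] shift in goal frame [ 3.1 -3.  73.3] rows>= 1.6327712707238624
```

>>> step_arm(
  deltas=[
    [0.001,0.015,0.001,3,-3,8,-1],
    [0,0,0,0,0,14,-1],
    [0,0,0,0,0,14,-1],
    [0,0,0,0,0,6,-1],
  ],
)

```text
time_s: 18.1
tcp_pos: [0.4383, 0.1583, 0.1465]
eef_rot: [179.9, -0.0, -171.9]
contact_force: [-0.3, 0.1, 0.1]
gripper_width: 0.0256
```

```bash

python3 - <<'E'
from h import *
plan((.4376,.1588,.115),-172)
E
```

```text
t 18.1 now [0.438 0.158 0.146] [ 179.869   -0.006 -171.933] F [-0.344  0.052  0.053] w 0.025609453353101667
rotvec [ 0.002 -0.     0.001] shift tool [ 0.6  0.5 31.5] shift in goal frame [ 0.6  0.6 31.5] rows>= 0.6994444861864102
```

>>> step_arm(
  deltas=[
    [0,0,0,0.5,0.5,10,-1],
    [0,0,0,0,0,10,-1],
    [0,0,0,0,0,8,-1],
    [0,0,0,0,0,5,-1],
  ],
)

```text
time_s: 18.5
tcp_pos: [0.4386, 0.1566, 0.1109]
eef_rot: [179.9, -0.1, -172.2]
contact_force: [-0.6, 0.4, -1.0]
gripper_width: 0.0254
```

```bash

python3 - <<'E'
from h import *
plan((.4376,.1588,.109),-172)
E
```

```text
t 18.5 now [0.439 0.157 0.111] [ 179.9     -0.068 -172.157] F [-0.628  0.409 -0.994] w 0.02542624721172926
rotvec [ 0.002 -0.001 -0.003] shift tool [0.6 2.3 1.9] shift in goal frame [0.6 2.3 1.9] rows>= 0.0683666174144488
```

>>> step_arm(
  deltas=[
    [0,0,0,0.5,2,2,-1],
    [0,0,0,0,0,2,-1],
  ],
)

```text
time_s: 18.7
tcp_pos: [0.438, 0.1583, 0.1075]
eef_rot: [180.0, -0.1, -172.1]
contact_force: [-14.9, -1.4, 37.6]
gripper_width: 0.0258
```

>>> step_arm(
  deltas=[
    [0,0,0,0,0,2.5,-1],
  ],
)

```text
time_s: 18.8
tcp_pos: [0.438, 0.1583, 0.1074]
eef_rot: [-180.0, -0.1, -172.0]
contact_force: [-17.6, -2.3, 40.8]
gripper_width: 0.0256
```

>>> step_arm(
  deltas=[
    [0,0,0,0,0,-0.5,-0.4],
    [0,0,0,0,0,0,0],
    [0,0,0,0,0,0,0.5],
    [0,0,0,0,0,0,1],
    [0,0,0,0,0,-5,1],
    [0,0,0,0,0,-20,1],
    [0,0,0,0,0,-40,1],
    [0,0,0,0,0,-25,1],
  ],
)

```text
time_s: 19.6
tcp_pos: [0.4365, 0.1578, 0.1991]
eef_rot: [-179.8, -0.4, -172.0]
contact_force: [0.2, 0.9, -0.8]
gripper_width: 0.0768
```

```bash

python3 - <<'E'
from h import *
plan((.5906,-.2185,.19),-179.1)
save('s11',r.capture('side'),(170,120,370,270),4)
E
```

```text
t 19.6 now [0.437 0.158 0.199] [-179.766   -0.375 -171.997] F [ 0.185  0.91  -0.794] w 0.07682299078376441
rotvec [-0.004 -0.006  0.124] shift tool [-100.3 -394.    10. ] shift in goal frame [-148.2 -378.6    9.1] rows>= 9.037494780797948
```

View pics/s11.png

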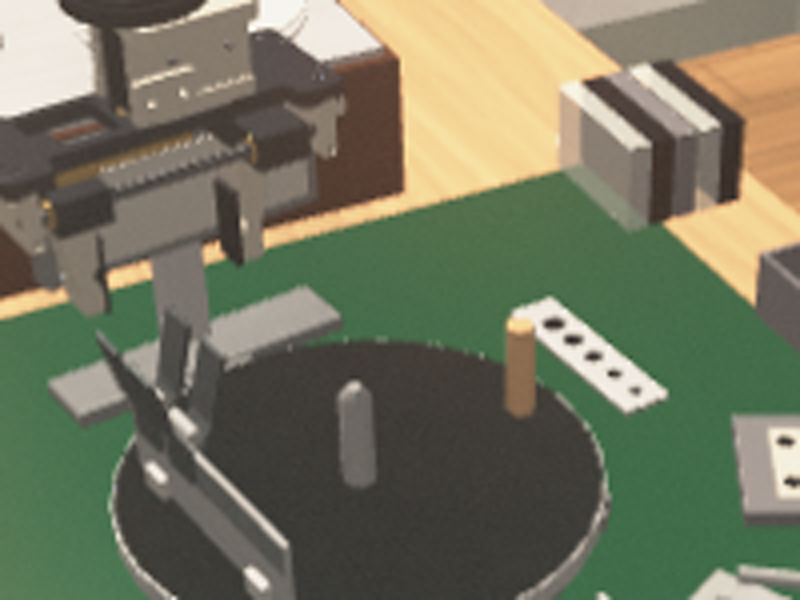

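>>> step_arm(
  deltas=[
    [-0.004,-0.006,0.124,-8,-40,0,1],
    [0,0,0,-16,-41,0,1],
    [0,0,0,-16,-41,0,1],
    [0,0,0,-16,-41,0,1],
    [0,0,0,-16,-41,0,1],
    [0,0,0,-16,-41,0,1],
    [0,0,0,-16,-41,3,1],
    [0,0,0,-16,-41,5,1],
    [0,0,0,-16,-42,5,1],
    [0,0,0,0,0,0,1],
  ],
)

```text
time_s: 20.65
tcp_pos: [0.5943, -0.2194, 0.1932]
eef_rot: [179.7, 0.9, -178.9]
contact_force: [0.3, 0.1, -0.9]
gripper_width: 0.0878
```

```bash

python3 - <<'E'
from h import *
plan((.5906,-.2185,.14),-179.1)
ci=r.camera_info('wrist'); save('w12',r.capture('wrist'))
print(proj(ci,[[.5906,-.2185,.082],[.5914,-.2655,.082]]))
E
```

```text
t 20.65 now [ 0.594 -0.219  0.193] [ 179.696    0.884 -178.912] F [ 0.307  0.137 -0.924] w 0.08775216912353295
rotvec [0.005 0.015 0.003] shift tool [ 4.5  0.7 53.2] shift in goal frame [ 3.7  1.  53.2] rows>= 1.186269358285078
[[329.095 239.601]
 [329.609 180.856]]
```

View pics/w12.png

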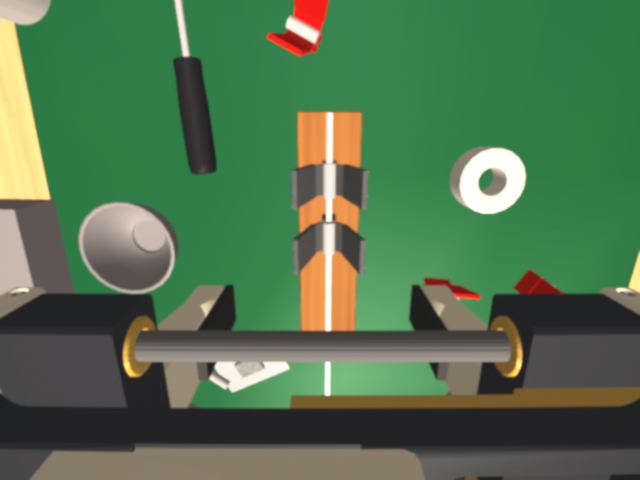

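>>> step_arm(
  deltas=[
    [0.005,0.015,0.003,3.5,1,20,1],
    [0,0,0,0,0,25,1],
    [0,0,0,0,0,25,1],
    [0,0,0,0,0,20,1],
    [0,0,0,0,0,0,1],
  ],
)

```text
time_s: 21.2
tcp_pos: [0.5896, -0.2136, 0.1008]
eef_rot: [180.0, 0.0, -179.0]
contact_force: [-0.8, -0.1, -0.4]
gripper_width: 0.0877
```

```bash

python3 - <<'E'
from h import *
plan((.5906,-.2185,.096),-179.1)
E
```

```text
t 21.2 now [ 0.59  -0.214  0.101] [ 179.972    0.049 -179.002] F [-0.762 -0.085 -0.352] w 0.0876520721586225
rotvec [0.    0.001 0.002] shift tool [-0.9 -4.9  4.8] shift in goal frame [-0.9 -4.9  4.8] rows>= 0.15391439201928317
```

>>> step_arm(
  deltas=[
    [0,0,0,-1,-5,7,0.6],
    [0,0,0,0,0,2,0],
    [0,0,0,0,0,0,-0.5],
    [0,0,0,0,0,0,-1],
    [0,0,0,0,0,0,-1],
    [0,0,0,0,0,0,-1],
    [0,0,0,0,0,0,-1],
    [0,0,0,0,0,0,-1],
    [0,0,0,0,0,0,-1],
    [0,0,0,0,0,0,-1],
  ],
)

```text
time_s: 22.2
tcp_pos: [0.593, -0.2184, 0.0997]
eef_rot: [-179.9, 0.5, -178.8]
contact_force: [-0.2, 0.0, -1.1]
gripper_width: 0.0256
```

>>> step_arm(
  deltas=[
    [0,0,0,0,0,-10,-1],
    [0,0,0,0,0,-25,-1],
    [0,0,0,0,0,-30,-1],
    [0,0,0,0,0,-20,-1],
  ],
)

```text
time_s: 22.6
tcp_pos: [0.5905, -0.218, 0.185]
eef_rot: [-179.9, 0.1, -178.8]
contact_force: [0.2, 0.2, 0.7]
gripper_width: 0.0258
```

```bash

python3 - <<'E'
from h import *
plan((.4434,.1172,.175),-172)
save('s13',r.capture('side'))
E
```

```text
t 22.6 now [ 0.591 -0.218  0.185] [-179.928    0.109 -178.847] F [0.243 0.236 0.718] w 0.025843160986395126
rotvec [-0.001  0.002 -0.119] shift tool [140.4 338.1   9.3] shift in goal frame [ 99.1 352.4  10. ] rows>= 8.137042127701772
```

View pics/s13.png

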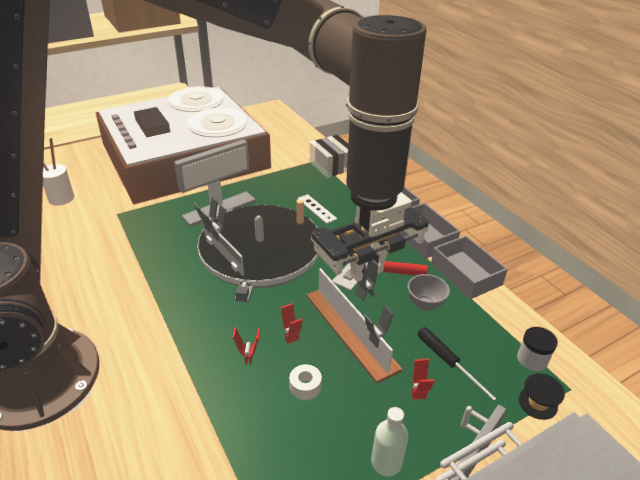

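>>> step_arm(
  deltas=[
    [0,0,-0.119,17,38,-3,-1],
    [0,0,0,12,44,0,-1],
    [0,0,0,12,44,0,-1],
    [0,0,0,12,44,0,-1],
    [0,0,0,12,44,0,-1],
    [0,0,0,12,44,0,-1],
    [0,0,0,12,44,2,-1],
    [0,0,0,12,44,3,-1],
    [0,0,0,0,0,0,-1],
  ],
)

```text
time_s: 23.55
tcp_pos: [0.4461, 0.123, 0.1904]
eef_rot: [-179.9, 1.1, -171.9]
contact_force: [-0.1, -1.0, -1.7]
gripper_width: 0.0257
```

```bash

python3 - <<'E'
from h import *
plan((.4434,.1172,.115),-172)
E
```

```text
t 23.55 now [0.446 0.123 0.19 ] [-179.917    1.093 -171.879] F [-0.05  -0.968 -1.685] w 0.025710866152036296
rotvec [-0.001  0.019  0.002] shift tool [ 4.9 -5.2 75.3] shift in goal frame [ 3.5 -5.3 75.4] rows>= 1.6807340769708665
```

>>> step_arm(
  deltas=[
    [-0.001,0.019,0.002,3.5,-5.5,8,-1],
    [0,0,0,0,0,14,-1],
    [0,0,0,0,0,14,-1],
    [0,0,0,0,0,10,-1],
  ],
)

```text
time_s: 23.95
tcp_pos: [0.4444, 0.1168, 0.1445]
eef_rot: [179.9, 0.1, -171.9]
contact_force: [0.7, -0.4, -0.6]
gripper_width: 0.0257
```

```bash

python3 - <<'E'
from h import *
plan((.4434,.1172,.115),-172)
E
```

```text
t 23.95 now [0.444 0.117 0.144] [ 179.864    0.074 -171.86 ] F [ 0.696 -0.421 -0.567] w 0.025693639876299072
rotvec [0.002 0.001 0.002] shift tool [ 1.   0.5 29.5] shift in goal frame [ 1.   0.6 29.5] rows>= 0.6549968978650802
```

>>> step_arm(
  deltas=[
    [0,0,0,1,0.5,10,-1],
    [0,0,0,0,0,10,-1],
    [0,0,0,0,0,8,-1],
    [0,0,0,0,1,3,-1],
    [0,0,0,0,1,2,-1],
  ],
)

```text
time_s: 24.45
tcp_pos: [0.4434, 0.1157, 0.1085]
eef_rot: [-180.0, -0.1, -172.1]
contact_force: [-10.5, -4.3, 35.4]
gripper_width: 0.0253
```

>>> step_arm(
  deltas=[
    [0,0,0,0,0,1.5,-1],
  ],
)

```text
time_s: 24.55
tcp_pos: [0.4435, 0.1152, 0.1086]
eef_rot: [-179.9, -0.1, -172.0]
contact_force: [-10.3, -3.5, 26.5]
gripper_width: 0.0252
```

>>> step_arm(
  deltas=[
    [0,0,0,0,0,0,-0.4],
    [0,0,0,0,0,0,0],
    [0,0,0,0,0,0,0.5],
    [0,0,0,0,0,0,1],
    [0,0,0,0,0,-5,1],
    [0,0,0,0,0,-20,1],
    [0,0,0,0,0,-40,1],
    [0,0,0,0,0,-25,1],
  ],
)

```text
time_s: 25.35
tcp_pos: [0.4423, 0.1148, 0.1998]
eef_rot: [-179.7, -0.5, -172.0]
contact_force: [1.3, 0.7, 0.5]
gripper_width: 0.0766
```

```bash

python3 - <<'E'
from h import *
plan((.5914,-.2665,.19),-179.1)
save('w14',r.capture('wrist'))
E
```

```text
t 25.35 now [0.442 0.115 0.2  ] [-179.689   -0.453 -171.975] F [1.326 0.661 0.525] w 0.07664480852174545
rotvec [-0.006 -0.008  0.124] shift tool [ -94.5 -398.3   11.3] shift in goal frame [-143.1 -383.6    9.8] rows>= 9.100383233827129
```

View pics/w14.png

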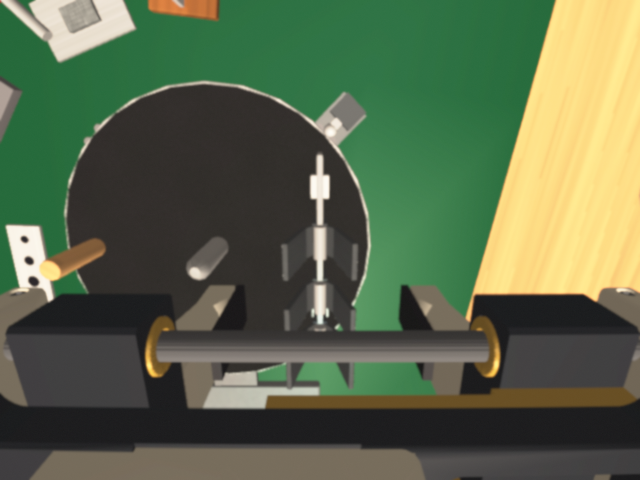

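>>> step_arm(
  deltas=[
    [-0.006,-0.008,0.124,-8,-40,0,1],
    [0,0,0,-16,-42,0,1],
    [0,0,0,-16,-42,0,1],
    [0,0,0,-16,-42,0,1],
    [0,0,0,-16,-42,0,1],
    [0,0,0,-16,-42,0,1],
    [0,0,0,-15,-42,3,1],
    [0,0,0,-15,-42,5,1],
    [0,0,0,-14,-42,5,1],
    [0,0,0,0,0,0,1],
  ],
)

```text
time_s: 26.4
tcp_pos: [0.5961, -0.2695, 0.1943]
eef_rot: [179.7, 0.9, -178.8]
contact_force: [-0.3, -0.7, -1.0]
gripper_width: 0.0871
```

```bash

python3 - <<'E'
from h import *
plan((.5914,-.266,.096),-179.1)
ci=r.camera_info('wrist'); save('w15',r.capture('wrist'))
print(proj(ci,[[.5914,-.2655,.082]]))
E
```

```text
t 26.4 now [ 0.596 -0.27   0.194] [ 179.667    0.942 -178.839] F [-0.349 -0.664 -0.997] w 0.08711235517547379
rotvec [0.006 0.016 0.005] shift tool [ 6.3  3.1 98.2] shift in goal frame [ 4.7  3.6 98.3] rows>= 2.1874374039285356
[[330.387 242.854]]
```

View pics/w15.png

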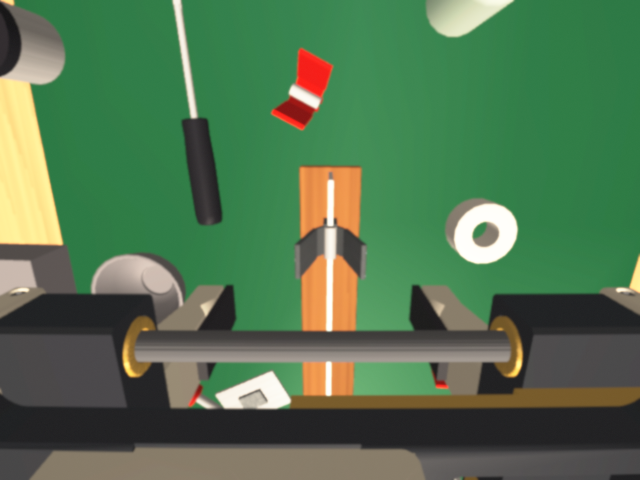

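>>> step_arm(
  deltas=[
    [0.006,0.016,0.005,4.5,1,20,1],
    [0,0,0,0,0,25,1],
    [0,0,0,0,0,25,1],
    [0,0,0,0,0,22,1],
    [0,0,0,0,0,0,1],
  ],
)

```text
time_s: 26.95
tcp_pos: [0.5905, -0.2633, 0.1001]
eef_rot: [-180.0, 0.1, -179.0]
contact_force: [-1.4, -0.3, -0.3]
gripper_width: 0.0875
```

```bash

python3 - <<'E'
from h import *
plan((.5914,-.2665,.096),-179.1)
E
```

```text
t 26.95 now [ 0.591 -0.263  0.1  ] [-179.999    0.058 -179.044] F [-1.372 -0.296 -0.27 ] w 0.0874752036280216
rotvec [-0.     0.001  0.001] shift tool [-0.8 -3.2  4.1] shift in goal frame [-0.8 -3.2  4.1] rows>= 0.11684265758015688
```

>>> step_arm(
  deltas=[
    [0,0,0,-1,-3.2,6,0.6],
    [0,0,0,0,0,2,0],
    [0,0,0,0,0,0,-0.5],
    [0,0,0,0,0,0,-1],
    [0,0,0,0,0,0,-1],
    [0,0,0,0,0,0,-1],
    [0,0,0,0,0,0,-1],
    [0,0,0,0,0,0,-1],
    [0,0,0,0,0,0,-1],
    [0,0,0,0,0,0,-1],
  ],
)

```text
time_s: 27.95
tcp_pos: [0.5938, -0.2665, 0.1007]
eef_rot: [-179.8, 0.5, -178.9]
contact_force: [0.1, -0.7, -0.2]
gripper_width: 0.0256
```

>>> step_arm(
  deltas=[
    [0,0,0,0,0,-10,-1],
    [0,0,0,0,0,-25,-1],
    [0,0,0,0,0,-30,-1],
    [0,0,0,0,0,-20,-1],
  ],
)

```text
time_s: 28.35
tcp_pos: [0.5914, -0.2659, 0.1858]
eef_rot: [-179.9, 0.1, -178.9]
contact_force: [0.7, 0.7, 0.4]
gripper_width: 0.0257
```

```bash

python3 - <<'E'
from h import *
plan((.4492,.0756,.175),-172)
E
```

```text
t 28.35 now [ 0.591 -0.266  0.186] [-179.881    0.124 -178.896] F [0.68  0.715 0.446] w 0.025735853878918944
rotvec [-0.002  0.002 -0.12 ] shift tool [135.7 344.2   9.8] shift in goal frame [ 93.3 357.9  10.8] rows>= 8.223572076395207
```

>>> step_arm(
  deltas=[
    [0,0,-0.12,17,38,-3,-1],
    [0,0,0,11,44,0,-1],
    [0,0,0,11,44,0,-1],
    [0,0,0,11,44,0,-1],
    [0,0,0,11,44,0,-1],
    [0,0,0,11,44,0,-1],
    [0,0,0,11,44,2,-1],
    [0,0,0,11,44,3,-1],
    [0,0,0,0,3,0,-1],
  ],
)

```text
time_s: 29.25
tcp_pos: [0.4538, 0.0785, 0.1915]
eef_rot: [-179.8, 1.1, -171.9]
contact_force: [0.6, -0.9, -0.3]
gripper_width: 0.0255
```

```bash

python3 - <<'E'
from h import *
plan((.4492,.0756,.115),-172)
E
```

```text
t 29.25 now [0.454 0.078 0.192] [-179.83     1.118 -171.885] F [ 0.599 -0.946 -0.346] w 0.02551450415353979
rotvec [-0.003  0.02   0.002] shift tool [ 6.5 -2.  76.4] shift in goal frame [ 5.  -2.2 76.5] rows>= 1.7044661077807381
```

>>> step_arm(
  deltas=[
    [-0.003,0.02,0.002,5,-2,8,-1],
    [0,0,0,0,0,14,-1],
    [0,0,0,0,0,14,-1],
    [0,0,0,0,0,10,-1],
  ],
)

```text
time_s: 29.65
tcp_pos: [0.4504, 0.076, 0.1461]
eef_rot: [179.8, 0.1, -171.9]
contact_force: [0.4, 0.9, -0.2]
gripper_width: 0.0255
```

```bash

python3 - <<'E'
from h import *
plan((.4492,.0756,.115),-172)
save('w16',r.capture('wrist'))
E
```

```text
t 29.65 now [0.45  0.076 0.146] [ 179.827    0.085 -171.859] F [ 0.371  0.949 -0.153] w 0.02554032248006921
rotvec [0.003 0.001 0.002] shift tool [ 1.3 -0.4 31.1] shift in goal frame [ 1.2 -0.3 31.1] rows>= 0.6926117411481276
```

View pics/w16.png

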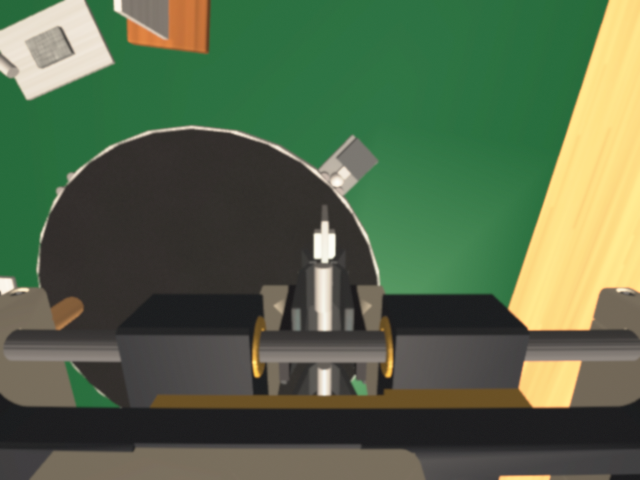

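>>> step_arm(
  deltas=[
    [0,0,0,1,0,10,-1],
    [0,0,0,0,0.5,10,-1],
    [0,0,0,0,0.5,9,-1],
    [0,0,0,0,1,3,-1],
    [0,0,0,0,1,2,-1],
  ],
)

```text
time_s: 30.2
tcp_pos: [0.449, 0.0759, 0.1093]
eef_rot: [-180.0, -0.1, -172.0]
contact_force: [-11.2, -6.5, 42.5]
gripper_width: 0.0256
```

>>> step_arm(
  deltas=[
    [0,0,0,0,0,1.5,-1],
  ],
)

```text
time_s: 30.3
tcp_pos: [0.4491, 0.0754, 0.1095]
eef_rot: [-179.9, -0.1, -171.9]
contact_force: [-10.7, 0.6, 25.4]
gripper_width: 0.0256
```

>>> step_arm(
  deltas=[
    [0,0,0,0,0,0,-0.4],
    [0,0,0,0,0,0,0],
    [0,0,0,0,0,0,0.5],
    [0,0,0,0,0,0,1],
    [0,0,0,0,0,-5,1],
    [0,0,0,0,0,-20,1],
    [0,0,0,0,0,-40,1],
    [0,0,0,0,0,-25,1],
  ],
)

```text
time_s: 31.1
tcp_pos: [0.4476, 0.075, 0.2003]
eef_rot: [-179.7, -0.5, -171.9]
contact_force: [0.8, 0.7, -0.1]
gripper_width: 0.0766
```

>>> step_arm(
  deltas=[
    [0,0,-0.14,0,-42,0,1],
    [0,0,-0.14,-6,-41,0,1],
    [0,0,-0.14,-12,-40,0,1],
    [0,0,-0.14,-17,-38,0,1],
    [0,0,-0.14,22,-35,0,1],
    [0,0,-0.14,27,-32,0,1],
    [0,0,-0.14,31,-27,0,1],
  ],
)

```text
time_s: 31.8
tcp_pos: [0.5514, -0.1744, 0.2091]
eef_rot: [-179.7, 0.0, -115.9]
contact_force: [1.6, 0.8, 0.5]
gripper_width: 0.0874
```

```bash

python3 - <<'E'
from h import *
plan((.4429,-.2599,.19),-82)
save('s17',r.capture('side'))
ci=r.camera_info('top'); save('t17',r.capture('top'))
E
```

```text
t 31.8 now [ 0.551 -0.174  0.209] [-179.691    0.019 -115.883] F [1.573 0.799 0.541] w 0.08742032616560672
rotvec [-0.005 -0.001 -0.591] shift tool [124.3  60.4  18.7] shift in goal frame [ 69.6 119.3  19.1] rows>= 4.078559028560682
```

View pics/s17.png

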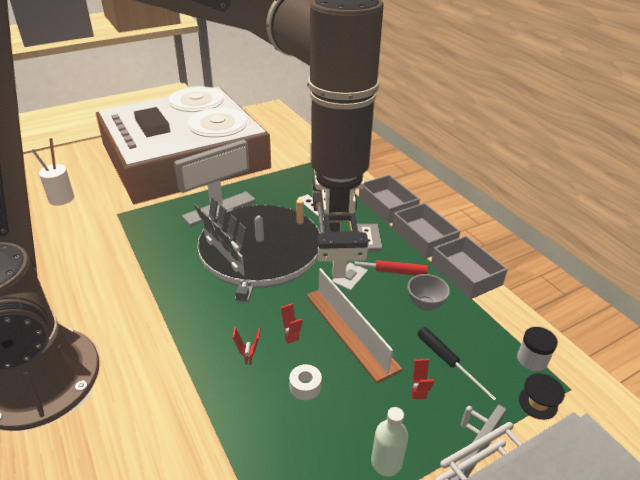

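View pics/t17.png

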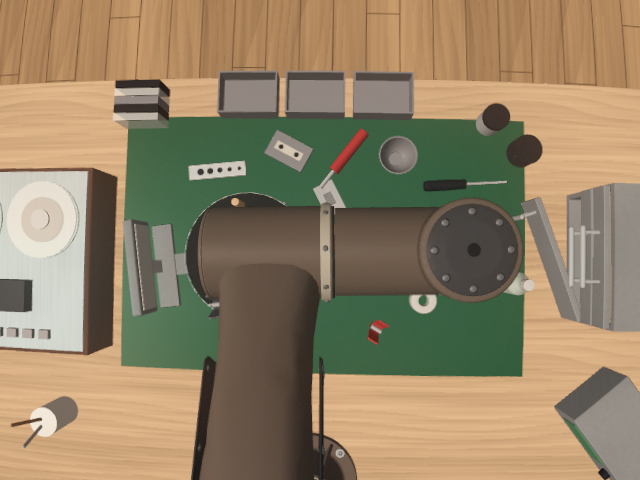

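>>> step_arm(
  deltas=[
    [-0.005,0,-0.12,25,12,0,1],
    [0,0,-0.12,23,15,0,1],
    [0,0,-0.12,21,18,2,1],
    [0,0,-0.12,19,20,5,1],
    [0,0,-0.11,16,22,5,1],
    [0,0,0,0,0,0,1],
  ],
)

```text
time_s: 32.5
tcp_pos: [0.439, -0.2645, 0.1966]
eef_rot: [179.9, -0.0, -81.2]
contact_force: [-0.8, -0.2, 0.2]
gripper_width: 0.0878
```

```bash

python3 - <<'E'
from h import *
plan((.4429,-.2599,.19),-82)
ci=r.camera_info('wrist'); im=r.capture('wrist'); save('w18',im)
a=np.linspace(0,2*np.pi,5)[:4]
print(proj(ci,[[.4429+.03*np.cos(t),-.2599+.03*np.sin(t),.03] for t in a]), proj(ci,[[.4429,-.2599,.03]]))
E
```

```text
t 32.5 now [ 0.439 -0.265  0.197] [179.878  -0.038 -81.21 ] F [-0.806 -0.23   0.228] w 0.08779168344761047
rotvec [ 0.002 -0.001  0.014] shift tool [-4.  -4.6  6.6] shift in goal frame [-4.  -4.6  6.6] rows>= 0.19925581986797153
[[322.11  185.765]
 [285.955 212.277]
 [312.69  246.661]
 [348.346 221.712]] [[317.276 217.009]]
```

View pics/w18.png

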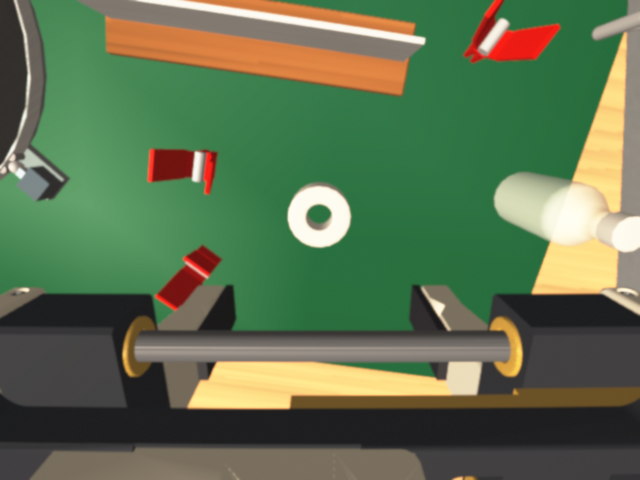

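>>> step_arm(
  deltas=[
    [0.002,-0.001,0.014,-2.5,-4.5,20,1],
    [0,0,0,0,0,30,1],
    [0,0,0,0,0,35,1],
    [0,0,0,0,0,30,1],
    [0,0,0,0,0,25,1],
    [0,0,0,0,0,0,1],
  ],
)

```text
time_s: 33.15
tcp_pos: [0.4522, -0.2596, 0.0569]
eef_rot: [-179.4, -0.2, -82.8]
contact_force: [-0.3, -0.1, 0.3]
gripper_width: 0.0877
```

```bash

python3 - <<'E'
from h import *
plan((.443,-.2612,.009),-82)
ci=r.camera_info('wrist'); im=r.capture('wrist'); save('w19',im)
E
```

```text
t 33.15 now [ 0.452 -0.26   0.057] [-179.409   -0.245  -82.754] F [-0.257 -0.095  0.279] w 0.08768252223240341
rotvec [-0.01  -0.004 -0.013] shift tool [ 0.2  9.8 47.8] shift in goal frame [ 0.3  9.3 47.9] rows>= 1.083985296916861
```

View pics/w19.png

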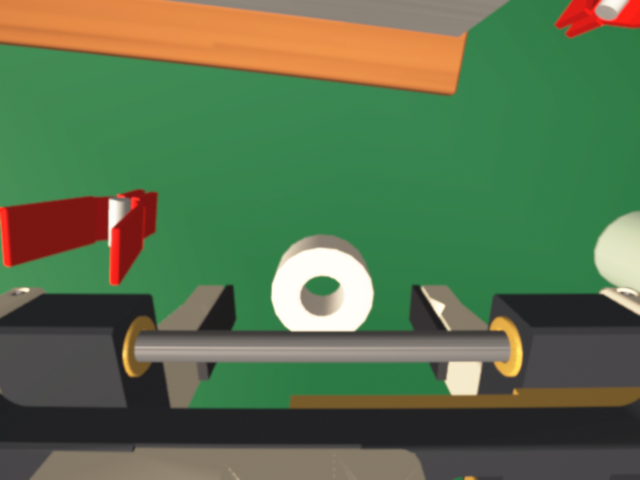

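Hub centred at (322,290) between the fingers, right where expected (no disturbance so far).

>>> step_arm(
  deltas=[
    [-0.01,-0.004,-0.013,0,9.5,10,1],
    [0,0,0,0,0,15,1],
    [0,0,0,0,0,14,1],
    [0,0,0,0,0,8,1],
    [0,0,0,0,0,0,1],
  ],
)

```text
time_s: 33.7
tcp_pos: [0.4482, -0.2617, 0.0154]
eef_rot: [-179.4, -0.3, -81.8]
contact_force: [-0.1, 0.4, 0.0]
gripper_width: 0.0875
```

```bash

python3 - <<'E'
from h import *
plan((.443,-.2612,.009),-82)
ci=r.camera_info('wrist'); im=r.capture('wrist'); save('w20',im)
E
```

```text
t 33.7 now [ 0.448 -0.262  0.015] [-179.419   -0.263  -81.809] F [-0.14   0.375  0.016] w 0.08749608752691153
rotvec [-0.01  -0.005  0.003] shift tool [-1.3  5.2  6.3] shift in goal frame [-1.2  5.1  6.4] rows>= 0.18381320766484224
```

View pics/w20.png

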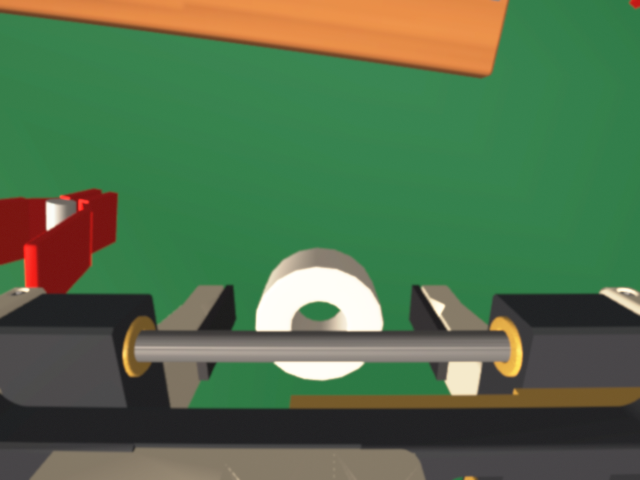

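>>> step_arm(
  deltas=[
    [-0.01,-0.005,0.003,-1.2,5.5,5,1],
    [0,0,0,0,0,0,1],
  ],
)

```text
time_s: 33.95
tcp_pos: [0.4436, -0.2617, 0.0121]
eef_rot: [-179.9, -0.0, -82.0]
contact_force: [-0.2, 0.3, 0.4]
gripper_width: 0.0875
```

```bash

python3 - <<'E'
from h import *
plan((.443,-.2612,.009),-82)
ci=r.camera_info('wrist'); im=r.capture('wrist'); save('w21',im,(200,200,440,400),3)
print(proj(ci,[[.443+.03*np.cos(t),-.2612+.03*np.sin(t),.03] for t in np.radians([8,98,188,278])]))
E
```

```text
t 33.95 now [ 0.444 -0.262  0.012] [-179.864   -0.024  -81.971] F [-0.221  0.309  0.388] w 0.08753238497111157
rotvec [-0.002 -0.     0.001] shift tool [-0.6  0.6  3.1] shift in goal frame [-0.6  0.6  3.1] rows>= 0.07116964506433598
[[319.331 258.959]
 [253.052 321.392]
 [319.511 377.242]
 [385.804 321.532]]
```

View pics/w21.png

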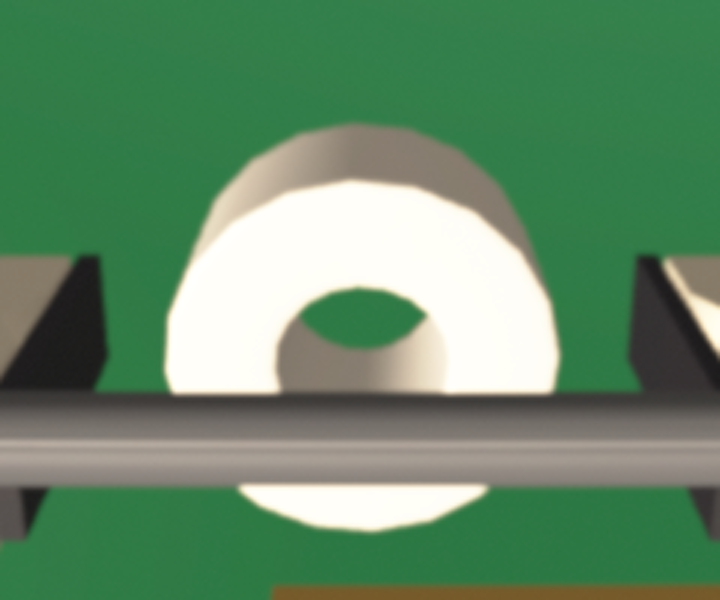

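>>> step_arm(
  deltas=[
    [0,0,0,-0.5,0.5,3,0.6],
    [0,0,0,0,0,0,0],
    [0,0,0,0,0,0,-1],
    [0,0,0,0,0,0,-1],
    [0,0,0,0,0,0,-1],
    [0,0,0,0,0,0,-1],
  ],
  squeeze=25,
)

```text
time_s: 34.6
tcp_pos: [0.4459, -0.2624, 0.0118]
eef_rot: [-179.5, -0.2, -81.9]
contact_force: [0.2, -0.0, 1.8]
gripper_width: 0.06
```

```bash

python3 - <<'E'
from h import *
plan((.443,-.2612,.009),-82)
E
```

```text
t 34.6 now [ 0.446 -0.262  0.012] [-179.522   -0.198  -81.91 ] F [ 0.179 -0.029  1.761] w 0.0600169168815589
rotvec [-0.008 -0.003  0.002] shift tool [-1.6  2.7  2.7] shift in goal frame [-1.6  2.7  2.8] rows>= 0.09207241879760239
```

>>> step_arm(
  deltas=[
    [0,0,0,0,0,-15,-1],
    [0,0,0,0,0,-35,-1],
    [0,0,0,0,0,-45,-1],
    [0,0,0,0,0,-45,-1],
    [0,0,0,0,0,-10,-1],
  ],
)

```text
time_s: 35.1
tcp_pos: [0.4416, -0.2612, 0.1629]
eef_rot: [179.9, 0.0, -81.9]
contact_force: [1.0, 0.0, 0.2]
gripper_width: 0.0598
```

```bash

python3 - <<'E'
from h import *
plan((.5395,.153,.15),-82)
ci=r.camera_info('wrist'); im=r.capture('wrist'); save('w22',im,(200,200,440,400),3)
s=r.get_state(); print(s['gripper_width'])
R=Ro.from_euler('xyz',s['eef_rot'],degrees=True).as_matrix()
c=s['tcp_pos']-R[:,2]*.0182
print(proj(ci,[c+.03*(R[:,0]*a+R[:,1]*b) for a,b in((1,0),(-1,0),(0,1),(0,-1))]))
E
```

```text
t 35.1 now [ 0.442 -0.261  0.163] [179.91    0.012 -81.937] F [0.987 0.028 0.211] w 0.05976473324291407
rotvec [0.002 0.    0.001] shift tool [-396.4 -155.    12.8] shift in goal frame [-396.6 -154.5   12.9] rows>= 9.462358955572764
0.05969965070251419
[[386.588 320.67 ]
 [253.876 320.566]
 [320.289 376.339]
 [320.165 258.135]]
```

View pics/w22.png

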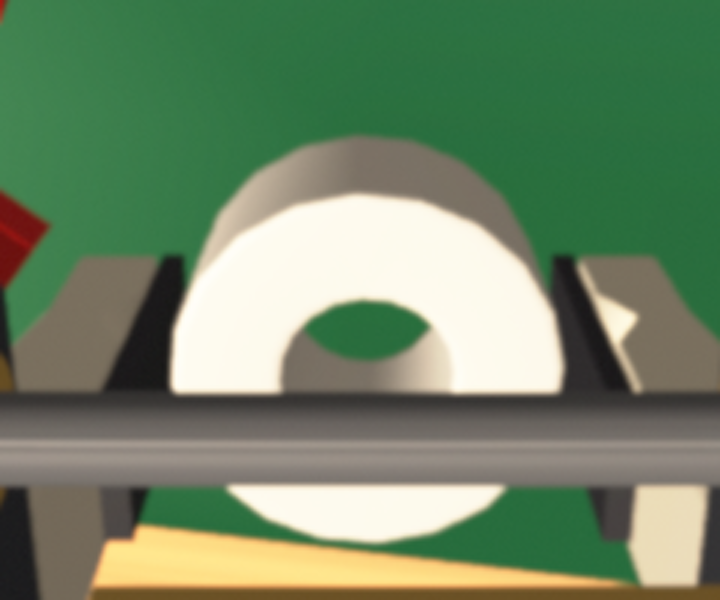

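>>> step_arm(
  deltas=[
    [0.002,0,0.001,-38,-15,0,-1],
    [0,0,0,-40,-15.5,0,-1],
    [0,0,0,-40,-15.5,0,-1],
    [0,0,0,-40,-15.5,0,-1],
    [0,0,0,-40,-15.5,0,-1],
    [0,0,0,-40,-15.5,0,-1],
    [0,0,0,-40,-15.5,0,-1],
    [0,0,0,-40,-15.5,0,-1],
    [0,0,0,-36,-15,0,-1],
    [0,0,0,-30,-12,0,-1],
  ],
)

```text
time_s: 36.15
tcp_pos: [0.534, 0.1513, 0.1504]
eef_rot: [179.2, 0.0, -82.6]
contact_force: [1.2, 1.0, -0.4]
gripper_width: 0.0599
```

```bash

python3 - <<'E'
from h import *
plan((.5423,.1534,.13),-82)
ci=r.camera_info('wrist'); im=r.capture('wrist'); save('w23',im)
print(proj(ci,[[.5395,.153,.098]]))
E
```

```text
t 36.15 now [0.534 0.151 0.15 ] [179.225   0.032 -82.587] F [ 1.249  1.033 -0.353] w 0.05987322484654357
rotvec [ 0.014  0.001 -0.01 ] shift tool [-1.  -8.7 20.2] shift in goal frame [-0.9 -8.5 20.4] rows>= 0.49036897423844983
[[319.652 255.569]]
```

View pics/w23.png

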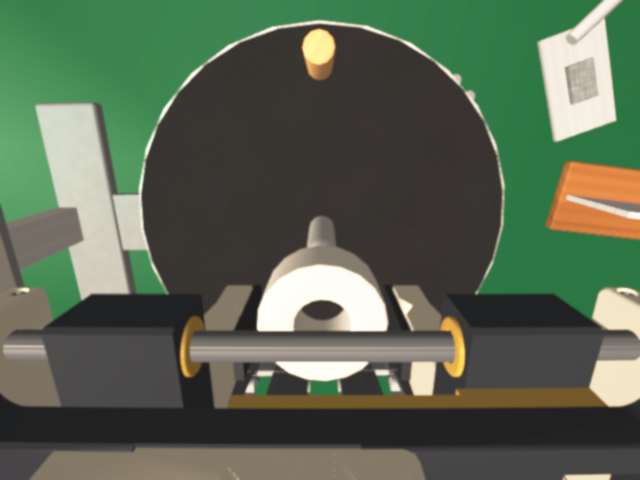

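>>> step_arm(
  deltas=[
    [0.014,0.001,-0.01,-1,-8.5,8,-1],
    [0,0,0,0,0,8,-1],
    [0,0,0,0,0,0,-1],
  ],
)

```text
time_s: 36.5
tcp_pos: [0.5418, 0.1587, 0.1284]
eef_rot: [179.7, -0.1, -81.8]
contact_force: [0.9, -0.9, -0.4]
gripper_width: 0.0598
```

```bash

python3 - <<'E'
from h import *
plan((.5423,.1534,.12),-82)
ci=r.camera_info('wrist'); im=r.capture('wrist'); save('w24',im,(200,200,440,400),3)
ci=r.camera_info('side'); im=r.capture('side'); save('s24',im,(190,150,340,300),4)
E
```

```text
t 36.5 now [0.542 0.159 0.128] [179.728  -0.113 -81.755] F [ 0.907 -0.904 -0.375] w 0.0598265314232121
rotvec [ 0.005 -0.002  0.004] shift tool [5.3 0.3 8.4] shift in goal frame [5.3 0.3 8.4] rows>= 0.22176993519701405
```

View pics/w24.png

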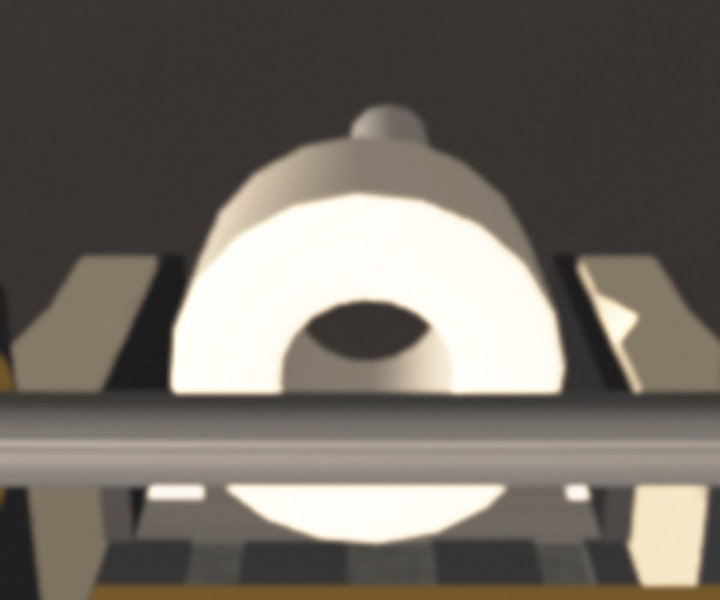

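View pics/s24.png

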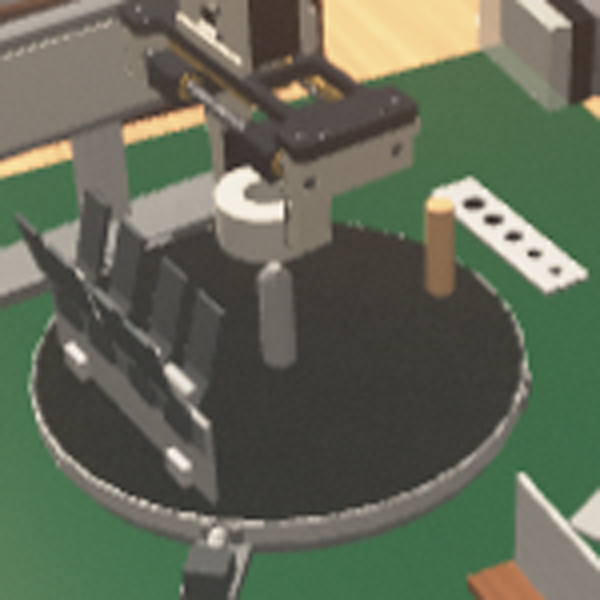

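>>> step_arm(
  deltas=[
    [0.005,-0.002,0.004,5.3,0,3,-1],
    [0,0,0,0,0,3,-1],
  ],
)

```text
time_s: 36.8
tcp_pos: [0.5435, 0.1522, 0.1243]
eef_rot: [-179.8, 0.1, -82.1]
contact_force: [-0.3, 0.4, 1.3]
gripper_width: 0.06
```

```bash

python3 - <<'E'
from h import *
plan((.5423,.1534,.11),-82)
ci=r.camera_info('wrist'); im=r.capture('wrist'); save('w25',im,(200,200,440,400),3)
S=r.camera_info('side'); im=r.capture('side'); save('s25',im,(190,150,340,300),4)
print(proj(ci,[[.5395,.153,.098]]))
E
```

```text
t 36.8 now [0.543 0.152 0.124] [-179.803    0.064  -82.083] F [-0.276  0.439  1.3  ] w 0.05999259151854278
rotvec [-0.003  0.001 -0.001] shift tool [-1.3  1.1 14.3] shift in goal frame [-1.3  1.  14.3] rows>= 0.3199237864135154
[[318.819 287.452]]
```

View pics/w25.png

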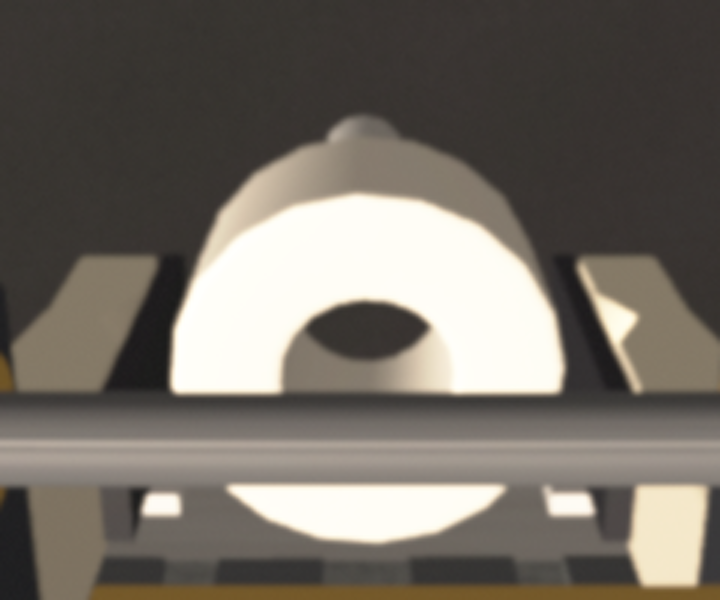

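View pics/s25.png

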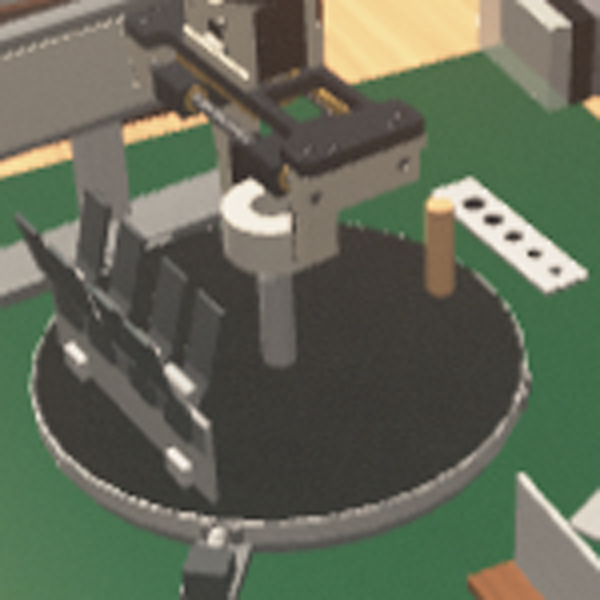

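>>> step_arm(
  deltas=[
    [-0.003,0,0,-1,1,5,-1],
    [0,0,0,0,0,5,-1],
  ],
)

```text
time_s: 37.1
tcp_pos: [0.543, 0.1535, 0.1147]
eef_rot: [-179.9, 0.1, -82.1]
contact_force: [0.5, 0.0, -0.5]
gripper_width: 0.0599
```

```bash

python3 - <<'E'
from h import *
plan((.5423,.1534,.10),-82)
E
```

```text
t 37.1 now [0.543 0.153 0.115] [-179.891    0.105  -82.102] F [ 0.453  0.01  -0.541] w 0.0598688704312417
rotvec [-0.002  0.002 -0.002] shift tool [-0.   0.7 14.7] shift in goal frame [-0.   0.7 14.7] rows>= 0.3280427950172608
```

>>> step_arm(
  deltas=[
    [-0.002,0.002,-0.002,0,0.7,5,-1],
    [0,0,0,0,0,5,-1],
    [0,0,0,0,0,4,-1],
  ],
)

```text
time_s: 37.4
tcp_pos: [0.542, 0.1535, 0.0992]
eef_rot: [180.0, -0.0, -82.0]
contact_force: [0.2, -0.2, -0.3]
gripper_width: 0.0599
```

```bash

python3 - <<'E'
from h import *
plan((.5423,.1534,.08),-82)
ci=r.camera_info('wrist'); im=r.capture('wrist'); save('w26',im,(200,200,440,400),3)
E
```

```text
t 37.4 now [0.542 0.153 0.099] [179.969  -0.02  -81.969] F [ 0.225 -0.212 -0.259] w 0.05992068967671754
rotvec [ 0.001 -0.     0.001] shift tool [ 0.1 -0.3 19.2] shift in goal frame [ 0.1 -0.2 19.2] rows>= 0.4276614563885525
```

View pics/w26.png

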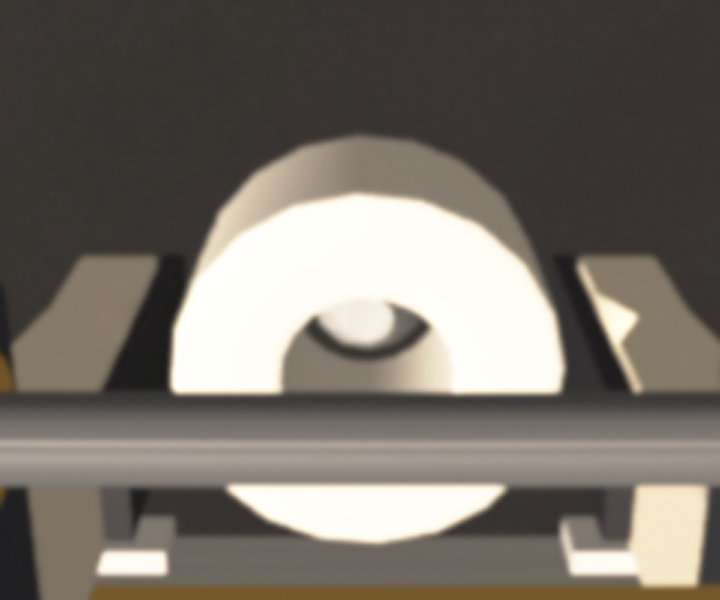

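>>> step_arm(
  deltas=[
    [0,0,0,-0.8,0,5,-1],
    [0,0,0,0,0,6,-1],
    [0,0,0,0,0,6,-1],
  ],
)

```text
time_s: 37.75
tcp_pos: [0.5419, 0.1544, 0.0807]
eef_rot: [180.0, -0.0, -82.0]
contact_force: [0.7, 1.0, -0.4]
gripper_width: 0.0601
```

```bash

python3 - <<'E'
from h import *
plan((.5418,.1542,.05),-82)
ci=r.camera_info('wrist'); im=r.capture('wrist'); save('w27',im,(200,200,440,400),3)
E
```

```text
t 37.75 now [0.542 0.154 0.081] [179.966  -0.022 -81.958] F [ 0.688  1.042 -0.378] w 0.06005428677959399
rotvec [ 0.001 -0.     0.001] shift tool [ 0.2  0.1 30.7] shift in goal frame [ 0.2  0.2 30.7] rows>= 0.6824568070916621
```

View pics/w27.png

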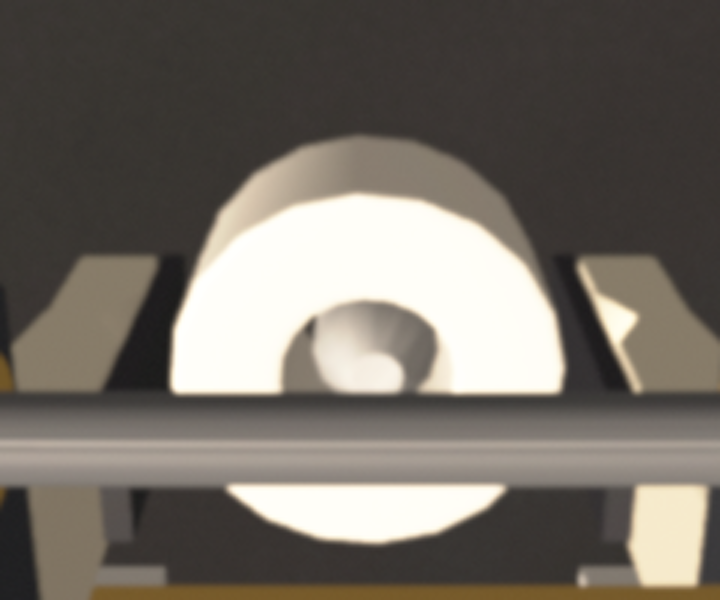

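>>> step_arm(
  deltas=[
    [0,0,0,0.7,0,8,-1],
    [0,0,0,0,0,8,-1],
    [0,0,0,0,0,8,-1],
    [0,0,0,0,0,8,-1],
  ],
)

```text
time_s: 38.2
tcp_pos: [0.5417, 0.1535, 0.0455]
eef_rot: [179.9, -0.0, -82.0]
contact_force: [0.1, -0.2, 0.3]
gripper_width: 0.0602
```

```bash

python3 - <<'E'
from h import *
plan((.5420,.1536,.044),-82)
E
```

```text
t 38.2 now [0.542 0.153 0.045] [179.933  -0.026 -81.974] F [ 0.143 -0.186  0.298] w 0.060186678412554956
rotvec [ 0.001 -0.     0.   ] shift tool [-0.1 -0.3  1.5] shift in goal frame [-0.1 -0.3  1.5] rows>= 0.03333796704384043
```

>>> step_arm(
  deltas=[
    [0,0,0,0,0,1,0.5],
    [0,0,0,0,0,0,0.8],
    [0,0,0,0,0,0,1],
    [0,0,0,0,0,-10,1],
    [0,0,0,0,0,-35,1],
    [0,0,0,0,0,-45,1],
    [0,0,0,0,0,-40,1],
    [0,0,0,0,0,-20,1],
  ],
)

```text
time_s: 39.0
tcp_pos: [0.5405, 0.1522, 0.1993]
eef_rot: [179.6, -0.2, -82.0]
contact_force: [0.3, 0.5, -0.5]
gripper_width: 0.0877
```

```bash

python3 - <<'E'
from h import *
plan((.6583,.1695,.18),-82)
ci=r.camera_info('wrist'); im=r.capture('wrist'); save('w28',im)
S=r.camera_info('side'); im=r.capture('side'); save('s28',im,(190,150,340,300),4)
E
```

```text
t 39.0 now [0.54  0.152 0.199] [179.61   -0.231 -81.971] F [ 0.317  0.477 -0.478] w 0.08769425808394254
rotvec [ 0.007 -0.004  0.   ] shift tool [  -0.7 -119.2   18.5] shift in goal frame [  -0.7 -119.1   19.3] rows>= 2.681248794258998
```

View pics/w28.png

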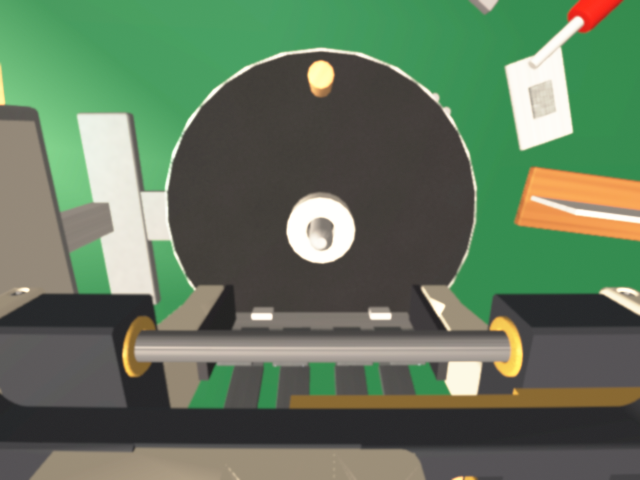

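View pics/s28.png

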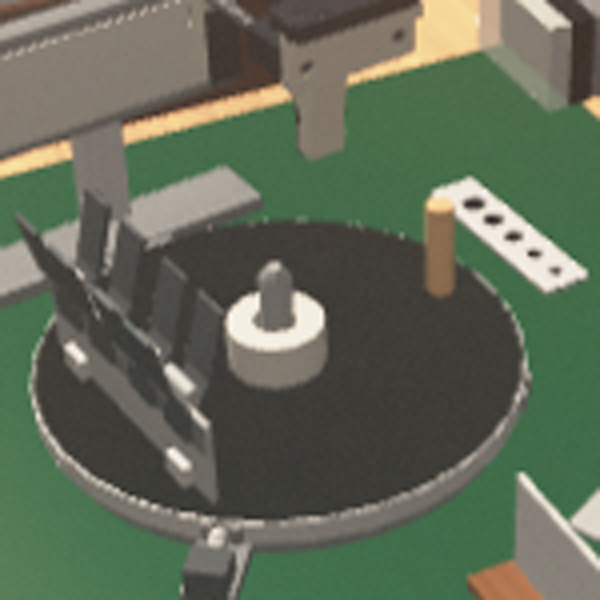

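>>> step_arm(
  deltas=[
    [0.007,-0.004,0,0,-40,0,1],
    [0,0,0,0,-42,5,1],
    [0,0,0,0,-36,8,0.4],
    [0,0,0,0,0,0,0.1],
    [0,0,0,0,0,0,0],
  ],
)

```text
time_s: 39.6
tcp_pos: [0.6611, 0.1696, 0.191]
eef_rot: [-179.5, 0.2, -81.9]
contact_force: [-0.5, 0.1, 0.6]
gripper_width: 0.0691
```

```bash

python3 - <<'E'
from h import *
plan((.6583,.1695,.066),-82)
ci=r.camera_info('wrist'); im=r.capture('wrist'); save('w29',im)
print(proj(ci,[[.6583,.1695,.095]]))
T=r.camera_info('top'); im=r.capture('top'); save('t29',im,(175,180,325,330),4)
E
```

```text
t 39.6 now [0.661 0.17  0.191] [-179.541    0.248  -81.916] F [-0.538  0.137  0.622] w 0.06910516378796941
rotvec [-0.008  0.004  0.001] shift tool [  0.3   3.8 125. ] shift in goal frame [ -0.3   2.8 125. ] rows>= 2.778216398141569
[[321.496 248.79 ]]
```

View pics/w29.png

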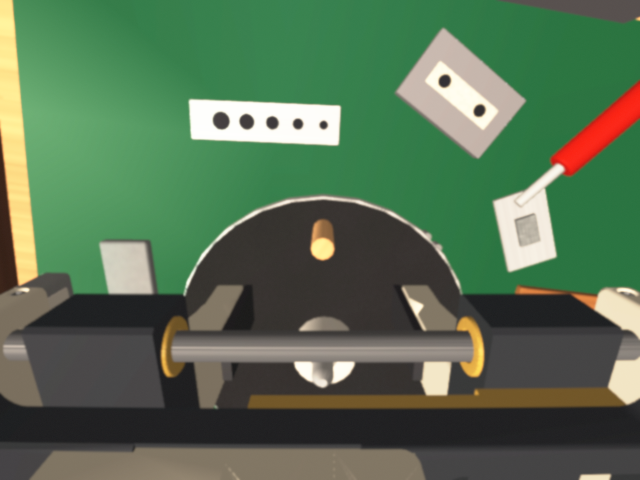

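View pics/t29.png

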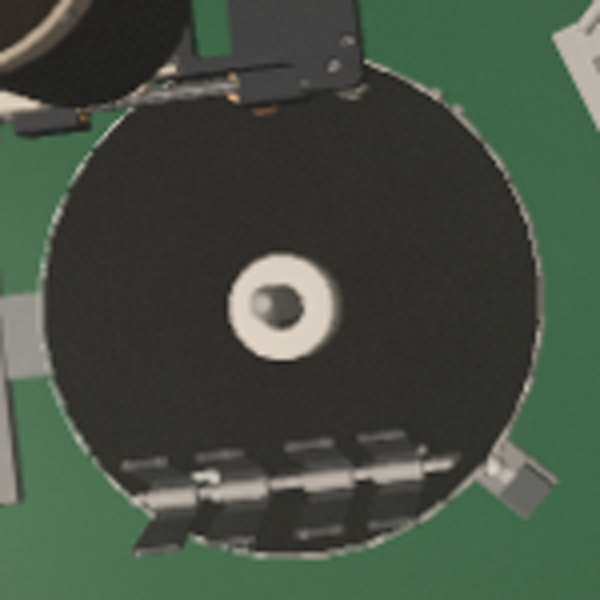

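```bash

python3 - <<'E'
from h import *
T=r.camera_info('top');S=r.camera_info('side')
x=np.array([.990,.139,0]);
for p in ((.4321,.2002),(.438,.1583),(.4435,.1152),(.4491,.0754)):
    for z in (.137,.143):
        q=np.array([*p,z]); print(p,z,((proj(T,[q+.025*x,q-.025*x])-[175,180])*4).round(),((proj(S,[q+.025*x,q-.025*x])-[190,150])*4).round())
E
```

```text
(0.4321, 0.2002) 0.137 [[148. 458.]
 [159. 552.]] [[103. 203.]
 [ 25. 231.]]
(0.4321, 0.2002) 0.143 [[145. 459.]
 [156. 554.]] [[102. 194.]
 [ 23. 223.]]
(0.438, 0.1583) 0.137 [[226. 448.]
 [238. 543.]] [[139. 236.]
 [ 60. 267.]]
(0.438, 0.1583) 0.143 [[224. 449.]
 [235. 545.]] [[138. 228.]
 [ 59. 258.]]
(0.4435, 0.1152) 0.137 [[308. 440.]
 [320. 535.]] [[177. 273.]
 [ 97. 305.]]
(0.4435, 0.1152) 0.143 [[306. 441.]
 [317. 536.]] [[176. 264.]
 [ 96. 296.]]
(0.4491, 0.0754) 0.137 [[384. 431.]
 [395. 526.]] [[215. 308.]
 [133. 341.]]
(0.4491, 0.0754) 0.143 [[382. 432.]
 [394. 528.]] [[214. 299.]
 [132. 332.]]
```

>>> step_arm(
  deltas=[
    [-0.008,0.004,0.001,0,3,25,0],
    [0,0,0,0,0,35,0],
    [0,0,0,0,0,35,0],
    [0,0,0,0,0,22,0],
    [0,0,0,0,0,3,0],
  ],
)

```text
time_s: 40.2
tcp_pos: [0.6555, 0.1703, 0.0746]
eef_rot: [-179.5, 0.2, -81.8]
contact_force: [-1.0, -0.2, -0.5]
gripper_width: 0.044
```

```bash

python3 - <<'E'
from h import *
plan((.6583,.1695,.066),-82)
E
```

```text
t 40.2 now [0.655 0.17  0.075] [-179.531    0.201  -81.82 ] F [-1.025 -0.16  -0.487] w 0.04400536637466781
rotvec [-0.008  0.004  0.003] shift tool [ 1.2 -2.6  8.6] shift in goal frame [ 1.2 -2.7  8.6] rows>= 0.2020505033654951
```

```bash

python3 - <<'E'
from h import *
import cv2
S=r.camera_info('side'); im=r.capture('side')
crop=cv2.resize(im[190:285,190:265],None,fx=8,fy=6.3*8/6.3,interpolation=cv2.INTER_CUBIC)
x=np.array([.990,.139,0]);y=np.array([-.139,.99,0])
for p in ((.4321,.2002),(.438,.1583),(.4435,.1152),(.4491,.0754)):
    q=np.array([*p,.137])
    for sx in (1,-1):
        a=proj(S,[q+.025*sx*x-.013*y,q+.025*sx*x+.013*y,])
        pts=((a-[190,190])*8).astype(int); cv2.line(crop,tuple(map(int,pts[0])),tuple(map(int,pts[1])),(255,255,0),1)
    q[2]=.09; a=((proj(S,[q-.013*y])[0]-190)*8).astype(int); cv2.circle(crop,tuple(map(int,a)),8,(0,255,255),1)
cv2.imwrite('pics/s30.png',cv2.cvtColor(crop[:600],cv2.COLOR_RGB2BGR))
E
```

```text
(no output)
```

View pics/s30.png

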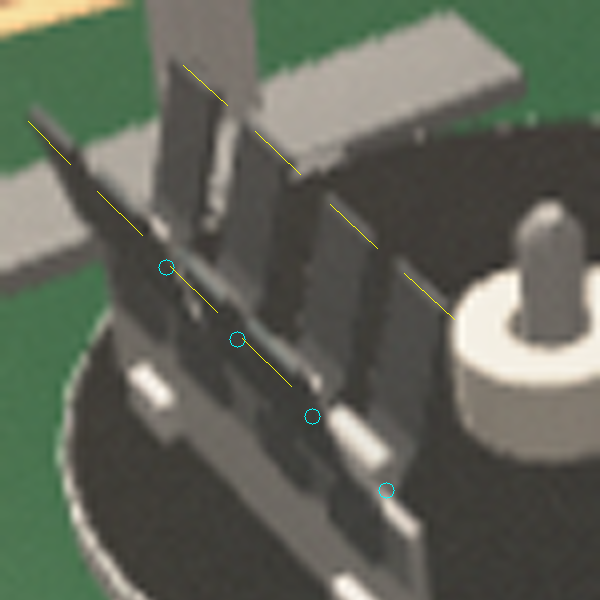

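```bash

python3 - <<'E'
from h import *
S=r.camera_info('side')
m=np.array([.4405,.138,.085]);y=np.array([-.139,.99,0]);x=np.array([.990,.139,0])
f=lambda p:((proj(S,[p])[0]-190)*8).round()
print('end',f(m-.09*y),f(m-.09*y+.002*x),f(m-.09*y-.002*x))
for s in(-.076,-.063,-.05): print(s,'edge',f(m+s*y),'barrel',f(m+s*y+[0,0,.005]),'barreltop',f(m+s*y+[0,0,.010]))
print('spindle tip',f(np.array([.5395,.153,.098])))
E
```

```text
end [414. 530.] [421. 527.] [408. 533.]
-0.076 edge [388. 504.] barrel [387. 489.] barreltop [385. 475.]
-0.063 edge [364. 479.] barrel [362. 465.] barreltop [361. 451.]
-0.05 edge [340. 455.] barrel [339. 441.] barreltop [337. 427.]
spindle tip [545. 208.]
```

```bash

python3 - <<'E'
from h import *
import cv2
S=r.camera_info('side')
def ov(im,x0,y0,w,h,clips,x,y,edge,sc,name):
    c=cv2.resize(im[y0:y0+h,x0:x0+w],None,fx=sc,fy=sc,interpolation=cv2.INTER_CUBIC)
    f=lambda p:tuple(int(v) for v in (proj(S,[p])[0]+.5-[x0,y0])*sc)
    for p in clips:
        q=np.array([*p,edge])
        for sx in(1,-1):
            t=q+[0,0,.052]+.025*sx*x; cv2.line(c,f(t-.013*y),f(t+.013*y),(0,255,255),1)
        for dz in (0,.01): cv2.line(c,f(q+[0,0,dz]-.013*y),f(q+[0,0,dz]+.013*y),(255,0,255),1)
    cv2.imwrite(f'pics/{name}.png',c)
im0=cv2.imread('pics/side0.png')
ov(im0,315,255,75,75,[(.5885,-.0981),(.5896,-.162),(.5906,-.2185),(.5914,-.266)],np.array([1,.015,0]),np.array([-.015,1,0]),.075,8,'ov0')
im=cv2.cvtColor(r.capture('side'),cv2.COLOR_RGB2BGR)
ov(im,190,190,75,75,[(.4321,.2002),(.438,.1583),(.4435,.1152),(.4491,.0754)],np.array([.990,.139,0]),np.array([-.139,.99,0]),.085,8,'ov1')
E
```

```text
(no output)
```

View pics/ov0.png

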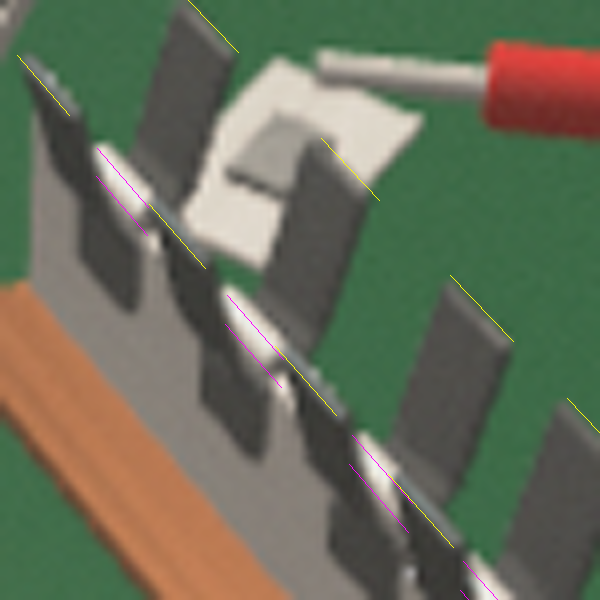

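View pics/ov1.png

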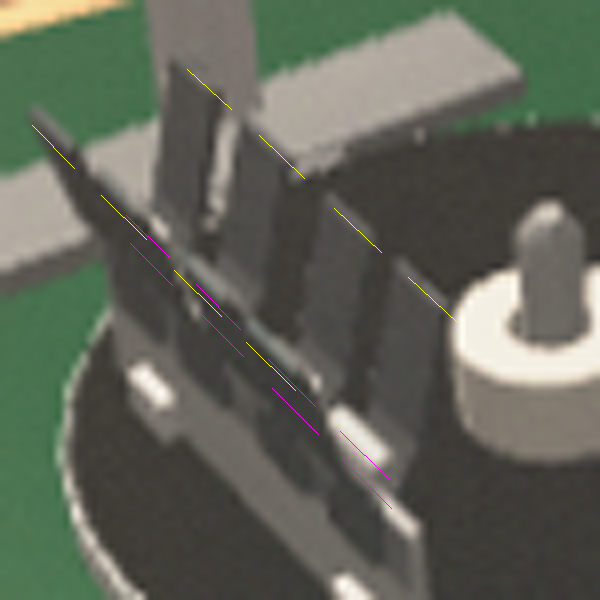

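```bash

python3 - <<'E'
from h import *
import cv2
T=r.camera_info('top');S=r.camera_info('side')
print('barrel4',tri(T,(175+390/4,180+469/4),S,(190+360/8,190+435/8)))
print('inner4',tri(T,(175+382/4,180+435/4),S,(190+418/8,190+278/8)))
im=r.capture('top'); save('t31',im,(200,280,300,325),8)
im=r.capture('side'); save('s31',im,(190,195,250,270),8)
E
```

```text
barrel4 (array([0.45058334, 0.08065873, 0.0966215 ]), [np.float64(0.0005146455761686744), np.float64(0.0005146455761686655)])
inner4 (array([0.47170044, 0.07913859, 0.14375349]), [np.float64(0.0004948392520300209), np.float64(0.0004948392520299559)])
```

View pics/t31.png

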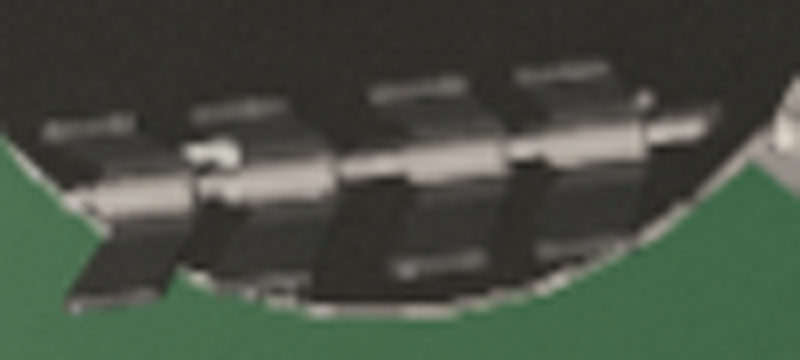

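View pics/s31.png

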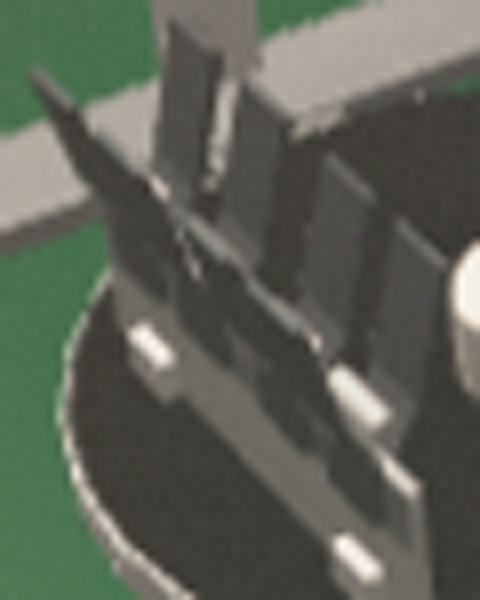

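```bash

python3 - <<'E'
from h import *
T=r.camera_info('top');S=r.camera_info('side')
for t,s in (((211.25,295.9),(214,199.5)),((230,293.5),(223.25,207.25)),((252.25,291.25),(233.75,217.1)),((270.4,289.1),(242.4,224.75))):
    print(tri(T,t,S,s))
# rack clips initial: inner (far) handle tops: t_a (4x from 320,180), ov0 (8x from 315,255)
for t,s in (((320+147/4,180+173/4),(315+210/8,255+25/8)),((320+262/4,180+173/4),(315+343/8,255+165/8)),((320+376/4,180+173/4),(315+482/8,255+308/8))):
    print('rack',tri(T,t,S,s))
# spindle tip, hub check
E
```

```text
(array([0.45371494, 0.20416133, 0.14084125]), [np.float64(0.00033219754976866766), np.float64(0.0003321975497687574)])
(array([0.46028708, 0.16400276, 0.14156656]), [np.float64(0.00019581421767347456), np.float64(0.0001958142176734296)])
(array([0.46635209, 0.11704956, 0.1419201 ]), [np.float64(0.0004453729339207995), np.float64(0.0004453729339208066)])
(array([0.47146254, 0.07907179, 0.14393236]), [np.float64(3.2317951166874175e-05), np.float64(3.231795116684272e-05)])
rack (array([ 0.61282057, -0.09837161,  0.12596676]), [np.float64(0.0008582845473636108), np.float64(0.0008582845473635478)])
rack (array([ 0.61412928, -0.15907665,  0.1252455 ]), [np.float64(0.0011344941412570245), np.float64(0.0011344941412571377)])
rack (array([ 0.61499477, -0.21888995,  0.12660543]), [np.float64(0.001059860756193466), np.float64(0.001059860756193461)])
```

>>> step_arm(
  deltas=[
    [0,0,0,0,0,-35,0.5],
    [0,0,0,0,0,-45,1],
    [0,0,0,0,0,-40,1],
    [0,0,0.14,0,25,-5,1],
    [0,0,0.14,0,25,0,1],
    [0,0,0.14,0,25,0,1],
    [0,0,0.14,0,25,0,1],
    [0,0,0.14,0,20,0,1],
    [0,0,0.14,0,10,0,1],
    [0,0,0.14,0,0,0,1],
  ],
)

```text
time_s: 41.4
tcp_pos: [0.5323, 0.1937, 0.2277]
eef_rot: [-179.5, 2.7, -140.0]
contact_force: [0.1, 0.3, 0.9]
gripper_width: 0.0873
```

```bash

python3 - <<'E'
from h import *
plan((.429,.225,.19),-172)
ci=r.camera_info('wrist'); V=np.array(ci['view']); print('cam',-V[:3,:3].T@V[:3,3])
E
```

```text
t 41.4 now [0.532 0.194 0.228] [-179.503    2.673 -139.988] F [0.113 0.306 0.871] w 0.08732820730516731
rotvec [0.005 0.048 0.558] shift tool [60.7 90.7 34.2] shift in goal frame [98.  45.4 37.7] rows>= 3.865314694669477
cam [0.577 0.128 0.386]
```

>>> step_arm(
  deltas=[
    [0,0,0.14,20,25,5,1],
    [0,0.048,0.14,25,18,8,1],
    [0,0,0.14,25,10,10,1],
    [0,0,0.13,25,5,5,1],
    [0,0,0,0,0,0,1],
  ],
)

```text
time_s: 41.9
tcp_pos: [0.417, 0.2021, 0.2058]
eef_rot: [179.4, 0.7, -173.0]
contact_force: [0.1, 1.0, 0.0]
gripper_width: 0.0878
```

```bash

python3 - <<'E'
from h import *
plan((.429,.2,.18),-172)
ci=r.camera_info('wrist'); im=r.capture('wrist'); save('w32',im)
im=r.capture('side'); save('s32',im,(190,190,260,265),8)
E
```

```text
t 41.9 now [0.417 0.202 0.206] [ 179.361    0.743 -173.008] F [0.064 0.96  0.017] w 0.08780215176543474
rotvec [ 0.011  0.013 -0.018] shift tool [-11.3  -3.8  25.9] shift in goal frame [-11.6  -3.7  25.8] rows>= 0.6340847996362349
```

View pics/w32.png

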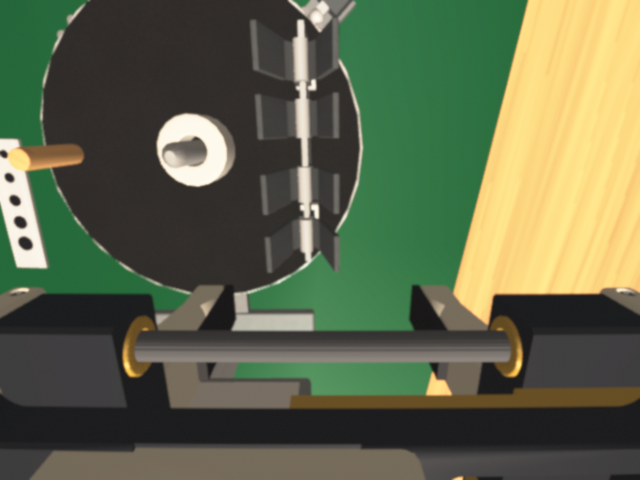

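View pics/s32.png

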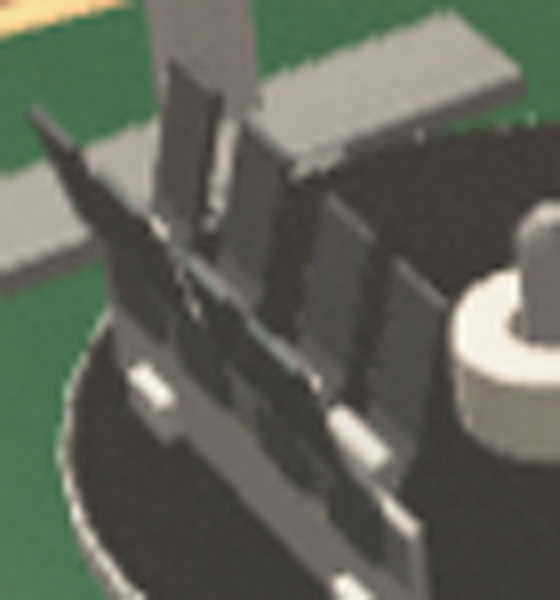

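```bash

python3 - <<'E'
import cv2
im=cv2.imread('pics/w32.png'); cv2.imwrite('pics/w32z.png',cv2.resize(im[0:290,230:370],None,fx=2.06*2,fy=2.06,interpolation=cv2.INTER_CUBIC))
cv2.imwrite('pics/w32a.png',cv2.resize(im[0:145,240:360],None,fx=4,fy=4,interpolation=cv2.INTER_CUBIC))
cv2.imwrite('pics/w32b.png',cv2.resize(im[140:285,240:360],None,fx=4,fy=4,interpolation=cv2.INTER_CUBIC))
E
```

```text
(no output)
```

View pics/w32a.png

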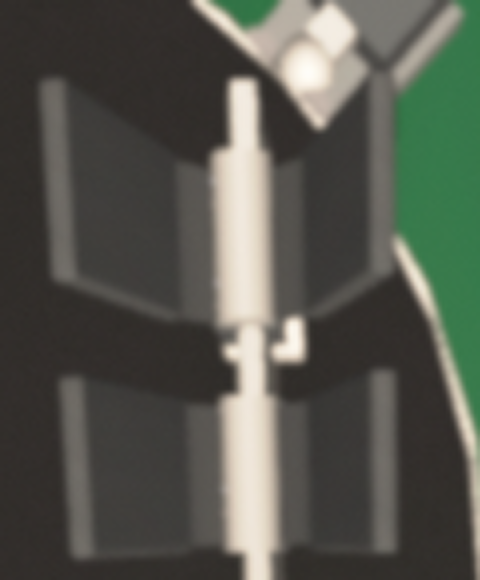

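View pics/w32b.png

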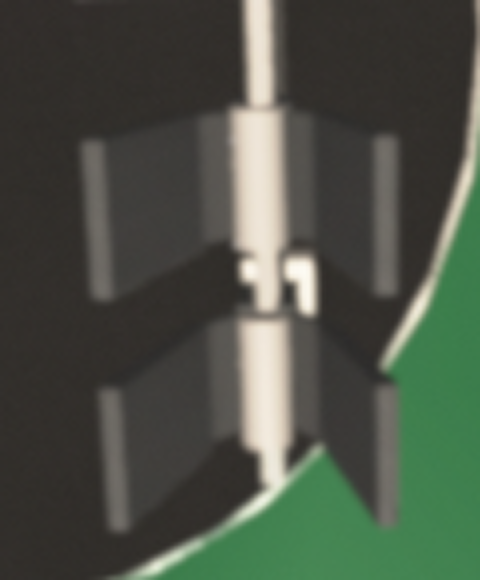

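```bash

cat > ci32.py <<'E'
E
python3 - <<'E'
from h import *
ci=r.camera_info('wrist')
for n,a in (('1',(306,140+385/4)),('2',(240+260/4,140+178/4)),('3',(240+250/4,475/4)),('4',(240+242/4,238/4))):
    print(n,unz(ci,a,.094))
T=r.camera_info('top')
for n,a in (('1',(200+143/8,280+197/8)),('2',(200+285/8,280+181/8)),('3',(200+456/8,280+160/8)),('4',(200+592/8,280+144/8))):
    print(n,unz(T,a,.096))
plan((.431,.204,.14),-172)
E
```

```text
1 [0.43425943 0.20434598 0.094     ]
2 [0.43980766 0.16301736 0.094     ]
3 [0.4470927  0.11560475 0.094     ]
4 [0.45288193 0.07684363 0.094     ]
1 [0.43091532 0.20136468 0.096     ]
2 [0.43634264 0.16197038 0.096     ]
3 [0.44325811 0.11488438 0.096     ]
4 [0.44849999 0.07765817 0.096     ]
t 42.0 now [0.419 0.203 0.207] [ 179.345    0.857 -172.632] F [ 0.785  0.044 -0.45 ] w 0.08736973822575198
rotvec [ 0.011  0.015 -0.011] shift tool [-10.6  -1.4  66.7] shift in goal frame [-11.6  -0.7  66.5] rows>= 1.5010954739029239
```

>>> step_arm(
  deltas=[
    [0.011,0.015,-0.011,-12,-1,20,1],
    [0,0,0,0,0,25,1],
    [0,0,0,0,0,15,1],
  ],
)

```text
time_s: 42.3
tcp_pos: [0.4372, 0.2073, 0.1515]
eef_rot: [179.6, 0.6, -171.6]
contact_force: [0.3, -1.0, -0.2]
gripper_width: 0.0879
```

```bash

python3 - <<'E'
from h import *
plan((.4318,.2025,.107),-172)
E
```

```text
t 42.3 now [0.437 0.207 0.152] [ 179.563    0.645 -171.59 ] F [ 0.313 -0.972 -0.186] w 0.08786884555384951
rotvec [0.008 0.011 0.007] shift tool [ 6.6 -4.3 44.4] shift in goal frame [ 6.  -4.  44.5] rows>= 1.0027084300971196
```

>>> step_arm(
  deltas=[
    [0.008,0.011,0.007,6,-4,12,1],
    [0,0,0,0,0,18,1],
    [0,0,0,0,0,12,1],
  ],
)

```text
time_s: 42.6
tcp_pos: [0.4343, 0.2029, 0.1092]
eef_rot: [180.0, 0.1, -171.9]
contact_force: [-0.3, -0.1, -0.0]
gripper_width: 0.0875
```

```bash

python3 - <<'E'
from h import *
plan((.4318,.2025,.107),-172)
E
```

```text
t 42.6 now [0.434 0.203 0.109] [ 179.993    0.098 -171.896] F [-0.345 -0.143 -0.042] w 0.08753213862545442
rotvec [0.    0.002 0.002] shift tool [ 2.5 -0.   2.2] shift in goal frame [ 2.5 -0.   2.2] rows>= 0.0734321599293411
```

>>> step_arm(
  deltas=[
    [0,0,0,2.5,0,1,0.4],
    [0,0,0,0,0,1,0],
    [0,0,0,0,0,0.5,-1],
    [0,0,0,0,0,0.5,-1],
    [0,0,0,0,0,0.5,-1],
    [0,0,0,0,0,0.5,-1],
    [0,0,0,0,0,0.5,-1],
    [0,0,0,0,0,0,-1],
    [0,0,0,0,0,0,-1],
  ],
  squeeze=30,
)

```text
time_s: 43.5
tcp_pos: [0.433, 0.2029, 0.1066]
eef_rot: [179.9, 0.2, -171.8]
contact_force: [-0.7, -0.0, -1.3]
gripper_width: 0.0259
```

```bash

python3 - <<'E'
from h import *
plan((.4318,.2025,.107),-172)
save('s33',r.capture('side'),(180,180,260,255),8)
E
```

```text
t 43.5 now [0.433 0.203 0.107] [ 179.942    0.195 -171.819] F [-0.693 -0.024 -1.278] w 0.025900810825979646
rotvec [0.001 0.003 0.003] shift tool [ 1.2 -0.2 -0.4] shift in goal frame [ 1.2 -0.2 -0.4] rows>= 0.03272250555044365
```

View pics/s33.png

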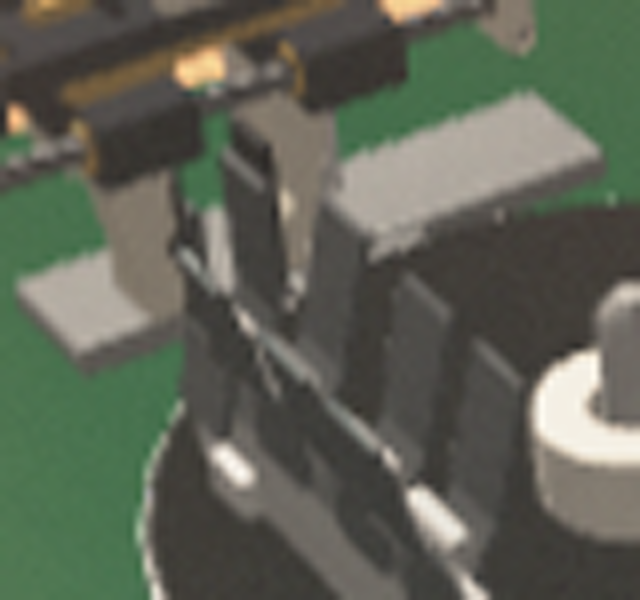

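>>> step_arm(
  deltas=[
    [0,0.003,0,1,0,2.5,-1],
    [0,0,0,0,0,2.5,-1],
  ],
)

```text
time_s: 43.75
tcp_pos: [0.4327, 0.2033, 0.1036]
eef_rot: [179.9, 0.1, -171.8]
contact_force: [-16.7, -1.1, 45.7]
gripper_width: 0.026
```

>>> step_arm(
  deltas=[
    [0,0,0,0,0,2,-1],
    [0,0,0,0,0,2,-1],
  ],
)

```text
time_s: 43.95
tcp_pos: [0.4325, 0.2033, 0.1038]
eef_rot: [180.0, 0.1, -171.7]
contact_force: [-11.4, -2.6, 26.2]
gripper_width: 0.0254
```

>>> step_arm(
  deltas=[
    [0,0,0,0,0,0,0],
    [0,0,0,0,0,0,1],
    [0,0,0,0,0,0,1],
    [0,0,0,0,0,0,1],
    [0,0,0,0,0,0,1],
    [0,0,0,0,0,0,1],
    [0,0,0,0,0,0,1],
    [0,0,0,0,0,0,1],
    [0,0,0,0,0,0,1],
  ],
)

```text
time_s: 44.85
tcp_pos: [0.4323, 0.2032, 0.1033]
eef_rot: [180.0, 0.1, -171.7]
contact_force: [0.3, 0.2, -0.5]
gripper_width: 0.0868
```

>>> step_arm(
  deltas=[
    [0,0,0,0,0,-20,1],
    [0,0,0,0,0,-35,1],
    [0,0,0,0,-20,-10,1],
    [0,0,0,0,-22,0,1],
    [0,0,0,0,0,0,1],
  ],
)

```text
time_s: 45.35
tcp_pos: [0.4386, 0.1608, 0.1709]
eef_rot: [-180.0, 0.1, -171.6]
contact_force: [-0.4, 0.4, 0.1]
gripper_width: 0.0875
```

```bash

python3 - <<'E'
from h import *
plan((.438,.1625,.107),-172)
save('s34',r.capture('side'),(180,180,260,255),8)
save('t34',r.capture('top'),(200,280,300,325),8)
E
```

```text
t 45.35 now [0.439 0.161 0.171] [-179.969    0.094 -171.556] F [-0.396  0.447  0.136] w 0.08749747501758792
rotvec [-0.001  0.002  0.008] shift tool [ 0.4  1.8 63.9] shift in goal frame [ 0.3  1.8 63.9] rows>= 1.4207970767269382
```

View pics/s34.png

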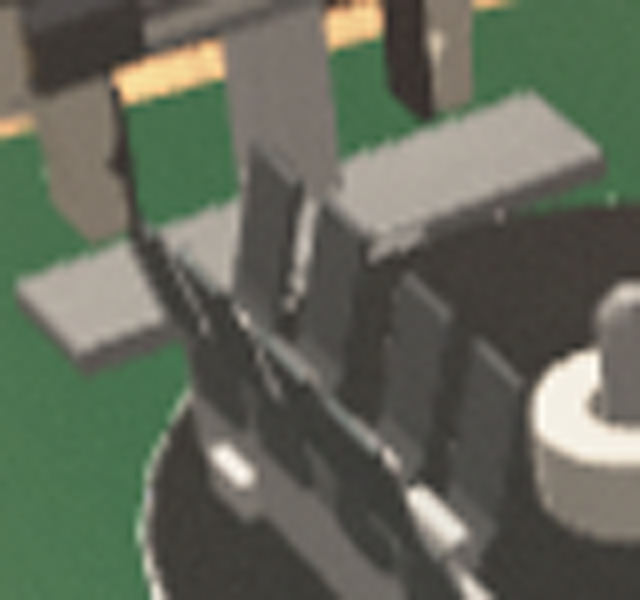

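>>> step_arm(
  deltas=[
    [0,0.002,0.008,0,2,20,1],
    [0,0,0,0,0,22,1],
    [0,0,0,0,0,14,1],
  ],
)

```text
time_s: 45.75
tcp_pos: [0.44, 0.1664, 0.1149]
eef_rot: [179.9, 0.2, -172.0]
contact_force: [-0.3, 0.1, 0.8]
gripper_width: 0.0873
```

```bash

python3 - <<'E'
from h import *
plan((.438,.1625,.106),-172)
E
```

```text
t 45.75 now [0.44  0.166 0.115] [ 179.868    0.246 -171.984] F [-0.329  0.082  0.834] w 0.08734503050361225
rotvec [0.002 0.004 0.   ] shift tool [ 2.5 -3.6  8.9] shift in goal frame [ 2.5 -3.6  8.9] rows>= 0.22089240501176088
```

>>> step_arm(
  deltas=[
    [0.002,0.004,0,2.5,-3.6,8,0.4],
    [0,0,0,0.5,0,1,0],
    [0,0,0,0,0,0.5,-1],
    [0,0,0,0,0,0.5,-1],
    [0,0,0,0,0,0.5,-1],
    [0,0,0,0,0,0.5,-1],
    [0,0,0,0,0,0.5,-1],
    [0,0,0,0,0,0,-1],
    [0,0,0,0,0,0,-1],
  ],
)

```text
time_s: 46.65
tcp_pos: [0.4373, 0.1635, 0.1028]
eef_rot: [-180.0, -0.0, -171.9]
contact_force: [-0.1, 0.4, -0.8]
gripper_width: 0.0258
```

>>> step_arm(
  deltas=[
    [0,0,0,0,0,2,-1],
    [0,0,0,0,0,2,-1],
  ],
)

```text
time_s: 46.85
tcp_pos: [0.4376, 0.1636, 0.0993]
eef_rot: [-180.0, 0.0, -171.9]
contact_force: [-9.4, 0.2, 25.0]
gripper_width: 0.026
```

>>> step_arm(
  deltas=[
    [0,0,0,0,0,2,-1],
    [0,0,0,0,0,2,-1],
  ],
)

```text
time_s: 47.05
tcp_pos: [0.4376, 0.1637, 0.0991]
eef_rot: [-179.9, 0.0, -171.8]
contact_force: [-13.6, -0.9, 32.2]
gripper_width: 0.0252
```

>>> step_arm(
  deltas=[
    [0,0,0,0,0,0,0],
    [0,0,0,0,0,0,1],
    [0,0,0,0,0,0,1],
    [0,0,0,0,0,0,1],
    [0,0,0,0,0,0,1],
    [0,0,0,0,0,0,1],
    [0,0,0,0,0,0,1],
    [0,0,0,0,0,0,1],
    [0,0,0,0,0,0,1],
  ],
)

```text
time_s: 47.95
tcp_pos: [0.4376, 0.1636, 0.0988]
eef_rot: [-179.9, 0.0, -171.8]
contact_force: [0.2, -0.5, -1.2]
gripper_width: 0.0865
```

>>> step_arm(
  deltas=[
    [0,0,0,0,0,-20,1],
    [0,0,0,0,0,-35,1],
    [0,0,0,0,-22,-10,1],
    [0,0,0,0,-25,0,1],
    [0,0,0,0,0,0,1],
  ],
)

```text
time_s: 48.45
tcp_pos: [0.4445, 0.1163, 0.1665]
eef_rot: [-179.9, 0.0, -171.7]
contact_force: [-0.6, 0.5, 1.4]
gripper_width: 0.0878
```

```bash

python3 - <<'E'
from h import *
plan((.4438,.1152,.106),-172)
E
```

```text
t 48.45 now [0.444 0.116 0.167] [-179.856    0.012 -171.661] F [-0.579  0.497  1.4  ] w 0.08775086186176452
rotvec [-0.003  0.     0.006] shift tool [ 0.9 -0.8 60.5] shift in goal frame [ 0.8 -0.9 60.5] rows>= 1.3447466131386099
```

>>> step_arm(
  deltas=[
    [-0.003,0,0.006,0.5,-1,20,1],
    [0,0,0,0,-1,22,1],
    [0,0,0,0,-1,14,1],
  ],
)

```text
time_s: 48.75
tcp_pos: [0.4467, 0.1143, 0.1118]
eef_rot: [179.8, 0.4, -172.1]
contact_force: [-0.8, -0.7, -0.2]
gripper_width: 0.0878
```

```bash

python3 - <<'E'
from h import *
plan((.4438,.1152,.106),-172)
E
```

```text
t 48.75 now [0.447 0.114 0.112] [ 179.768    0.408 -172.107] F [-0.774 -0.7   -0.236] w 0.08779391928758397
rotvec [ 0.004  0.007 -0.002] shift tool [2.8 1.2 5.8] shift in goal frame [2.8 1.3 5.8] rows>= 0.14511910071920064
```

>>> step_arm(
  deltas=[
    [0.004,0.007,-0.002,2.8,1.2,5,0.4],
    [0,0,0,0.5,0,1,0],
    [0,0,0,0,0,0.5,-1],
    [0,0,0,0,0,0.5,-1],
    [0,0,0,0,0,0.5,-1],
    [0,0,0,0,0,0.5,-1],
    [0,0,0,0,0,0.5,-1],
    [0,0,0,0,0,0,-1],
    [0,0,0,0,0,0,-1],
  ],
)

```text
time_s: 49.65
tcp_pos: [0.4433, 0.1163, 0.1035]
eef_rot: [-180.0, -0.0, -171.9]
contact_force: [-0.2, -0.2, -0.7]
gripper_width: 0.0256
```

>>> step_arm(
  deltas=[
    [0,0,0,0,0,2,-1],
    [0,0,0,0,0,2,-1],
  ],
)

```text
time_s: 49.85
tcp_pos: [0.4437, 0.1161, 0.1006]
eef_rot: [-179.9, 0.0, -171.9]
contact_force: [-11.0, -3.0, 31.7]
gripper_width: 0.0255
```

>>> step_arm(
  deltas=[
    [0,0,0,0,0,2,-1],
    [0,0,0,0,0,2,-1],
  ],
)

```text
time_s: 50.05
tcp_pos: [0.4439, 0.1157, 0.1006]
eef_rot: [-179.9, 0.1, -171.8]
contact_force: [-13.8, 1.2, 30.6]
gripper_width: 0.0256
```

Release and go to clip 4.

>>> step_arm(
  deltas=[
    [0,0,0,0,0,0,0],
    [0,0,0,0,0,0,1],
    [0,0,0,0,0,0,1],
    [0,0,0,0,0,0,1],
    [0,0,0,0,0,0,1],
    [0,0,0,0,0,0,1],
    [0,0,0,0,0,0,1],
    [0,0,0,0,0,0,1],
    [0,0,0,0,0,0,1],
  ],
)

```text
time_s: 50.95
tcp_pos: [0.4438, 0.1156, 0.1003]
eef_rot: [-179.8, 0.0, -171.8]
contact_force: [0.4, 0.0, -0.1]
gripper_width: 0.0868
```

>>> step_arm(
  deltas=[
    [0,0,0,0,0,-20,1],
    [0,0,0,0,0,-35,1],
    [0,0,0,0,-20,-10,1],
    [0,0,0,0,-19,0,1],
    [0,0,0,0,0,0,1],
  ],
)

```text
time_s: 51.45
tcp_pos: [0.4495, 0.0763, 0.168]
eef_rot: [-179.8, 0.0, -171.7]
contact_force: [0.2, -0.2, -1.1]
gripper_width: 0.0875
```

```bash

python3 - <<'E'
from h import *
plan((.4492,.0772,.106),-172)
E
```

```text
t 51.45 now [0.449 0.076 0.168] [-179.786    0.032 -171.694] F [ 0.162 -0.192 -1.125] w 0.0874871341491807
rotvec [-0.004  0.001  0.005] shift tool [ 0.2  1.2 62. ] shift in goal frame [ 0.2  0.9 62. ] rows>= 1.3786728104798802
```

>>> step_arm(
  deltas=[
    [-0.004,0.001,0.005,0.5,0.5,20,1],
    [0,0,0,0,0,22,1],
    [0,0,0,0,0,14,1],
  ],
)

```text
time_s: 51.75
tcp_pos: [0.4509, 0.0779, 0.1129]
eef_rot: [179.8, 0.3, -172.1]
contact_force: [-0.4, 1.0, 0.7]
gripper_width: 0.0875
```

```bash

python3 - <<'E'
from h import *
plan((.4492,.0772,.106),-172)
E
```

```text
t 51.75 now [0.451 0.078 0.113] [ 179.824    0.337 -172.093] F [-0.399  0.955  0.737] w 0.08748008853841036
rotvec [ 0.003  0.006 -0.002] shift tool [ 1.8 -0.5  6.9] shift in goal frame [ 1.8 -0.5  6.9] rows>= 0.15849801846724615
```

>>> step_arm(
  deltas=[
    [0.003,0.006,-0.002,1.8,-0.5,6,0.4],
    [0,0,0,0.5,0,1,0],
    [0,0,0,0,0,0.5,-1],
    [0,0,0,0,0,0.5,-1],
    [0,0,0,0,0,0.5,-1],
    [0,0,0,0,0,0.5,-1],
    [0,0,0,0,0,0.5,-1],
    [0,0,0,0,0,0,-1],
    [0,0,0,0,0,0,-1],
  ],
)

```text
time_s: 52.65
tcp_pos: [0.4486, 0.0781, 0.1032]
eef_rot: [-180.0, -0.0, -171.9]
contact_force: [-0.0, 0.2, -0.6]
gripper_width: 0.0255
```

>>> step_arm(
  deltas=[
    [0,0,0,0,0,2,-1],
    [0,0,0,0,0,2,-1],
  ],
)

```text
time_s: 52.85
tcp_pos: [0.4492, 0.0779, 0.1006]
eef_rot: [-179.9, 0.0, -171.9]
contact_force: [-10.6, -2.1, 34.8]
gripper_width: 0.0258
```

>>> step_arm(
  deltas=[
    [0,0,0,0,0,2,-1],
    [0,0,0,0,0,2,-1],
  ],
)

```text
time_s: 53.05
tcp_pos: [0.4495, 0.0776, 0.1006]
eef_rot: [-179.8, 0.1, -171.8]
contact_force: [-12.9, 2.0, 31.4]
gripper_width: 0.0259
```

>>> step_arm(
  deltas=[
    [0,0,0,0,0,0,0],
    [0,0,0,0,0,0,1],
    [0,0,0,0,0,0,1],
    [0,0,0,0,0,0,1],
    [0,0,0,0,0,0,1],
    [0,0,0,0,0,0,1],
    [0,0,0,0,0,0,1],
    [0,0,0,0,0,0,1],
    [0,0,0,0,0,0,1],
  ],
)

```text
time_s: 53.95
tcp_pos: [0.4493, 0.0775, 0.1003]
eef_rot: [-179.8, 0.0, -171.8]
contact_force: [0.1, -0.2, -0.4]
gripper_width: 0.0864
```

>>> step_arm(
  deltas=[
    [0,0,0,0,0,-20,1],
    [0,0,0,0,0,-40,1],
    [0,0,0,-10,0,-30,1],
    [0,0,-0.14,-40,0,-10,1],
    [0,0,-0.14,-40,0,0,1],
    [0,0,-0.14,-40,0,0,1],
  ],
)

```text
time_s: 54.55
tcp_pos: [0.5736, 0.1117, 0.2061]
eef_rot: [-179.8, 0.1, -147.0]
contact_force: [0.3, 0.0, 0.5]
gripper_width: 0.0876
```

```bash

python3 - <<'E'
from h import *
plan((.6583,.1695,.2),-82)
S=r.camera_info('side'); im=r.capture('side'); save('s35',im,(190,190,265,265),8)
save('t35',r.capture('top'),(200,280,300,325),8)
E
```

```text
t 54.55 now [0.574 0.112 0.206] [-179.831    0.066 -147.009] F [0.283 0.049 0.52 ] w 0.08755047038361598
rotvec [-0.003 -0.001 -1.135] shift tool [-102.5    2.4    6.2] shift in goal frame [-45.5 -91.9   6.1] rows>= 7.825016022831021
```

View pics/s35.png

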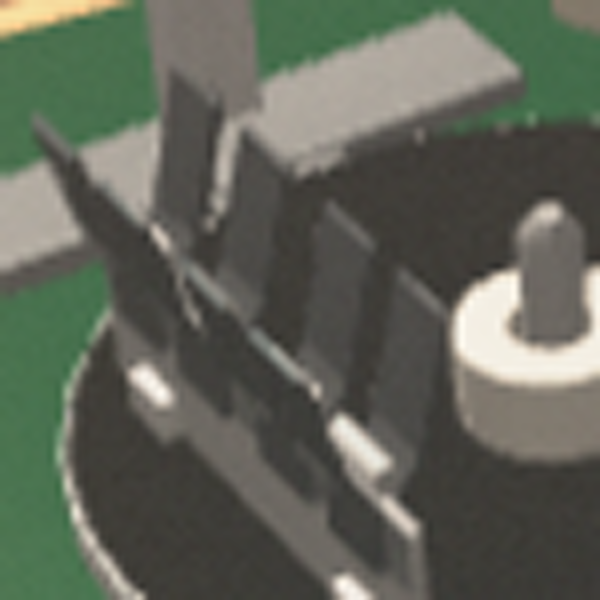

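View pics/t35.png

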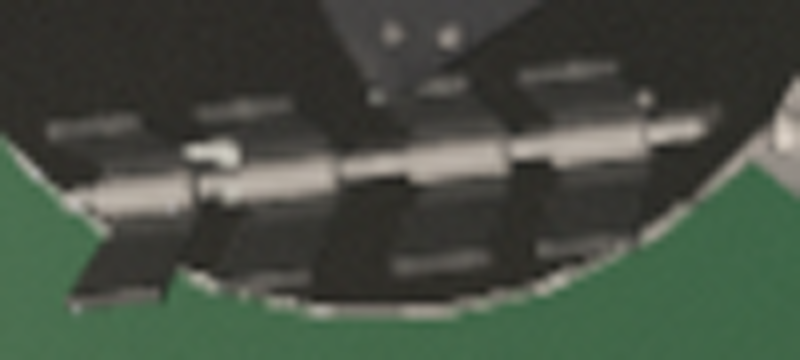

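```bash

python3 - <<'E'
from h import *
import cv2
S=r.camera_info('side');T=r.camera_info('top')
def ov(C,im,x0,y0,w,h,clips,x,y,edge,sc,name):
    c=cv2.resize(im[y0:y0+h,x0:x0+w],None,fx=sc,fy=sc,interpolation=cv2.INTER_CUBIC)
    f=lambda p:tuple(int(v) for v in (proj(C,[p])[0]+.5-[x0,y0])*sc)
    for p in clips:
        q=np.array([*p,edge])
        for sx in(1,-1):
            t=q+[0,0,.052]+.025*sx*x; cv2.line(c,f(t-.013*y),f(t+.013*y),(0,255,255),1)
        for dz in (0,.01): cv2.line(c,f(q+[0,0,dz]-.013*y),f(q+[0,0,dz]+.013*y),(255,0,255),1)
    cv2.imwrite(f'pics/{name}.png',c)
x,y=np.array([.990,.139,0]),np.array([-.139,.99,0])
cl=[(.4325,.2033),(.4376,.1637),(.4439,.1157),(.4495,.0776)]
ov(S,cv2.cvtColor(r.capture('side'),cv2.COLOR_RGB2BGR),190,190,75,75,cl,x,y,.085,8,'ov2')
ov(T,cv2.cvtColor(r.capture('top'),cv2.COLOR_RGB2BGR),200,280,100,45,cl,x,y,.085,8,'ov3')
E
```

```text
(no output)
```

View pics/ov2.png

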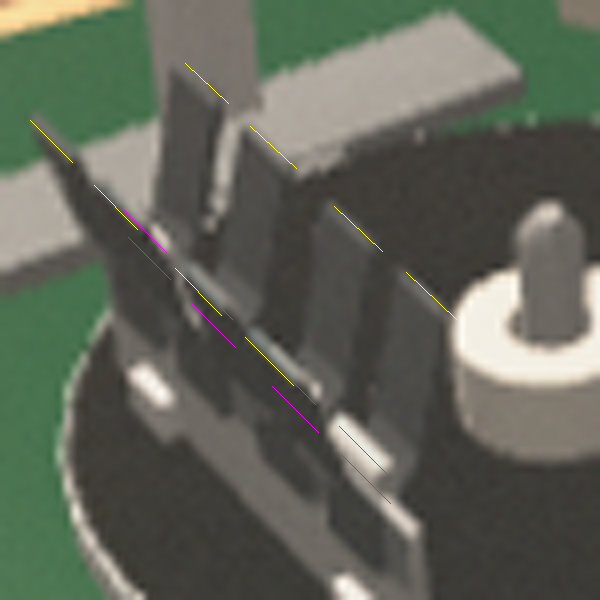

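View pics/ov3.png

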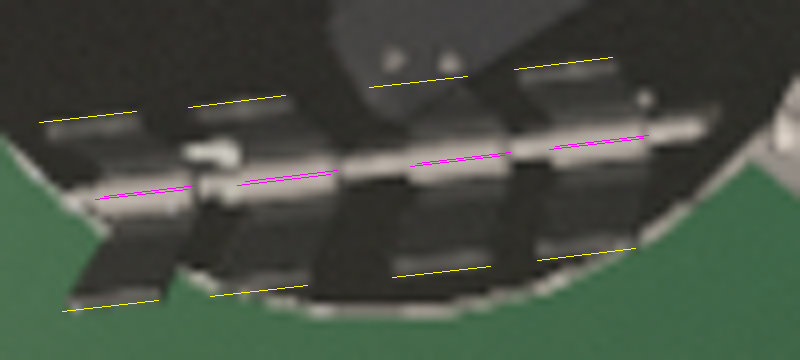

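```bash

python3 - <<'E'
from h import *
plan((.4495,.0776,.165),-172)
E
```

```text
t 54.75 now [0.572 0.112 0.204] [-179.856   -0.152 -147.367] F [ 0.247 -0.246 -0.294] w 0.08761921945395769
rotvec [-0.003 -0.002  0.43 ] shift tool [121.6  37.5  39.2] shift in goal frame [126.3 -16.7  39. ] rows>= 2.96516478104433
```

>>> step_arm(
  deltas=[
    [-0.003,-0.002,0.143,35,12,0,1],
    [0,0,0.143,35,5,0,1],
    [0,0,0.143,35,-2,8,1],
    [0,0,0,18,-5,15,1],
    [0,0,0,0,0,10,1],
  ],
)

```text
time_s: 55.25
tcp_pos: [0.4446, 0.0712, 0.1696]
eef_rot: [180.0, -0.0, -173.3]
contact_force: [-0.3, 0.5, 0.1]
gripper_width: 0.0873
```

```bash

python3 - <<'E'
from h import *
plan((.4495,.0776,.106),-172)
E
```

```text
t 55.25 now [0.445 0.071 0.17 ] [ 179.965   -0.045 -173.265] F [-0.331  0.451  0.127] w 0.08733996480823508
rotvec [ 0.001 -0.001 -0.022] shift tool [-5.7  5.7 63.6] shift in goal frame [-5.8  5.6 63.6] rows>= 1.4239369936900674
```

>>> step_arm(
  deltas=[
    [0,-0.001,-0.022,-5.8,5.6,18,1],
    [0,0,0,0,0,22,1],
    [0,0,0,0,0,16,1],
  ],
)

```text
time_s: 55.55
tcp_pos: [0.4495, 0.0776, 0.1142]
eef_rot: [179.8, 0.4, -172.0]
contact_force: [-0.1, -0.1, 0.3]
gripper_width: 0.0878
```

```bash

python3 - <<'E'
from h import *
plan((.4495,.0776,.106),-172)
E
```

```text
t 55.55 now [0.45  0.078 0.114] [ 179.813    0.375 -171.984] F [-0.093 -0.096  0.342] w 0.08783590764801306
rotvec [0.003 0.007 0.   ] shift tool [ 0.1 -0.   8.2] shift in goal frame [ 0.  -0.   8.2] rows>= 0.18245626697491882
```

>>> step_arm(
  deltas=[
    [0.003,0.007,0,0,0,7,0.4],
    [0,0,0,0,0,1,0],
    [0,0,0,0,0,0.5,-1],
    [0,0,0,0,0,0.5,-1],
    [0,0,0,0,0,0.5,-1],
    [0,0,0,0,0,0.5,-1],
    [0,0,0,0,0,0.5,-1],
    [0,0,0,0,0,0,-1],
    [0,0,0,0,0,0,-1],
  ],
)

```text
time_s: 56.45
tcp_pos: [0.4498, 0.0775, 0.1047]
eef_rot: [-180.0, -0.0, -172.0]
contact_force: [-1.5, -0.3, 3.2]
gripper_width: 0.0253
```

>>> step_arm(
  deltas=[
    [0,0,0,0,0,2,-1],
    [0,0,0,0,0,2,-1],
  ],
)

```text
time_s: 56.65
tcp_pos: [0.4502, 0.0772, 0.1042]
eef_rot: [-179.9, 0.0, -171.9]
contact_force: [-13.5, 0.8, 31.1]
gripper_width: 0.0259
```

>>> step_arm(
  deltas=[
    [0,0,0,0,0,2,-1],
    [0,0,0,0,0,2,-1],
  ],
)

```text
time_s: 56.85
tcp_pos: [0.4501, 0.0772, 0.1043]
eef_rot: [-179.9, 0.1, -171.8]
contact_force: [-10.7, 1.7, 25.2]
gripper_width: 0.0258
```

```bash

python3 - <<'E'
from h import *
S=r.camera_info('side'); im=r.capture('side'); save('s36',im,(190,190,265,265),8)
E
```

```text
(no output)
```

View pics/s36.png

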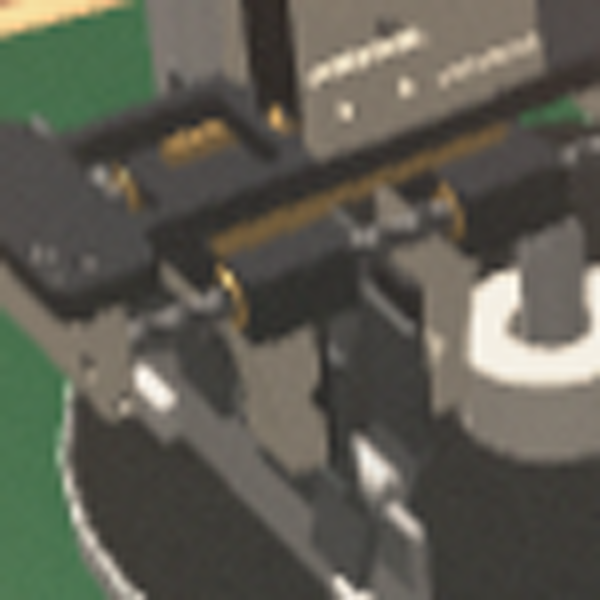

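>>> step_arm(
  deltas=[
    [0,0,0,0,0,1,0],
    [0,0,0,0,0,3,0.5],
    [0,0,0,0,0,3,1],
    [0,0,0,0,0,3,1],
    [0,0,0,0,0,2,1],
    [0,0,0,0,0,0,1],
    [0,0,0,0,0,0,1],
    [0,0,0,0,0,0,1],
    [0,0,0,0,0,0,1],
    [0,0,0,0,0,0,1],
  ],
)

```text
time_s: 57.9
tcp_pos: [0.4519, 0.078, 0.0942]
eef_rot: [-179.9, 0.4, -171.7]
contact_force: [-0.9, -0.4, 0.0]
gripper_width: 0.0876
```

>>> step_arm(
  deltas=[
    [0,0,0,0,0,-20,1],
    [0,0,0,0,0,-40,1],
    [0,0,0,-10,0,-30,1],
    [0,0,0,-35,25,-5,1],
    [0,0,0,-35,20,0,1],
    [0,0,0,0,0,0,1],
  ],
)

```text
time_s: 58.5
tcp_pos: [0.5259, 0.1351, 0.1944]
eef_rot: [-180.0, 0.5, -171.8]
contact_force: [-1.3, -0.0, -1.2]
gripper_width: 0.0873
```

```bash

python3 - <<'E'
from h import *
plan((.4439,.1157,.106),-172)
S=r.camera_info('side'); im=r.capture('side'); save('s37',im,(190,190,265,265),8)
E
```

```text
t 58.5 now [0.526 0.135 0.194] [-179.988    0.464 -171.783] F [-1.274 -0.004 -1.207] w 0.08729471872021954
rotvec [-0.     0.008  0.004] shift tool [84.7 -7.5 87.7] shift in goal frame [83.9 -7.8 88.4] rows>= 2.7139956703790755
```

View pics/s37.png

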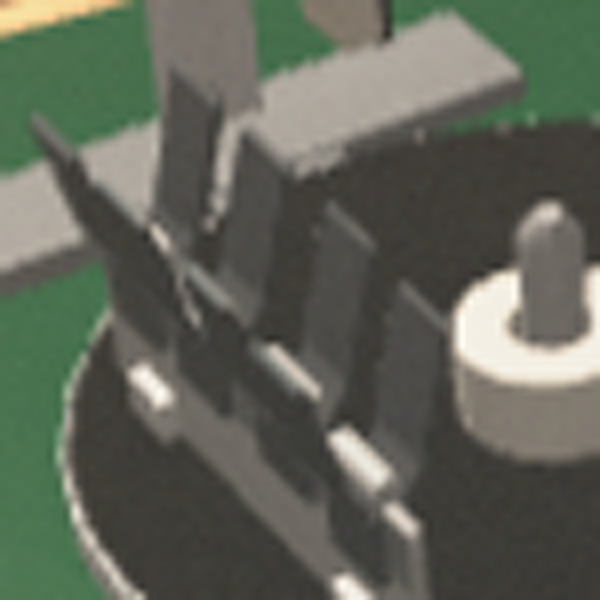

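>>> step_arm(
  deltas=[
    [0,0.008,0.004,40,-4,10,1],
    [0,0,0,40,-4,15,1],
    [0,0,0,3,0,20,1],
    [0,0,0,0,0,15,1],
  ],
)

```text
time_s: 58.95
tcp_pos: [0.4394, 0.1123, 0.1324]
eef_rot: [180.0, -0.0, -172.1]
contact_force: [1.3, 0.8, 0.3]
gripper_width: 0.0878
```

```bash

python3 - <<'E'
from h import *
plan((.4439,.1157,.106),-172)
E
```

```text
t 58.95 now [0.439 0.112 0.132] [ 179.981   -0.042 -172.107] F [1.338 0.826 0.278] w 0.0877644388507416
rotvec [ 0.    -0.001 -0.002] shift tool [-5.   2.8 26.4] shift in goal frame [-4.9  2.8 26.4] rows>= 0.6008315163583544
```

>>> step_arm(
  deltas=[
    [0,-0.001,-0.002,-4.5,2.8,12,1],
    [0,0,0,0,0,13,0.6],
    [0,0,0,0,0,2,0],
    [0,0,0,0,0,0.5,-1],
    [0,0,0,0,0,0.5,-1],
    [0,0,0,0,0,0.5,-1],
    [0,0,0,0,0,0.5,-1],
    [0,0,0,0,0,0.5,-1],
    [0,0,0,0,0,0,-1],
    [0,0,0,0,0,0,-1],
  ],
)

```text
time_s: 59.95
tcp_pos: [0.4412, 0.1135, 0.1032]
eef_rot: [179.9, 0.1, -172.0]
contact_force: [3.3, 0.3, -0.2]
gripper_width: 0.0259
```

>>> step_arm(
  deltas=[
    [0,0,0,0,0,2,-1],
    [0,0,0,0,0,2,-1],
  ],
)

```text
time_s: 60.15
tcp_pos: [0.442, 0.1131, 0.1023]
eef_rot: [-180.0, 0.2, -171.9]
contact_force: [-13.8, -2.9, 35.9]
gripper_width: 0.0258
```

>>> step_arm(
  deltas=[
    [0,0,0,0,0,2,-1],
    [0,0,0,0,0,2,-1],
  ],
)

```text
time_s: 60.35
tcp_pos: [0.442, 0.1129, 0.1023]
eef_rot: [-179.9, 0.3, -171.8]
contact_force: [-11.6, 0.8, 27.0]
gripper_width: 0.026
```

>>> step_arm(
  deltas=[
    [0,0,0,0,0,1,0],
    [0,0,0,0,0,3,0.5],
    [0,0,0,0,0,3,1],
    [0,0,0,0,0,3,1],
    [0,0,0,0,0,2,1],
    [0,0,0,0,0,0,1],
    [0,0,0,0,0,0,1],
    [0,0,0,0,0,0,1],
    [0,0,0,0,0,0,1],
    [0,0,0,0,0,0,1],
  ],
)

```text
time_s: 61.35
tcp_pos: [0.4427, 0.1132, 0.0931]
eef_rot: [-179.9, 0.4, -171.7]
contact_force: [0.0, -0.5, -0.2]
gripper_width: 0.0877
```

>>> step_arm(
  deltas=[
    [0,0,0,0,0,-20,1],
    [0,0,0,0,0,-40,1],
    [0,0,0,0,22,-10,1],
    [0,0,0,0,25,0,1],
    [0,0,0,0,0,0,1],
  ],
)

```text
time_s: 61.85
tcp_pos: [0.4349, 0.1604, 0.1655]
eef_rot: [-179.9, 0.3, -171.8]
contact_force: [-0.5, -0.0, 0.4]
gripper_width: 0.0876
```

```bash

python3 - <<'E'
from h import *
plan((.4376,.1637,.106),-172)
E
```

```text
t 61.85 now [0.435 0.16  0.166] [-179.934    0.322 -171.807] F [-0.516 -0.019  0.359] w 0.08761334510439195
rotvec [-0.001  0.006  0.003] shift tool [-2.8  3.  59.5] shift in goal frame [-3.1  2.9 59.5] rows>= 1.3260858304185985
```

>>> step_arm(
  deltas=[
    [-0.001,0.006,0.003,-3,3,15,1],
    [0,0,0,0,0,20,1],
    [0,0,0,0,0,14,1],
  ],
)

```text
time_s: 62.15
tcp_pos: [0.4388, 0.1652, 0.1175]
eef_rot: [179.8, 0.2, -171.9]
contact_force: [-0.1, 0.0, 0.4]
gripper_width: 0.0878
```

```bash

python3 - <<'E'
from h import *
plan((.4376,.1637,.106),-172)
E
```

```text
t 62.15 now [0.439 0.165 0.118] [ 179.834    0.234 -171.854] F [-0.09   0.028  0.364] w 0.08781309392209213
rotvec [0.003 0.004 0.003] shift tool [ 1.4 -1.3 11.5] shift in goal frame [ 1.4 -1.3 11.5] rows>= 0.25914943436738974
```

>>> step_arm(
  deltas=[
    [0.003,0.004,0.003,1.4,-1.3,10,0.6],
    [0,0,0,0,0,2,0],
    [0,0,0,0,0,0.5,-1],
    [0,0,0,0,0,0.5,-1],
    [0,0,0,0,0,0.5,-1],
    [0,0,0,0,0,0.5,-1],
    [0,0,0,0,0,0.5,-1],
    [0,0,0,0,0,0,-1],
    [0,0,0,0,0,0,-1],
  ],
)

```text
time_s: 63.05
tcp_pos: [0.4376, 0.1626, 0.1027]
eef_rot: [-179.9, -0.0, -172.0]
contact_force: [-0.2, -0.0, 1.2]
gripper_width: 0.0255
```

>>> step_arm(
  deltas=[
    [0,0,0,0,0,2,-1],
    [0,0,0,0,0,2,-1],
  ],
)

```text
time_s: 63.25
tcp_pos: [0.4379, 0.163, 0.1022]
eef_rot: [-179.9, 0.0, -172.0]
contact_force: [-15.5, 0.7, 31.8]
gripper_width: 0.0255
```

>>> step_arm(
  deltas=[
    [0,0,0,0,0,2,-1],
    [0,0,0,0,0,2,-1],
  ],
)

```text
time_s: 63.45
tcp_pos: [0.4378, 0.1631, 0.1023]
eef_rot: [-179.9, 0.1, -171.9]
contact_force: [-10.3, -1.5, 25.5]
gripper_width: 0.0258
```

>>> step_arm(
  deltas=[
    [0,0,0,0,0,1,0],
    [0,0,0,0,0,3,0.5],
    [0,0,0,0,0,3,1],
    [0,0,0,0,0,3,1],
    [0,0,0,0,0,2,1],
    [0,0,0,0,0,0,1],
    [0,0,0,0,0,0,1],
    [0,0,0,0,0,0,1],
    [0,0,0,0,0,0,1],
    [0,0,0,0,0,0,1],
  ],
)

```text
time_s: 64.45
tcp_pos: [0.4393, 0.1643, 0.0922]
eef_rot: [180.0, 0.3, -171.8]
contact_force: [-0.3, -1.0, -0.9]
gripper_width: 0.0877
```

>>> step_arm(
  deltas=[
    [0,0,0,0,0,-20,1],
    [0,0,0,0,0,-40,1],
    [0,0,0,0,20,-10,1],
    [0,0,0,0,20,0,1],
    [0,0,0,0,0,0,1],
  ],
)

```text
time_s: 64.95
tcp_pos: [0.433, 0.2044, 0.165]
eef_rot: [179.9, 0.3, -171.9]
contact_force: [0.4, -0.6, -0.7]
gripper_width: 0.0875
```

```bash

python3 - <<'E'
from h import *
plan((.4325,.2033,.106),-172)
E
```

```text
t 64.95 now [0.433 0.204 0.165] [ 179.947    0.321 -171.884] F [ 0.354 -0.602 -0.671] w 0.0875224145539311
rotvec [0.001 0.006 0.002] shift tool [ 1.  -1.1 59. ] shift in goal frame [ 0.6 -1.  59. ] rows>= 1.3121088746563216
```

>>> step_arm(
  deltas=[
    [0.001,0.006,0.002,0.6,-2,15,1],
    [0,0,0,0,0,20,1],
    [0,0,0,0,0,14,1],
  ],
)

```text
time_s: 65.25
tcp_pos: [0.4337, 0.2033, 0.1168]
eef_rot: [179.8, 0.2, -171.9]
contact_force: [0.2, -0.6, -1.1]
gripper_width: 0.0874
```

```bash

python3 - <<'E'
from h import *
plan((.4325,.2033,.106),-172)
E
```

```text
t 65.25 now [0.434 0.203 0.117] [ 179.827    0.206 -171.885] F [ 0.176 -0.589 -1.105] w 0.08738440096729096
rotvec [0.003 0.004 0.002] shift tool [ 1.3  0.2 10.8] shift in goal frame [ 1.2  0.2 10.8] rows>= 0.24216417424984832
```

>>> step_arm(
  deltas=[
    [0.003,0.004,0.002,1.3,0.2,9,0.6],
    [0,0,0,0,0,2,0],
    [0,0,0,0,0,0.5,-1],
    [0,0,0,0,0,0.5,-1],
    [0,0,0,0,0,0.5,-1],
    [0,0,0,0,0,0.5,-1],
    [0,0,0,0,0,0.5,-1],
    [0,0,0,0,0,0,-1],
    [0,0,0,0,0,0,-1],
  ],
)

```text
time_s: 66.15
tcp_pos: [0.4323, 0.2021, 0.1033]
eef_rot: [-179.9, -0.1, -172.0]
contact_force: [-0.8, -0.5, 2.8]
gripper_width: 0.0258
```

>>> step_arm(
  deltas=[
    [0,0,0,0,0,2,-1],
    [0,0,0,0,0,2,-1],
  ],
)

```text
time_s: 66.35
tcp_pos: [0.4327, 0.2024, 0.1029]
eef_rot: [-179.9, 0.0, -171.9]
contact_force: [-13.5, -2.2, 29.5]
gripper_width: 0.026
```

>>> step_arm(
  deltas=[
    [0,0,0,0,0,2,-1],
    [0,0,0,0,0,2,-1],
  ],
)

```text
time_s: 66.55
tcp_pos: [0.4326, 0.2024, 0.1029]
eef_rot: [-179.9, 0.1, -171.8]
contact_force: [-10.0, -1.8, 23.0]
gripper_width: 0.0254
```

>>> step_arm(
  deltas=[
    [0,0,0,0,0,1,0],
    [0,0,0,0,0,3,0.5],
    [0,0,0,0,0,3,1],
    [0,0,0,0,0,3,1],
    [0,0,0,0,0,2,1],
    [0,0,0,0,0,0,1],
    [0,0,0,0,0,0,1],
    [0,0,0,0,0,0,1],
    [0,0,0,0,0,0,1],
    [0,0,0,0,0,0,1],
  ],
)

```text
time_s: 67.55
tcp_pos: [0.4341, 0.2036, 0.0929]
eef_rot: [179.9, 0.3, -171.7]
contact_force: [0.3, -0.2, 0.3]
gripper_width: 0.0872
```

>>> step_arm(
  deltas=[
    [0,0,0,0,0,-20,1],
    [0,0,0,0,0,-40,1],
    [0,0,0,0,0,-40,1],
    [0,0,-0.14,-40,0,-10,1],
    [0,0,-0.14,-40,-10,0,1],
    [0,0,-0.14,-40,-10,0,1],
    [0,0,-0.14,-20,-10,0,1],
    [0,0,-0.14,-20,-10,0,1],
  ],
)

```text
time_s: 68.35
tcp_pos: [0.6029, 0.2263, 0.2112]
eef_rot: [-179.7, 0.5, -130.2]
contact_force: [1.1, 0.2, 0.3]
gripper_width: 0.0878
```

```bash

python3 - <<'E'
from h import *
import cv2
plan((.6583,.1695,.17),-82)
S=r.camera_info('side')
cl=[(.4325,.2033),(.4376,.1637),(.4439,.1157),(.4495,.0776)]
x,y=np.array([.990,.139,0]),np.array([-.139,.99,0])
def ov(C,im,x0,y0,w,h,clips,edge,sc,name):
    c=cv2.resize(im[y0:y0+h,x0:x0+w],None,fx=sc,fy=sc,interpolation=cv2.INTER_CUBIC)
    f=lambda p:tuple(int(v) for v in (proj(C,[p])[0]+.5-[x0,y0])*sc)
    for p in clips:
        q=np.array([*p,edge])
        for sx in(1,-1):
            t=q+[0,0,.052]+.025*sx*x; cv2.line(c,f(t-.013*y),f(t+.013*y),(0,255,255),1)
    cv2.imwrite(f'pics/{name}.png',c)
im=r.capture('side'); save('s38',im,(190,190,265,265),8)
ov(S,cv2.cvtColor(im,cv2.COLOR_RGB2BGR),190,190,75,75,cl,.085,8,'ov4')
E
```

```text
t 68.35 now [0.603 0.226 0.211] [-179.744    0.528 -130.191] F [1.123 0.207 0.335] w 0.08780371897816663
rotvec [-0.008  0.007 -0.841] shift tool [  8.  -78.8  41.5] shift in goal frame [ 63.9 -47.   41.2] rows>= 5.801193688315702
```

View pics/ov4.png

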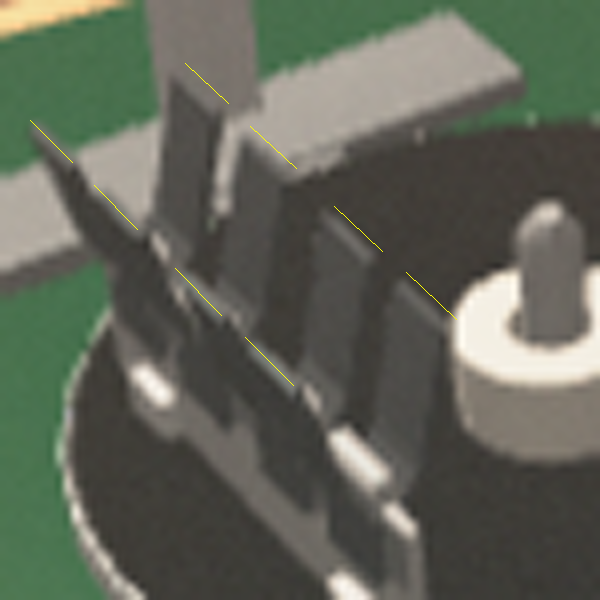

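>>> step_arm(
  deltas=[
    [-0.008,0.007,-0.14,2,-13,0,1],
    [0,0,-0.14,4,-13,0,1],
    [0,0,-0.14,6,-12,0,1],
    [0,0,-0.14,8,-11,5,1],
    [0,0,-0.14,10,-10,5,0.3],
    [0,0,-0.14,12,-8,5,0],
    [0,0,0,0,0,0,0],
  ],
)

```text
time_s: 69.1
tcp_pos: [0.6597, 0.1613, 0.1919]
eef_rot: [179.8, 0.1, -80.1]
contact_force: [-0.4, 0.1, -0.9]
gripper_width: 0.0691
```

```bash

python3 - <<'E'
from h import *
plan((.6583,.1695,.067),-82)
ci=r.camera_info('wrist'); im=r.capture('wrist'); save('w39',im)
print(proj(ci,[[.6583,.1695,.095]]))
E
```

```text
t 69.1 now [0.66  0.161 0.192] [179.803   0.076 -80.089] F [-0.355  0.12  -0.873] w 0.06914290697334337
rotvec [0.003 0.001 0.033] shift tool [ -8.1  -0.4 125. ] shift in goal frame [ -8.3   0.3 124.9] rows>= 2.7826679130211103
[[310.632 243.53 ]]
```

View pics/w39.png

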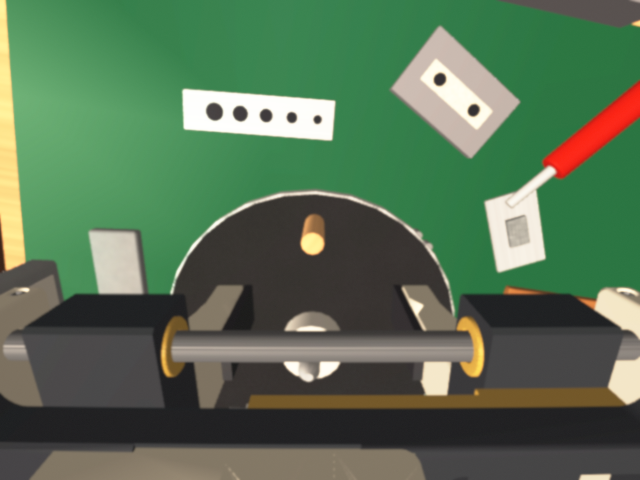

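>>> step_arm(
  deltas=[
    [0.003,0.001,0.033,-8,0,20,0],
    [0,0,0,0,0,35,0],
    [0,0,0,0,0,35,0],
    [0,0,0,0,0,25,0],
  ],
)

```text
time_s: 69.55
tcp_pos: [0.6611, 0.1736, 0.0811]
eef_rot: [-179.3, 0.2, -83.2]
contact_force: [-0.6, 0.1, 0.3]
gripper_width: 0.0445
```

```bash

python3 - <<'E'
from h import *
plan((.6583,.1695,.067),-82)
E
```

```text
t 69.55 now [0.661 0.174 0.081] [-179.321    0.245  -83.172] F [-0.556  0.089  0.274] w 0.044490296722619956
rotvec [-0.012  0.004 -0.02 ] shift tool [ 3.8  3.5 14. ] shift in goal frame [ 3.7  3.4 14.1] rows>= 0.3312660065745105
```

>>> step_arm(
  deltas=[
    [-0.012,0.004,-0.02,3.8,3.5,12,0],
    [0,0,0,0,0,2,0],
    [0,0,0,0,0,0,-1],
    [0,0,0,0,0,0,-1],
    [0,0,0,0,0,0,-1],
    [0,0,0,0,0,0,-1],
    [0,0,0,0,0,0,-1],
  ],
  squeeze=40,
)

```text
time_s: 70.25
tcp_pos: [0.6575, 0.1696, 0.0677]
eef_rot: [179.9, -0.1, -82.3]
contact_force: [3.0, -0.8, -10.2]
gripper_width: 0.017
```

```bash

python3 - <<'E'
from h import *
hd()
E
```

```text
t 70.25 handle dir 8.010902787072652 theta deg 0.18909721292734716 rad 0.11918860011651237 yaw [ 1.79923017e+02 -7.50758369e-02 -8.23339743e+01] F [  2.95143198  -0.83481494 -10.17571612] z 0.06765916149670621
```

>>> step_arm(
  deltas=[
    [0,0,0.04,4.8,0.1,0,-1],
    [0,0,0.06,7.2,0.2,0,-1],
    [0,0,0.08,9.6,0.4,0,-1],
    [0,0,0.09,10.8,0.5,0,-1],
    [0,0,0.09,10.8,0.5,0,-1],
  ],
)

```text
time_s: 70.75
tcp_pos: [0.6565, 0.1296, 0.0676]
eef_rot: [-179.9, 0.2, -103.4]
contact_force: [1.5, -3.0, -2.6]
gripper_width: 0.0173
```

```bash

python3 - <<'E'
from h import *
hd()
E
```

```text
t 70.75 handle dir -11.311865440058526 theta deg 19.511865440058525 rad 0.11931675554258632 yaw [-1.79909446e+02  1.76901380e-01 -1.03401603e+02] F [ 1.52753576 -2.96615441 -2.5956841 ] z 0.0675918221940877
```

>>> step_arm(
  deltas=[
    [0,0,0.08,10.8,0.7,0,-1],
    [0,0,0.09,10.8,0.7,0,-1],
    [0,0,0.09,10.8,0.7,0,-1],
    [0,0,0.09,10.8,0.7,0,-1],
    [0,0,0.09,10.8,0.7,0,-1],
    [0,0,0.09,10.8,0.7,0,-1],
    [0,0,0.09,10.8,0.7,0,-1],
  ],
)

```text
time_s: 71.45
tcp_pos: [0.617, 0.0619, 0.0676]
eef_rot: [-179.9, 0.3, -140.5]
contact_force: [0.5, -0.3, -3.8]
gripper_width: 0.0169
```

```bash

python3 - <<'E'
from h import *
hd()
save('s40',r.capture('side'),(150,120,370,285),3.6)
E
```

```text
t 71.45 handle dir -49.62233246002974 theta deg 57.82233246002974 rad 0.11955830532560109 yaw [-179.8777789     0.28545835 -140.50591806] F [ 0.46952609 -0.28854983 -3.79769787] z 0.0676029686056527
```

View pics/s40.png

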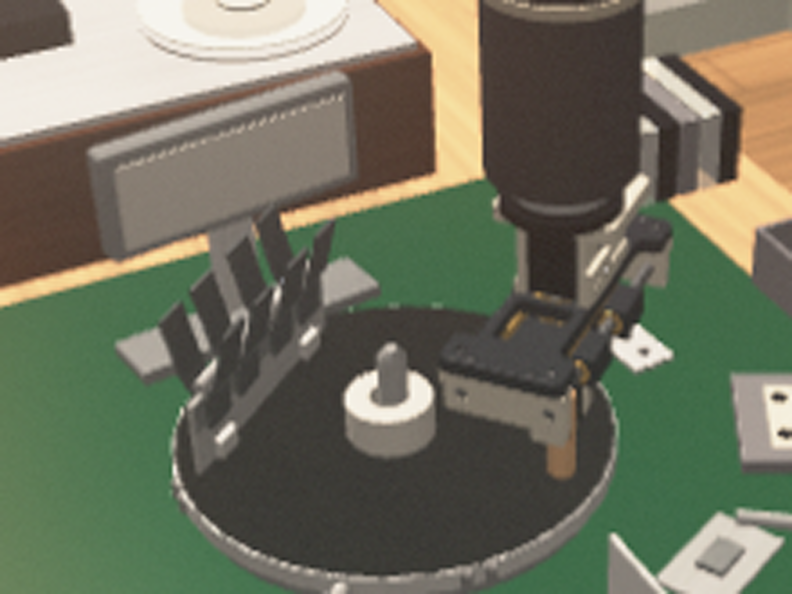

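>>> step_arm(
  deltas=[
    [0,0,0.09,10.8,0.7,0,-1],
    [0,0,0.09,10.8,0.7,0,-1],
    [0,0,0.09,10.8,0.7,0,-1],
    [0,0,0.07,8.4,0.6,0,-1],
  ],
)

```text
time_s: 71.9
tcp_pos: [0.5787, 0.04, 0.0676]
eef_rot: [-180.0, 0.3, -161.1]
contact_force: [1.6, -1.1, -4.9]
gripper_width: 0.017
```

```bash

python3 - <<'E'
from h import *
hd()
E
```

```text
t 71.9 handle dir -70.86241806575931 theta deg 79.06241806575932 rad 0.11963106156877576 yaw [-179.970332      0.27332834 -161.11401269] F [ 1.55808509 -1.05371474 -4.89402115] z 0.0676070448952315
```

>>> step_arm(
  deltas=[
    [0,0,0.06,7.2,0.4,0,-1],
    [0,0,0.05,6,0.3,0,-1],
  ],
)

```text
time_s: 72.1
tcp_pos: [0.5672, 0.0367, 0.0678]
eef_rot: [180.0, 0.5, -167.7]
contact_force: [24.6, -4.5, -31.0]
gripper_width: 0.0171
```

>>> step_arm(
  deltas=[
    [0,0,0.04,4.8,0.2,0,-1],
  ],
)

```text
time_s: 72.2
tcp_pos: [0.5635, 0.0359, 0.0676]
eef_rot: [179.9, 0.7, -170.1]
contact_force: [3.3, -3.5, -8.0]
gripper_width: 0.0171
```

```bash

python3 - <<'E'
from h import *
hd()
E
```

```text
t 72.2 handle dir -78.41399027665642 theta deg 86.61399027665642 rad 0.1195755175373761 yaw [ 179.9480635     0.66684782 -170.11091975] F [ 3.25099796 -3.51053271 -7.95319465] z 0.0676253107627765
```

>>> step_arm(
  deltas=[
    [0,0,0.03,4,0.2,0,-1],
  ],
)

```text
time_s: 72.3
tcp_pos: [0.5592, 0.035, 0.0676]
eef_rot: [179.9, 0.6, -171.9]
contact_force: [-2.0, -0.9, -1.4]
gripper_width: 0.0174
```

>>> step_arm(
  deltas=[
    [0,0,0.02,2.4,0.1,0,-1],
  ],
)

```text
time_s: 72.4
tcp_pos: [0.5559, 0.0345, 0.0676]
eef_rot: [179.9, 0.6, -173.1]
contact_force: [0.0, 0.2, -2.8]
gripper_width: 0.0172
```

```bash

python3 - <<'E'
from h import *
hd()
E
```

```text
t 72.4 handle dir -82.13007059112432 theta deg 90.33007059112433 rad 0.11965037426559784 yaw [ 179.93855804    0.56680416 -173.11435861] F [ 0.02565354  0.20174689 -2.78974924] z 0.06756233229898631
```

>>> step_arm(
  deltas=[
    [0,0,0,0,0,0,-1],
    [0,0,0,0,0,0,-0.3],
    [0,0,0,0,0,0,0.5],
    [0,0,0,0,0,0,0.8],
    [0,0,0,0,0,0,0.8],
    [0,0,0,0,0,0,0.8],
    [0,0,0,0,0,-20,0.8],
    [0,0,0,0,0,-40,0.8],
    [0,0,0,0,0,-45,0.8],
    [0,0,0,0,0,-30,0.8],
  ],
)

```text
time_s: 73.4
tcp_pos: [0.5537, 0.0343, 0.2042]
eef_rot: [180.0, 0.3, -173.0]
contact_force: [0.5, -0.2, -0.2]
gripper_width: 0.0778
```

>>> step_arm(
  deltas=[
    [0,0,0,0,-40,-20,1],
    [0,0,0,0,-45,0,1],
    [0,0,0,0,-45,0,1],
    [0,0,0,0,-45,0,1],
    [0,0,0,0,-45,0,1],
    [0,0,0,0,-40,0,1],
  ],
)

```text
time_s: 74.0
tcp_pos: [0.5916, -0.227, 0.2344]
eef_rot: [180.0, 1.3, -172.3]
contact_force: [0.9, 0.4, 0.4]
gripper_width: 0.0878
```

```bash

python3 - <<'E'
from h import *
hd()
save('s41',r.capture('side'))
save('t41',r.capture('top'))
save('t41z',r.capture('top'),(130,180,325,330),4)
save('s41z',r.capture('side'),(170,140,330,290),4)
E
```

```text
t 74.0 handle dir -82.19851835663448 theta deg 90.39851835663448 rad 0.38352058236900705 yaw [ 179.97963866    1.25958539 -172.32543046] F [0.91063973 0.36275678 0.44766329] z 0.23438433795905167
```

View pics/s41.png

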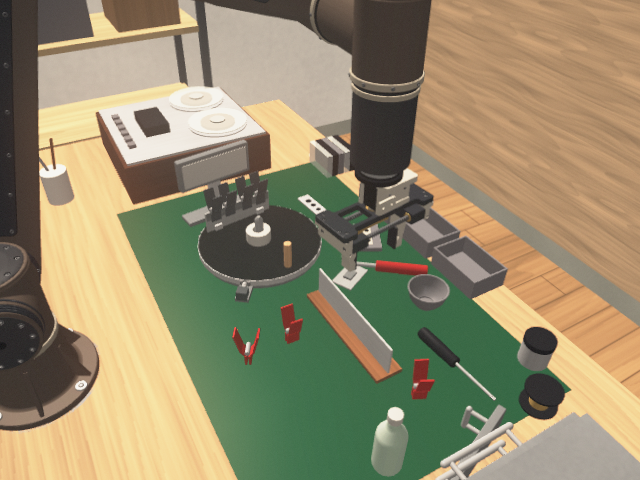

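View pics/t41z.png

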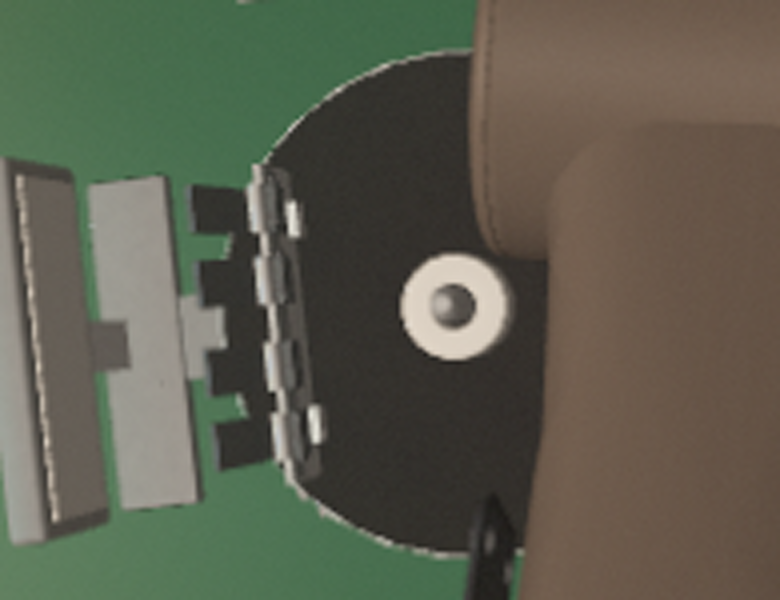

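View pics/s41z.png

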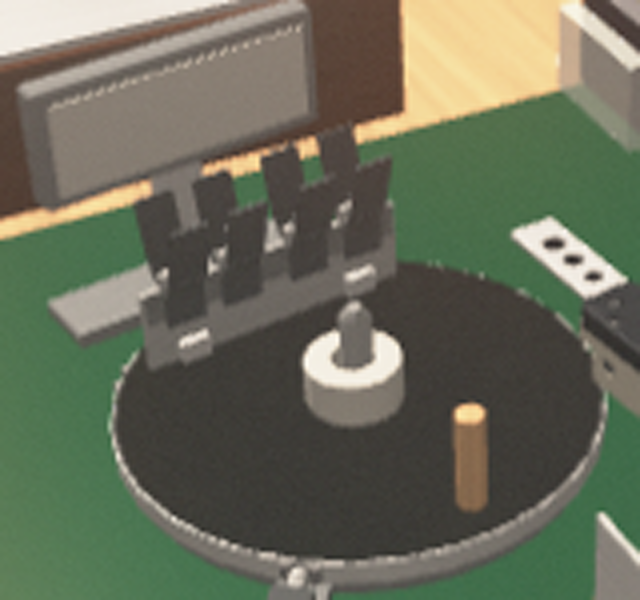

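View pics/t41.png

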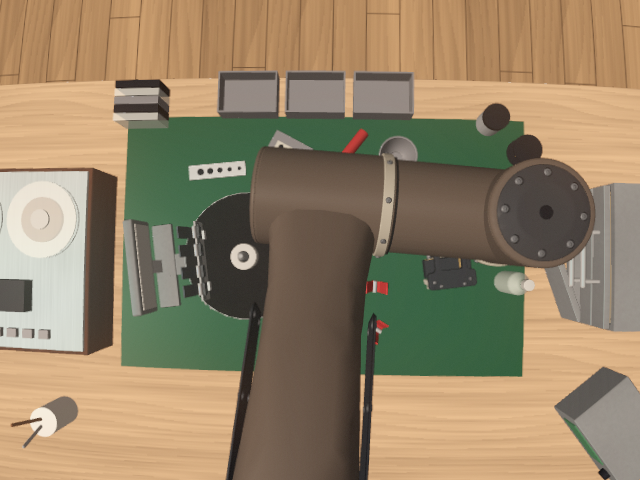

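```bash

python3 - <<'E'
from h import *
T=r.camera_info('top');S=r.camera_info('side')
h=unz(S,(287.6,242.6),.095); print(h,np.degrees(np.arctan2(h[1]-.153,h[0]-.5395)))
h0=unz(S,(190+440/4,150+205/4),.095); print('load',h0,np.degrees(np.arctan2(h0[1]-.153,h0[0]-.5395)))
E
```

```text
[0.5568221  0.03382324 0.095     ] -81.73008779236967
load [0.65743344 0.16598748 0.095     ] 6.2844055271710415
```

```bash

python3 - <<'E'
from h import *
print(r.close_job())
E
```

```text
the job is handed in; nothing more can be done
None
```

I handed the job in at about 74 s of the 210 s. The table is at the cure stop with all four clips on the plate and the one hub on the spindle.

**What I did**
- **Loading stop:** I turned the table about 52° clockwise by its post. I felt the detent pull it in, and the force at the handle then dropped to almost nothing.
- **Clips:** I moved all four steel clips from the rack to the plate. The side camera then showed them 4 to 7 mm too high, because they were lifted as the gripper opened. I squeezed and pressed each one down again until it hit a hard stop at 25–35 N. I then let go while lowering the tool.
- **Hub:** I found only one white hub and lowered it over the spindle until it lay flat on the deck. It was not knocked aside before I picked it up.
- **Cure stop:** I turned the table a quarter turn clockwise, past the bump, and let go there.

**Last checks**
- **Table angle:** by the tool's path the table turned 90.1°, and the force at the handle was near zero at the end. The side camera gave about 88° between the two stops. I put that difference down to reading the picture, because the cure position alone matched the expected direction to within 0.1°.
- **Clips and hub:** before the final turn, the clip tops matched the fully-down height to within about 2 mm in the picture. Afterwards all four clips were on the plate facing the lamp, the hub was flat and the rack was empty.
- **Other objects:** everything I could see was where it started. The arm hid parts of the bench in the last pictures, so I did not re-measure every object.

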